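# Cull the swirl-core cassettes and set them up under the magnifier

### The arm

A 6-joint arm with a two-finger parallel gripper is mounted at the origin on the work surface. World frame = base frame: x ahead of the robot, y to its left, z up, the work surface at z = 0. Lengths are in m, angles in rad, forces in N, time in s.
With the tool pointing down it reaches from about 0.325 to 0.75 m from the base axis. Payload 7.6 kg.
Tool frame: the origin (TCP) lies where the fingers leave the gripper's body, on its centre line; the fingertips stand 73 mm ahead of it and the grasp point (between the pads) lies 54 mm ahead of it; z points along the fingers, y is the direction in which the jaws open and shut (so a half turn about z gives the same grasp; the last joint's range is limited). The gripper opens to 85 mm and grips with 20 to 120 N. Pads are 22 mm wide; open, the fingers measure 114 mm over their backs; the gripper's body (76 mm by 85 mm) begins 54 mm behind the grasp point. The pads swing forward as they close: fully open they stand 13 mm farther back than shut.
Start: joints at [1.091, 0.052, 1.401, -0, 1.689, -0.07], TCP at [0.209, 0.482, 0.304] pointing down, gripper open.
Joint ranges: [-2.9, 2.9], [-0.91, 2.17], [0.12, 2.37], [-1.06, 4.2], [0.26, 2.73], [-2.93, 2.93]. Speed limits (rad/s): [2.57, 2.57, 3.01, 3.14, 3.14, 3.14].

### API

Orientations are given as [roll, pitch, yaw] about the fixed x, y, z axes, in that order (R = Rz(yaw) Ry(pitch) Rx(roll)).
In Python, from cell import robot gives the robot as it stands.
- The arm moves only by the tool servo_tool, never from a script. Its argument "increments" is one flat list of numbers, 7 for each row, row after row: the shift along the tool's x, y, z each as a share of 0.1 m, from -1 to 1, then the turn, a rotation vector about the tool's x, y, z each as a share of 90 degrees, from -1 to 1, then the closure, from -1 (fully open) to 1 (shut). In form: [tx, ty, tz, rx, ry, rz, fingers, tx, ty, tz, rx, ry, rz, fingers, ...]. A call has 1 to 5 rows; each row is the pose to reach, as a shift and turn from the pose measured when the call began, along the tool's axes at that moment; what a row does not reach only later rows make up. A row lasts 1/12 s, in which the tool goes at most 41.7 mm and 7.16 degrees, less where a joint would pass 70% of its speed; a pose out of reach is approached as far as the arm can. A call with a number of a shift or a turn outside -1 to 1 is refused whole. A call with a gripper value outside its range is refused whole. The fingers move at their own pace and stop on an object; "squeeze" is the grip in N (left out, the last holds). Time passes only in rows, so rows that repeat a pose let the fingers close. It gives the time, the measured TCP pose, the force and the opening at its end, in the units of the state.
- robot.read_state(): the state, without advancing time (a new reading comes with each control period).
- robot.camera(name): name is "scene" or "top" or "wrist"; returns the picture (480x640x3 uint8, blue, green, red); there is no depth.
- robot.get_calibration(name): a dict with "fx", "fy", "cx", "cy" (pixels), "R" (3x3) and "t" (3): a world point X has camera coordinates R X + t. Camera axes: x right, y down, z forward; pixel columns grow to the right and rows downward; lengths in m; the calibration is good to about 2 mm. A picture is of the moment at which its call begins: read the wrist's pose just before it. get_calibration takes no time and is no camera call; for the wrist camera it gives the pose at the moment of the call.
- robot.hand_in(): hands the job in, once; it reports no verdict.
Trained networks look in the newest picture that a camera, given by its name, has taken for a name from the list of things; names that differ only in an ending like _2 or _b are one class to them, and where a whole thing is asked for, a point or a joint stands for the part that bears it (a point fixed in the world has none). Each returns a list of dicts, best first, with "p" (0 to 1); they miss things now and then, are a little off and sometimes report something else, mostly with a low value. They report only what shows in the picture. A call takes as long as a camera call. They do not tell look-alikes from the thing itself.
- robot.boxes_of(camera, target): "location" ([column, row] in pixels, amid what is visible of it).
- robot.cut_out(camera, target): "region" (480x640 bool, what is visible of it) and "location" ([column, row] in pixels, amid what is visible of it).
- robot.mark_of(camera, target): "location" ([column, row] in pixels: a listed point, or the origin of a listed thing).
The state is a dict: "time_s": time; "joints": joint angles; "qd": joint speeds; "joint_efforts": joint torques, N m; "eef_pos": TCP position; "tool_rot": TCP orientation; "wrist_force": force on the tool from outside, world axes, zero at the start; "wrist_torque": the same for the moment, N m; "grip_width": opening from 0.0 (shut) to 1.0 (fully open).
Only numpy, scipy, OpenCV 4.12 (cv2) and the standard library are available. Lean on these libraries where they do the work, as an engineer would, in place of code of your own. Each camera call takes 0.05 s, during which the arm holds its last target.

### The job

First swing the magnifier well clear of the nest plate by its red pin, then sort the green swirl-core cassettes: every sound one (whole, flat, full length) goes rib up into a pocket of the nest plate, seated flat and square on the pocket floor, and every short, chipped or bent one goes into the half-open steel drawer. When all are sorted, swing the magnifier back so that its lens is centred over the nest plate and leave it there. Do not disturb the gauge, the manifold or the ceramic discs.

Things in the scene. Friction and masses are not known exactly. Their poses are not given: they have to be found in the camera images.
- sound_1: Loose green plastic cassette, 140 g: flat foot plate 14 mm thick, upright grip rib on it (44 long x 18 wide, top 40 mm above the underside). Origin: underside, below the rib's middle; x along plate and rib, z up. SOUND: the foot plate is a whole flat rectangle, 100 x 46 mm (x from -50 to +50), with a white ceramic disc near each end. May be absent (None).
- sound_2: Loose green plastic cassette, 140 g: flat foot plate 14 mm thick, upright grip rib on it (44 long x 18 wide, top 40 mm above the underside). Origin: underside, below the rib's middle; x along plate and rib, z up. SOUND: the foot plate is a whole flat rectangle, 100 x 46 mm (x from -50 to +50), with a white ceramic disc near each end. May be absent (None).
- sound_3: Loose green plastic cassette, 140 g: flat foot plate 14 mm thick, upright grip rib on it (44 long x 18 wide, top 40 mm above the underside). Origin: underside, below the rib's middle; x along plate and rib, z up. SOUND: the foot plate is a whole flat rectangle, 100 x 46 mm (x from -50 to +50), with a white ceramic disc near each end. May be absent (None).
- short: Loose green plastic cassette, 140 g: flat foot plate 14 mm thick, upright grip rib on it (44 long x 18 wide, top 40 mm above the underside). Origin: underside, below the rib's middle; x along plate and rib, z up. FAULTY, short: the foot plate is 46 mm wide but only 74 mm long, sheared off at +x (x from -50 to +24). May be absent (None).
- chipped: Loose green plastic cassette, 140 g: flat foot plate 14 mm thick, upright grip rib on it (44 long x 18 wide, top 40 mm above the underside). Origin: underside, below the rib's middle; x along plate and rib, z up. FAULTY, chipped: the foot plate is 100 x 46 mm but its corner at +x, +y is broken out (26 x 24 mm missing). May be absent (None).
- bent: Loose green plastic cassette, 140 g: flat foot plate 14 mm thick, upright grip rib on it (44 long x 18 wide, top 40 mm above the underside). Origin: underside, below the rib's middle; x along plate and rib, z up. FAULTY, bent: 46 mm wide, flat from x -50 to +24 mm, then the last 30 mm at +x is bent upwards by 34 degrees, its tip about 30 mm above the underside. May be absent (None).
- nest: Fixed aluminium nest plate, 140 (x) x 206 (y) x 26 mm high, with three shallow rectangular pockets side by side, and a post 240 mm beyond its centre (+x of its frame) that carries a round magnifier on a horizontal arm. Origin: centre of the plate's underside.
- pocket_a (a point): Centre of the floor of a nest pocket (+68 mm in the plate's y). Pocket 105 mm (x) x 51 mm (y), 10 mm deep, its floor 16 mm above the table; axes as the plate's, z up. A seated foot plate stands 4 mm proud of the nest plate.
- pocket_b (a point): Centre of the floor of a nest pocket (the centre). Pocket 105 mm (x) x 51 mm (y), 10 mm deep, its floor 16 mm above the table; axes as the plate's, z up. A seated foot plate stands 4 mm proud of the nest plate.
- pocket_c (a point): Centre of the floor of a nest pocket (-68 mm in the plate's y). Pocket 105 mm (x) x 51 mm (y), 10 mm deep, its floor 16 mm above the table; axes as the plate's, z up. A seated foot plate stands 4 mm proud of the nest plate.
- lens_arm (a joint): Stiff swivel of the magnifier arm about a vertical axis, rad: 0 = lens centred over the nest plate (arm along the plate's -x from the post); grows anticlockwise seen from above, lens going to the plate's -y side. Range -0.3 to 1.3; stays where it is left; about 3 to 4 N at the grip pin moves it.
- lens_center (a point): Centre of the magnifier lens (white ring, outside diameter 122 mm, 14 mm thick, underside 199 mm above the table), 240 mm from the hinge.
- lens_grip (a point): Mid-height of the grip part of the red upright pin (18 mm diameter, its top 27 mm above this point, its foot 24 mm below) on the lens's outer edge, 300 mm from the hinge axis, 236 mm above the table. Take it from above between the fingers.
- lens_hinge (a point): The arm's vertical hinge axis at the top of the post, 200 mm above the table (fixed).
- drawer_spot (a point): Point on the floor of the half-open steel reject drawer, 11 mm above the table, mid-width, 66 mm behind the inside of its front; x points into the cabinet, z up. Inside width 168 mm (y); side walls 56 mm, front 84 mm above the floor; front 10 mm thick, pull 20 mm further out. The cabinet (190 wide, 104 high) covers the drawer from about 75 to 95 mm beyond this point.
- gauge: Bystander: chrome dial gauge with red pointer on a steel foot 70 x 80 mm, about 130 mm high. Origin: centre of its underside. Leave alone.
- manifold: Bystander: heavy brass five-way manifold, 50 (x) x 160 (y) x 64 mm high. Origin: centre of its underside. Leave alone.
- disc_pair: Bystander: white ceramic disc-core pair, two joined 60 mm discs along y, 12 mm high. Origin: centre of its underside. Leave alone.
Things that resemble listed ones, but are neither listed nor needed, are in the scene too. Leave any yellow look-alike of the chipped alone. What is shaped like the sound_1 but black is not meant.

How it is judged:
By the outcome, as a careful person would: the job done as asked, in the order asked, and still so for the second after the job is handed in, with the robot touching nothing.
Of sound_1, sound_2, sound_3 only 2 to 3 are there at a start; the rules pass over those that are not, and their reading is None.
Of short, chipped, bent only 2 to 2 are there at a start; the rules pass over those that are not, and their reading is None.
At some moment in a run one of sound_1, sound_2, sound_3, short, chipped, bent may be knocked a few centimetres aside while the robot is not near it.
Once in a run the grip may slacken for a moment while it holds something.
It also fails if it takes over 208 s, if anything falls off the work surface, if the arm or the gripper's body presses on something with over 40 N, if the wrist force passes 120 N, or if a joint passes its speed limit or range.

## Working session

There is one attempt and no reset: what is moved stays moved. The work goes in short steps, Python scripts to look and compute and a tool call to move; the robot and the scene stay as the last step left them, time stands still between calls to the robot, and variables do not carry over. Pictures are saved under pics/ and viewed, and the job is handed in when it is done.

Besides the shell and the picture viewer there is one more tool, called after ">>>" by a JSON object that holds its "fn" and its "kwargs", one argument or row to a line. servo_tool: Moves the arm, as the interface text tells. Its arguments: {"type":"object","properties":{"increments":{"type":"array"},"squeeze":{"type":"number"}},"required":["increments"]}

```bash
ls; mkdir -p pics
python3 - <<'E'
from cell import robot
import cv2
print(robot.read_state())
for c in ("scene","top","wrist"):
    im=robot.camera(c); cv2.imwrite(f"pics/{c}0.png",im); k=robot.get_calibration(c); print(c,k)
E
```

```text
pics
{'time_s': 0.0, 'joints': array([ 1.09067326e+00,  5.28155865e-02,  1.40176427e+00,  4.52654031e-06,
        1.68858736e+00, -7.02631679e-02]), 'qd': array([-0.00045731, -0.00013672,  0.00039666,  0.00062688, -0.00047742,
       -0.00067606]), 'joint_efforts': array([-1.71273517e-03, -3.81669509e+01, -3.60181940e+01, -1.82585914e-04,
        6.25755129e-03,  2.02586214e-06]), 'eef_pos': array([0.20907201, 0.48136063, 0.30306346]), 'tool_rot': array([-3.14002229e+00, -1.15027801e-04,  2.73173319e+00]), 'wrist_force': array([-0.64863972, -0.9521145 ,  1.20174803]), 'wrist_torque': array([ 0.0047933 , -0.0167256 , -0.01643211]), 'grip_width': 1.0007011099921912}
scene {'fx': 439.01266447361263, 'fy': 439.01266447361263, 'cx': 319.9380529883485, 'cy': 246.61105905920655, 'R': array([[-0.24316947,  0.96991064, -0.01191429],
       [ 0.63060978,  0.14874544, -0.76171261],
       [-0.73702097, -0.19273852, -0.64780549]]), 't': array([ 0.08344354, -0.22787548,  1.51313087])}
top {'fx': 549.0799505262436, 'fy': 549.0799505262436, 'cx': 324.08325673604696, 'cy': 245.93901208142512, 'R': array([[ 0.02533878, -0.99965406,  0.00705038],
       [-0.98073481, -0.02622448, -0.19357558],
       [ 0.19369351, -0.00200958, -0.98106003]]), 't': array([0.01500128, 0.5252089 , 1.74804596])}
wrist {'fx': 337.8148697838149, 'fy': 337.8148697838149, 'cx': 314.8749293165984, 'cy': 241.73387361245355, 'R': array([[ 3.98511653e-01,  9.17163216e-01, -3.12753095e-04],
       [ 8.73627308e-01, -3.79491242e-01,  3.04568095e-01],
       [ 2.79219966e-01, -1.21647165e-01, -9.52490513e-01]]), 't': array([-0.52396074, -0.0393171 ,  0.37906868])}
```

View pics/top0.png

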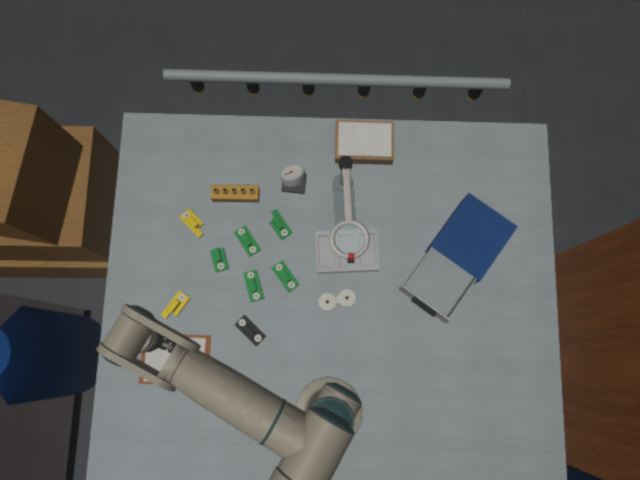

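View pics/scene0.png

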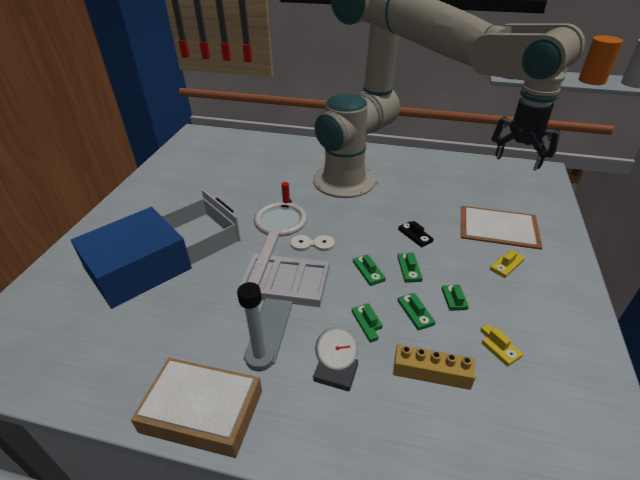

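View pics/wrist0.png

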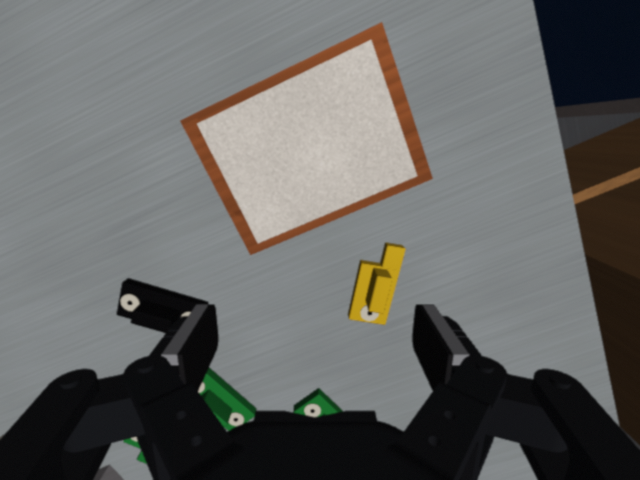

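```bash
cat > h.py <<'E'
from cell import robot
import cv2, numpy as np
from scipy.spatial.transform import Rotation as Ro
def ray(k,uv):
    d=np.array([(uv[0]-k['cx'])/k['fx'],(uv[1]-k['cy'])/k['fy'],1.0])
    R=np.array(k['R']);t=np.array(k['t'])
    return -R.T@t, R.T@d
def onz(k,uv,z):
    o,d=ray(k,uv); s=(z-o[2])/d[2]; return o+s*d
def proj(k,X):
    c=np.array(k['R'])@np.array(X)+np.array(k['t']); return np.array([k['fx']*c[0]/c[2]+k['cx'],k['fy']*c[1]/c[2]+k['cy']])
def tri(k1,u1,k2,u2):
    o1,d1=ray(k1,u1);o2,d2=ray(k2,u2)
    A=np.stack([d1,-d2],1); s=np.linalg.lstsq(A,o2-o1,rcond=None)[0]
    p=o1+s[0]*d1;q=o2+s[1]*d2; return (p+q)/2,np.linalg.norm(p-q)
E
python3 - <<'E'
from h import *
np.set_printoptions(precision=4,suppress=True)
K={c:robot.get_calibration(c) for c in("top","scene")}
L={}
for c in K:
    for n in ["lens_grip","lens_hinge","lens_center","nest","pocket_a","drawer_spot"]:
        L[c,n]=r=robot.mark_of(c,n); print(c,n,[(np.round(x['location'],1),round(x['p'],2)) for x in r])
for n in ["lens_grip","lens_hinge","lens_center","nest","drawer_spot"]:
    a,b=L["top",n],L["scene",n]
    if a and b: print(n,tri(K["top"],a[0]['location'],K["scene"],b[0]['location']))
for c in K:
  for n in ["sound_1","short","chipped","bent"]:
    r=robot.mark_of(c,n); print(c,n,[(np.round(x['location'],1),round(x['p'],2),onz(K[c],x['location'],0)[:2]) for x in r])
im=robot.camera("top"); cv2.imwrite("pics/topc.png",cv2.resize(im[190:330,170:330],None,fx=5,fy=4.2857,interpolation=cv2.INTER_CUBIC)[:600])
im=robot.camera("scene"); cv2.imwrite("pics/scc.png",cv2.resize(im[240:350,340:490],None,fx=5,fy=5,interpolation=cv2.INTER_CUBIC))
E
```

```text
top lens_grip [(array([352.8, 257.4]), 0.78), (array([349.5, 248.9]), 0.67), (array([329.5, 252.3]), 0.64)]
top lens_hinge [(array([343.7, 159.8]), 0.85)]
top lens_center [(array([344.6, 239.7]), 0.86)]
top nest [(array([343.1, 251.8]), 0.65)]
top pocket_a [(array([346.7, 248.3]), 0.93), (array([362.5, 247.2]), 0.92), (array([327.5, 252.5]), 0.89), (array([341.3, 301.4]), 0.74)]
top drawer_spot [(array([434.6, 287.8]), 0.63)]
scene lens_grip [(array([285.9, 195.3]), 0.88)]
scene lens_hinge [(array([248.9, 293.3]), 0.75), (array([414.8, 311.1]), 0.47)]
scene lens_center [(array([457.6, 305. ]), 0.58), (array([279.9, 217.5]), 0.56), (array([430.7, 372. ]), 0.34)]
scene nest [(array([286. , 282.1]), 0.72), (array([278.7, 217.9]), 0.46), (array([362.9, 271.6]), 0.24)]
scene pocket_a [(array([313.7, 282. ]), 0.94), (array([259.8, 275. ]), 0.76), (array([281.6, 274. ]), 0.62)]
scene drawer_spot [(array([204.4, 234.6]), 0.88), (array([284.2, 273.1]), 0.65)]
lens_grip (array([ 0.457 , -0.054 ,  0.2282]), np.float64(0.0044798241964648456))
lens_hinge (array([ 0.7642, -0.0261,  0.2144]), np.fl
[... 675 characters left out ...]
])), (array([276. , 222.7]), 0.22, array([0.6109, 0.194 ]))]
top chipped [(array([277.2, 223.5]), 0.69, array([0.6082, 0.1898])), (array([193.5, 223.1]), 0.66, array([0.6019, 0.4736]))]
top bent []
scene sound_1 [(array([416.8, 310.8]), 0.93, array([0.5387, 0.2902])), (array([365.3, 273.3]), 0.88, array([0.4385, 0.1476])), (array([415.5, 233.9]), 0.78, array([0.2404, 0.2627])), (array([410.1, 271. ]), 0.55, array([0.4023, 0.2618]))]
scene short [(array([459.1, 303.8]), 0.79, array([0.4918, 0.3888]))]
scene chipped [(array([496.1, 344.5]), 0.71, array([0.5977, 0.4701])), (array([366., 322.]), 0.67, array([0.6017, 0.1768])), (array([505.3, 261.8]), 0.59, array([0.3067, 0.5085]))]
scene bent []
```

View pics/topc.png

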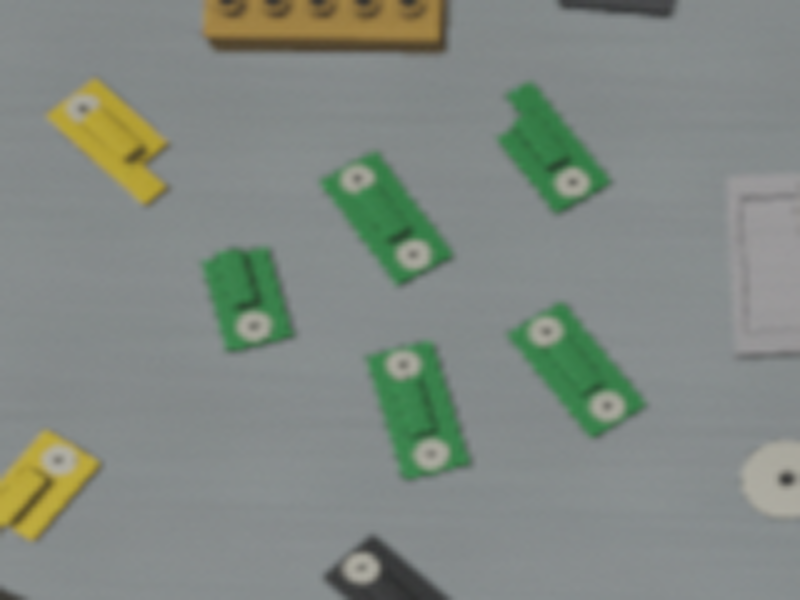

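View pics/scc.png

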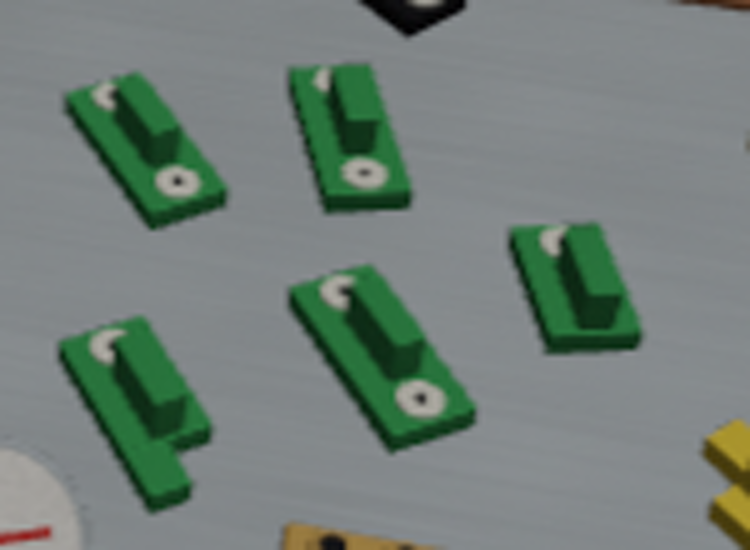

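```bash
cat >> h.py <<'E'
def toolR(yaw): return Ro.from_euler('xyz',[np.pi,0,yaw]).as_matrix()
def wrap(a): return (a+np.pi)%(2*np.pi)-np.pi
def plan(wps,n=None,p0=None,y0=None,maxd=0.12,maxa=0.6):
    """wps: list of (x,y,z,yaw). prints per-call increments [tx ty tz rx ry rz] sequentially"""
    s=robot.read_state()
    R=Ro.from_euler('xyz',s['tool_rot']).as_matrix(); p=np.array(s['eef_pos'])
    for w in wps:
        pt=np.array(w[:3]); yt=w[3]
        ycur=np.arctan2(R[1,0],R[0,0]); d=np.linalg.norm(pt-p); da=wrap(yt-ycur) if len(w)<5 else w[4]
        k=max(1,int(np.ceil(d/maxd)),int(np.ceil(abs(da)/maxa)))
        P0=p.copy()
        while True:
            ok=True;out=[];Rr=R.copy();pp=P0.copy()
            for i in range(1,k+1):
                pn=P0+(pt-P0)*i/k; Rn=toolR(ycur+da*i/k)
                t=Rr.T@(pn-pp)/0.1; rv=Ro.from_matrix(Rr.T@Rn).as_rotvec()/(np.pi/2)
                if np.abs(t).max()>1: ok=False
                out.append((t,rv)); Rr=Rn;pp=pn
            if ok: break
            k+=1
        for t,rv in out: print("  ",", ".join("%.3f"%v for v in np.r_[t,rv]))
        print("-> at",np.round(w,3)); R=Rr;p=pp
def st():
    s=robot.read_state(); print("t %.2f pos %s rot %s F %s w %.3f"%(s['time_s'],np.round(s['eef_pos'],4),np.round(s['tool_rot'],3),np.round(s['wrist_force'],1),s['grip_width']))
E
python3 - <<'E'
from h import *
from scipy.optimize import least_squares
c={}
for n in("top","scene"):
    im=cv2.imread(f"pics/{n}0.png").astype(int); b,g,r=im[...,0],im[...,1],im[...,2]
    m=(r>120)&(g<70)&(b<70); m=m.astype(np.uint8)
    N,l,s,ce=cv2.connectedComponentsWithStats(m)
    for i in range(1,N): 
        if s[i,4]>8: print(n,s[i],ce[i])
K={n:robot.get_calibration(n) for n in("top","scene")}
def cen(k,x,y): return np.mean([proj(k,(x,y,z)) for z in np.linspace(.212,.263,9)],0)
import sys
T=(352,257.5);
for nm in K:
    print(nm,cen(K[nm],.457,-.054))
plan([(0.3,0.35,0.36,2.0),(0.462,-0.053,0.36,0.0)])
E
```

```text
top [349 254   5   5  20] [350.95 255.9 ]
scene [282 182   7   4  20] [284.75 183.45]
scene [336 346  14   4  23] [341.43478261 347.2173913 ]
top [352.24355771 257.04140532]
scene [284.70173619 191.87869967]
   -0.679, -0.422, -0.280, 0.000, 0.000, 0.233
   -0.785, -0.152, -0.280, 0.000, -0.000, 0.233
-> at [0.3  0.35 0.36 2.  ]
   -0.868, -0.041, -0.000, 0.000, -0.000, 0.255
   -0.815, 0.300, 0.000, 0.000, -0.000, 0.255
   -0.634, 0.594, 0.000, -0.000, -0.000, 0.255
   -0.352, 0.794, 0.000, 0.000, -0.000, 0.255
   -0.015, 0.869, 0.000, -0.000, -0.000, 0.255
-> at [ 0.462 -0.053  0.36   0.   ]
```

>>> {"fn": "servo_tool", "kwargs": {
  "increments": [-0.68,-0.42,-0.28,0,0,0.233,-1,-0.68,-0.42,-0.28,0,0,0.233,-1,-0.68,-0.42,-0.28,0,0,0.233,-1,-0.68,-0.42,-0.28,0,0,0.233,-1]
}}

```text
time_s: 1.58
eef_pos: [0.2559, 0.415, 0.3333]
tool_rot: [3.139, -0.0, 2.359]
wrist_force: [0.1, 0.4, -0.3]
grip_width: 0.997
```

>>> {"fn": "servo_tool", "kwargs": {
  "increments": [-0.785,-0.15,-0.28,0,0,0.233,-1,-0.785,-0.15,-0.28,0,0,0.233,-1,-0.785,-0.15,-0.28,0,0,0.233,-1,-0.785,-0.15,-0.28,0,0,0.233,-1]
}}

```text
time_s: 1.92
eef_pos: [0.3016, 0.3484, 0.3618]
tool_rot: [3.138, -0.002, 1.99]
wrist_force: [-0.7, 0.4, 0.1]
grip_width: 1.001
```

>>> {"fn": "servo_tool", "kwargs": {
  "increments": [-0.87,-0.04,0,0,0,0.255,-1,-0.87,-0.04,0,0,0,0.255,-1,-0.87,-0.04,0,0,0,0.255,-1,-0.87,-0.04,0,0,0,0.255,-1]
}}

```text
time_s: 2.25
eef_pos: [0.3335, 0.2667, 0.3608]
tool_rot: [3.14, -0.003, 1.588]
wrist_force: [0.5, 0.4, -0.7]
grip_width: 1.0
```

>>> {"fn": "servo_tool", "kwargs": {
  "increments": [-0.815,0.3,0,0,0,0.255,-1,-0.815,0.3,0,0,0,0.255,-1,-0.815,0.3,0,0,0,0.255,-1,-0.815,0.3,0,0,0,0.255,-1]
}}

```text
time_s: 2.58
eef_pos: [0.3653, 0.1851, 0.3595]
tool_rot: [-3.141, -0.002, 1.186]
wrist_force: [-0.1, 0.2, 0.1]
grip_width: 1.004
```

>>> {"fn": "servo_tool", "kwargs": {
  "increments": [-0.635,0.595,0,0,0,0.255,-1,-0.635,0.595,0,0,0,0.255,-1,-0.635,0.595,0,0,0,0.255,-1,-0.635,0.595,0,0,0,0.255,-1]
}}

```text
time_s: 2.92
eef_pos: [0.3972, 0.1033, 0.3581]
tool_rot: [-3.138, 0.0, 0.785]
wrist_force: [0.3, 0.1, 0.1]
grip_width: 0.996
```

>>> {"fn": "servo_tool", "kwargs": {
  "increments": [-0.35,0.795,0,0,0,0.255,-1,-0.35,0.795,0,0,0,0.255,-1,-0.35,0.795,0,0,0,0.255,-1,-0.35,0.795,0,0,0,0.255,-1]
}}

```text
time_s: 3.25
eef_pos: [0.4293, 0.0216, 0.3562]
tool_rot: [-3.137, 0.004, 0.383]
wrist_force: [0.2, -0.3, -0.6]
grip_width: 1.0
```

Run:
```python
from h import *
st()
k=robot.get_calibration("wrist"); im=robot.camera("wrist"); cv2.imwrite("pics/w1.png",im)
print("cam",-k['R'].T@k['t'])
for n in ("lens_grip","lens_hinge","lens_center"):
  r=robot.mark_of("wrist",n)
  z={'lens_grip':.236,'lens_hinge':.2,'lens_center':.206}[n]
  print(n,[(np.round(x['location'],1),round(x['p'],2),onz(k,x['location'],z)) for x in r])
im=robot.camera("top"); cv2.imwrite("pics/t1.png",im)
plan([(0.457,-0.053,0.36,0.0)])
```

```text
t 3.25 pos [0.4293 0.0216 0.3562] rot [-3.137  0.004  0.383] F [ 0.2 -0.3 -0.6] w 1.000
cam [0.50251249 0.04977864 0.42549632]
lens_grip [(array([217.1, 157. ]), 0.17, array([0.46984098, 0.0954275 , 0.236     ]))]
lens_hinge []
lens_center [(array([462.7, 164.2]), 0.68, array([ 0.51874349, -0.04335111,  0.206     ]))]
   -0.028, 0.814, -0.029, -0.002, 0.002, 0.248
-> at [ 0.457 -0.053  0.36   0.   ]
```

View pics/w1.png

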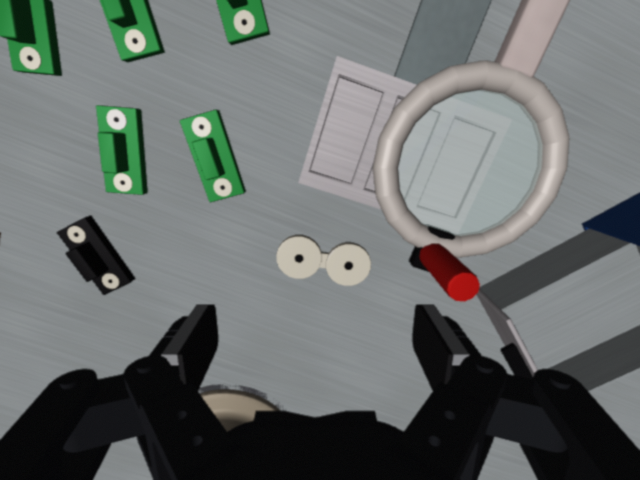

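Run:
```python
from h import *
k=robot.get_calibration("wrist")
print(onz(k,(462.5,285.5),.263), onz(k,(428,252),.214))
# lens centre fit: ring outer ellipse approx
print(onz(k,(472,158),.206))
```

```text
[ 0.45931652 -0.04912797  0.263     ] [ 0.45936647 -0.04577627  0.214     ]
[ 0.52449406 -0.04512039  0.206     ]
```

>>> {"fn": "servo_tool", "kwargs": {
  "increments": [0.01,0.765,-0.03,0,0,0.248,-1,0.01,0.765,-0.03,0,0,0.248,-1,0.01,0.765,-0.03,0,0,0.248,-1,0.01,0.765,-0.03,0,0,0.248,-1,0.01,0.765,-0.03,0,0,0.248,-1]
}}

```text
time_s: 3.92
eef_pos: [0.4586, -0.0464, 0.3599]
tool_rot: [-3.139, 0.004, 0.006]
wrist_force: [-0.6, 0.4, -0.1]
grip_width: 0.999
```

Run:
```python
from h import *
st()
k=robot.get_calibration("wrist"); im=robot.camera("wrist"); cv2.imwrite("pics/w2.png",im)
plan([(0.459,-0.0485,0.36,0.0),(0.459,-0.0485,0.294,0)])
```

```text
t 3.92 pos [ 0.4586 -0.0464  0.3599] rot [-3.139  0.004  0.006] F [-0.6  0.4 -0.1] w 0.999
   0.004, 0.023, 0.000, -0.002, 0.002, 0.004
-> at [ 0.459 -0.048  0.36   0.   ]
   0.000, -0.000, 0.660, 0.000, 0.000, 0.000
-> at [ 0.459 -0.048  0.294  0.   ]
```

View pics/w2.png

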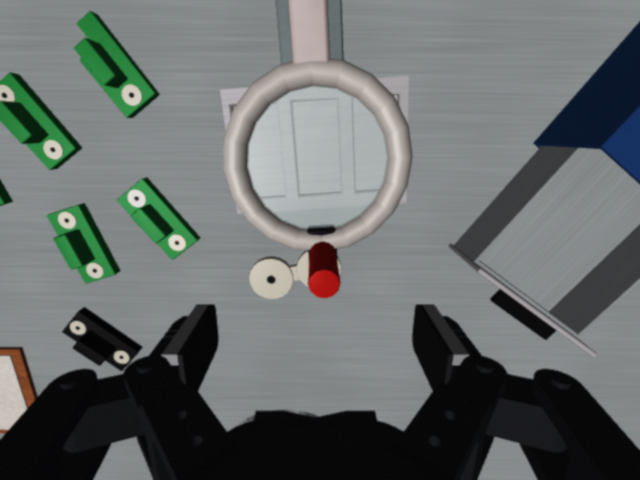

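Run:
```python
from h import *
k=robot.get_calibration("wrist")
print(onz(k,(323.5,284),.263),onz(k,(317,154),.206),onz(k,(323,251),.214))
```

```text
[ 0.45900225 -0.05128867  0.263     ] [ 0.52355615 -0.04733883  0.206     ] [ 0.46043709 -0.05191923  0.214     ]
```

>>> {"fn": "servo_tool", "kwargs": {
  "increments": [0.01,0.03,0.66,0,0,0,-1,0.01,0.03,0.66,0,0,0,-1,0.01,0.03,0.66,0,0,0,-1]
}}

```text
time_s: 4.22
eef_pos: [0.4576, -0.0477, 0.2887]
tool_rot: [-3.137, 0.012, 0.012]
wrist_force: [-0.8, -0.7, -0.9]
grip_width: 1.0
```

>>> {"fn": "servo_tool", "kwargs": {
  "increments": [0,0,0,0,0,0,1,0,0,0,0,0,0,1,0,0,0,0,0,0,1,0,0,0,0,0,0,1,0,0,0,0,0,0,1],
  "squeeze": 60
}}

```text
time_s: 4.63
eef_pos: [0.458, -0.0477, 0.2901]
tool_rot: [-3.137, 0.01, 0.013]
wrist_force: [0.5, -0.5, 1.2]
grip_width: 0.299
```

>>> {"fn": "servo_tool", "kwargs": {
  "increments": [0,0,0,0,0,0,1,0,0,0,0,0,0,1,0,0,0,0,0,0,1]
}}

```text
time_s: 4.88
eef_pos: [0.4579, -0.0479, 0.2905]
tool_rot: [-3.138, 0.01, 0.012]
wrist_force: [-1.4, -2.0, 1.6]
grip_width: 0.194
```

Run:
```python
from h import *
K=robot.get_calibration("top"); S=robot.get_calibration("scene")
print(onz(K,(343.7,159.8),.2),onz(S,(248.9,293.3),.2),tri(K,(345.5,162),S,(249.5,294)))
st()
H=np.array([.7585,-.031])
p=robot.read_state()['eef_pos'][:2]; v=p-H; r=np.linalg.norm(v); a0=np.arctan2(-v[1],-v[0]); print(r,a0)
for i in range(1,8):
    pass
w=[]
for da in np.arange(0.2,1.25,0.2):
    a=a0+da; w.append((H[0]-.3*np.cos(a),H[1]-.3*np.sin(a),0.290,0.012+da))
plan(w)
```

```text
[ 0.76877489 -0.02488085  0.2       ] [ 0.75205023 -0.03448898  0.2       ] (array([ 0.75926308, -0.03002671,  0.20658875]), np.float64(0.000638141914552325))
t 4.88 pos [ 0.4579 -0.0479  0.2905] rot [-3.138  0.01   0.012] F [-1.4 -2.   1.6] w 0.194
0.3010309312846656 0.05621550512764674
   0.096, 0.592, 0.002, -0.003, 0.006, -0.127
-> at [ 0.468 -0.107  0.29   0.212]
   0.086, 0.593, 0.000, 0.000, 0.000, -0.127
-> at [ 0.489 -0.163  0.29   0.412]
   0.086, 0.593, 0.000, -0.000, 0.000, -0.127
-> at [ 0.521 -0.214  0.29   0.612]
   0.086, 0.593, 0.000, -0.000, 0.000, -0.127
-> at [ 0.562 -0.258  0.29   0.812]
   0.086, 0.593, 0.000, 0.000, 0.000, -0.127
-> at [ 0.611 -0.292  0.29   1.012]
   0.086, 0.593, 0.000, 0.000, 0.000, -0.127
-> at [ 0.666 -0.316  0.29   1.212]
```

>>> {"fn": "servo_tool", "kwargs": {
  "increments": [0.01,0.15,0,0,0,-0.03,1,0.03,0.3,0,0,0,-0.06,1,0.06,0.45,0,0,0,-0.095,1,0.09,0.59,0,0,0,-0.127,1,0.09,0.59,0,0,0,-0.127,1]
}}

```text
time_s: 5.3
eef_pos: [0.4677, -0.1086, 0.2904]
tool_rot: [-3.137, 0.009, 0.212]
wrist_force: [-4.1, -3.3, 2.4]
grip_width: 0.194
```

>>> {"fn": "servo_tool", "kwargs": {
  "increments": [0.01,0.15,0,0,0,-0.03,1,0.03,0.3,0,0,0,-0.06,1,0.06,0.45,0,0,0,-0.095,1,0.09,0.59,0,0,0,-0.127,1,0.09,0.59,0,0,0,-0.127,1]
}}

```text
time_s: 5.72
eef_pos: [0.4893, -0.1656, 0.2905]
tool_rot: [-3.137, 0.008, 0.41]
wrist_force: [-3.5, -3.2, 2.4]
grip_width: 0.197
```

>>> {"fn": "servo_tool", "kwargs": {
  "increments": [0.01,0.15,0,0,0,-0.03,1,0.03,0.3,0,0,0,-0.06,1,0.06,0.45,0,0,0,-0.095,1,0.09,0.59,0,0,0,-0.127,1,0.09,0.59,0,0,0,-0.127,1]
}}

```text
time_s: 6.13
eef_pos: [0.5218, -0.2168, 0.2905]
tool_rot: [-3.137, 0.007, 0.608]
wrist_force: [-2.1, -4.3, 2.7]
grip_width: 0.194
```

>>> {"fn": "servo_tool", "kwargs": {
  "increments": [0.01,0.15,0,0,0,-0.03,1,0.03,0.3,0,0,0,-0.06,1,0.06,0.45,0,0,0,-0.095,1,0.09,0.59,0,0,0,-0.127,1,0.09,0.59,0,0,0,-0.127,1]
}}

```text
time_s: 6.55
eef_pos: [0.5637, -0.2603, 0.2905]
tool_rot: [-3.137, 0.006, 0.807]
wrist_force: [-0.7, -4.1, 3.1]
grip_width: 0.193
```

>>> {"fn": "servo_tool", "kwargs": {
  "increments": [0.01,0.15,0,0,0,-0.03,1,0.03,0.3,0,0,0,-0.06,1,0.06,0.45,0,0,0,-0.095,1,0.09,0.59,0,0,0,-0.127,1,0.09,0.59,0,0,0,-0.127,1]
}}

```text
time_s: 6.97
eef_pos: [0.6135, -0.2946, 0.2905]
tool_rot: [-3.138, 0.005, 1.005]
wrist_force: [-0.4, -3.1, 1.6]
grip_width: 0.191
```

Run:
```python
from h import *
st()
cv2.imwrite("pics/t3.png",robot.camera("top"));cv2.imwrite("pics/s3.png",robot.camera("scene"))
```

```text
t 6.97 pos [ 0.6135 -0.2946  0.2905] rot [-3.138  0.005  1.005] F [-0.4 -3.1  1.6] w 0.191
```

View pics/t3.png

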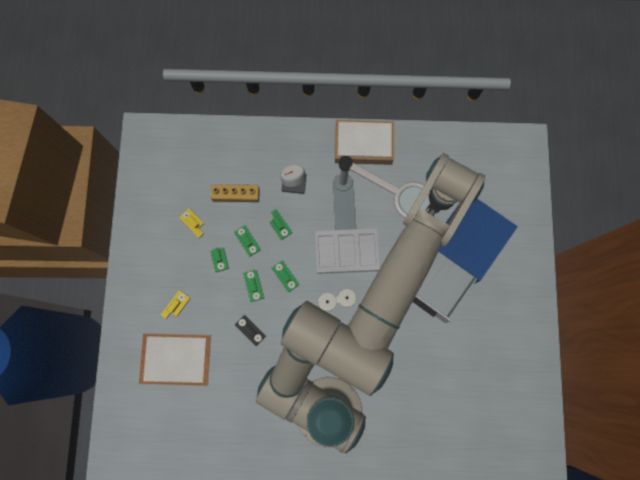

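>>> {"fn": "servo_tool", "kwargs": {
  "increments": [0,0,0,0,0,0,-1,0,0,0,0,0,0,-1,0,0,0,0,0,0,-1,0,0,0,0,0,0,-1,0,0,0,0,0,0,-1]
}}

```text
time_s: 7.48
eef_pos: [0.6126, -0.2937, 0.2905]
tool_rot: [-3.138, 0.005, 1.003]
wrist_force: [-0.0, -0.7, 0.4]
grip_width: 0.891
```

>>> {"fn": "servo_tool", "kwargs": {
  "increments": [0,0,-0.8,0,0,0,-1,0,0,-0.8,0,0,0,-1,0,0,-0.8,0,0,0,-1]
}}

```text
time_s: 7.73
eef_pos: [0.6131, -0.2934, 0.3805]
tool_rot: [3.132, 0.004, 1.003]
wrist_force: [1.2, -0.2, 2.5]
grip_width: 1.002
```

Run:
```python
from h import *
st()
im=cv2.imread("pics/t3.png"); cv2.imwrite("pics/t3n.png",cv2.resize(im[215:285,305:395],None,fx=8,fy=8,interpolation=cv2.INTER_CUBIC))
plan([(0.55,-0.18,0.36,1.57),(0.42,-0.04,0.36,1.57)])
```

```text
t 7.73 pos [ 0.6131 -0.2934  0.3805] rot [3.132 0.004 1.003] F [ 1.2 -0.2  2.5] w 1.002
   0.309, -0.572, 0.096, 0.006, 0.003, -0.181
   0.456, -0.462, 0.103, 0.000, 0.000, -0.181
-> at [ 0.55 -0.18  0.36  1.57]
   0.699, -0.651, -0.000, 0.000, 0.000, 0.000
   0.699, -0.651, -0.000, 0.000, 0.000, 0.000
-> at [ 0.42 -0.04  0.36  1.57]
```

View pics/t3n.png

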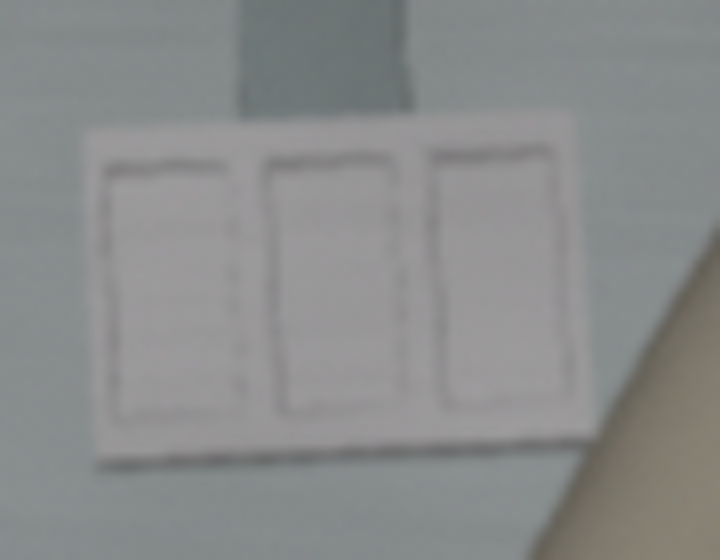

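Run:
```python
from h import *
plan([(0.44,-0.04,0.37,0.03)],maxd=.1,maxa=.45)
```

```text
0.301, -0.706, 0.018, 0.006, 0.002, 0.155
   0.122, -0.757, 0.026, -0.000, -0.000, 0.155
   -0.064, -0.765, 0.026, 0.000, -0.000, 0.155
   -0.246, -0.727, 0.026, 0.000, -0.000, 0.155
-> at [ 0.44 -0.04  0.37  0.03]
```

>>> {"fn": "servo_tool", "kwargs": {
  "increments": [0.3,-0.705,0.02,0.006,0.002,0.155,-1,0.3,-0.705,0.02,0.006,0.002,0.155,-1,0.3,-0.705,0.02,0.006,0.002,0.155,-1]
}}

```text
time_s: 7.98
eef_pos: [0.5678, -0.2261, 0.3772]
tool_rot: [-3.139, -0.001, 0.755]
wrist_force: [0.8, -0.2, 0.5]
grip_width: 1.001
```

>>> {"fn": "servo_tool", "kwargs": {
  "increments": [0.12,-0.755,0.03,0,0,0.155,-1,0.12,-0.755,0.03,0,0,0.155,-1,0.12,-0.755,0.03,0,0,0.155,-1]
}}

```text
time_s: 8.23
eef_pos: [0.5221, -0.1587, 0.3732]
tool_rot: [-3.135, 0.002, 0.508]
wrist_force: [0.9, 0.2, 0.2]
grip_width: 1.001
```

>>> {"fn": "servo_tool", "kwargs": {
  "increments": [-0.065,-0.765,0.03,0,0,0.155,-1,-0.065,-0.765,0.03,0,0,0.155,-1,-0.065,-0.765,0.03,0,0,0.155,-1]
}}

```text
time_s: 8.48
eef_pos: [0.4768, -0.0912, 0.3706]
tool_rot: [-3.133, 0.004, 0.26]
wrist_force: [0.3, 0.3, -0.3]
grip_width: 1.0
```

>>> {"fn": "servo_tool", "kwargs": {
  "increments": [-0.245,-0.725,0.03,0,0,0.155,-1,-0.245,-0.725,0.03,0,0,0.155,-1,-0.245,-0.725,0.03,0,0,0.155,-1,-0.245,-0.725,0.03,0,0,0.155,-1,-0.245,-0.725,0.03,0,0,0.155,-1]
}}

```text
time_s: 8.9
eef_pos: [0.4347, -0.0277, 0.3689]
tool_rot: [-3.135, 0.004, 0.019]
wrist_force: [0.2, 0.4, 0.3]
grip_width: 0.995
```

Run:
```python
from h import *
st()
k=robot.get_calibration("wrist"); im=robot.camera("wrist"); cv2.imwrite("pics/w4.png",im); np.save("k4.npy",k,allow_pickle=True)
cv2.imwrite("pics/t4.png",robot.camera("top"))
```

```text
t 8.90 pos [ 0.4347 -0.0277  0.3689] rot [-3.135  0.004  0.019] F [0.2 0.4 0.3] w 0.995
```

View pics/w4.png

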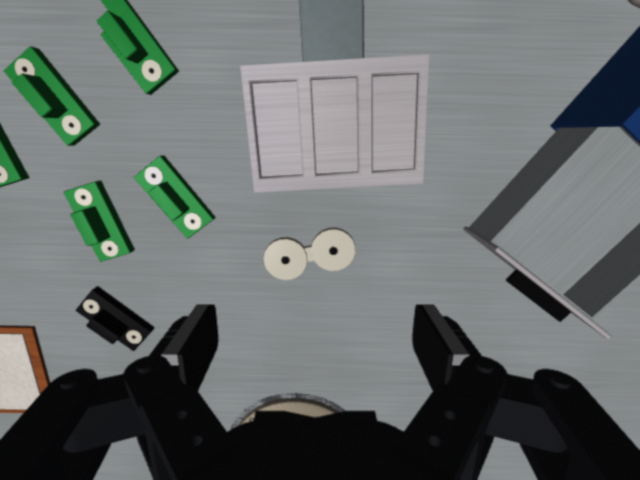

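Run:
```python
from h import *
im=cv2.imread("pics/w4.png"); cv2.imwrite("pics/w4n.png",cv2.resize(im[45:200,235:435],None,fx=4,fy=3.87,interpolation=cv2.INTER_CUBIC)[:600])
cv2.imwrite("pics/w4d.png",cv2.resize(im[100:345,440:640],None,fx=2.4,fy=2.4,interpolation=cv2.INTER_CUBIC))
```

```text
(no output)
```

View pics/w4n.png

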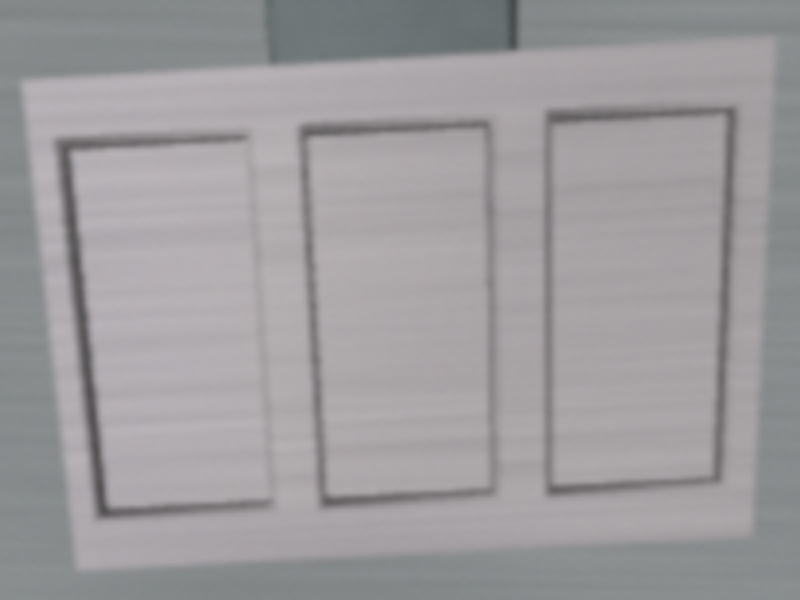

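```bash
cat > fitnest.py <<'E'
from h import *
from scipy.optimize import least_squares
k=np.load("k4.npy",allow_pickle=True).item()
px=lambda a:(235+a[0]/4-.5+.125,45+a[1]/3.87-.5+.125)
obs=[((.07,.103),(22,80)),((.07,-.103),(777,36)),((-.07,-.103),(752,534)),((-.07,.103),(77,570))]
for y0,c in ((0.0,[(302,124),(491,120),(496,492),(322,506)]),(-.068,[(548,110),(737,106),(719,482),(548,493)]),(.068,[(57,140),(248,133),(272,502),(97,517)])):
    for (sx,sy),u in zip(((1,1),(1,-1),(-1,-1),(-1,1)),c): obs.append(((sx*.0525,y0+sy*.0255),u))
def res(q):
    x,y,a=q; r=[]
    for (X,Y),u in obs:
        P=(x+X*np.cos(a)-Y*np.sin(a),y+X*np.sin(a)+Y*np.cos(a),.026); r+=list(proj(k,P)-px(u))
    return np.array(r)
s=least_squares(res,[.52,-.04,0.03]); print(s.x,np.round(s.fun.reshape(-1,2),1))
a=s.x[2]
for n,Y in(("a",.068),("b",0),("c",-.068)): print(n,s.x[0]-Y*np.sin(a),s.x[1]+Y*np.cos(a))
print("hinge",s.x[:2]+.24*np.array([np.cos(a),np.sin(a)]), "pin0",s.x[:2]-.06*np.array([np.cos(a),np.sin(a)]))
E
python3 fitnest.py
```

```text
[ 0.51875902 -0.0479576   0.07093217] [[-0.6 -0.5]
 [-0.5 -0.5]
 [-0.3  0.5]
 [-0.6 -0.2]
 [ 0.7  1.5]
 [-0.4 -0.2]
 [-0.5  0. ]
 [ 0.6 -1.4]
 [ 0.7  1.5]
 [-0.  -0.2]
 [ 0.7 -0.3]
 [ 0.7 -0.9]
 [ 1.   0.9]
 [-1.1  0.1]
 [-1.   0.4]
 [ 0.7 -1.3]]
a 0.5139396802644981 0.019871409639667756
b 0.518759024366002 -0.04795759538348808
c 0.5235783684675058 -0.11578660040664392
hinge [ 0.75815551 -0.03094815] pin0 [ 0.4589099  -0.05220996]
```

View pics/w4d.png

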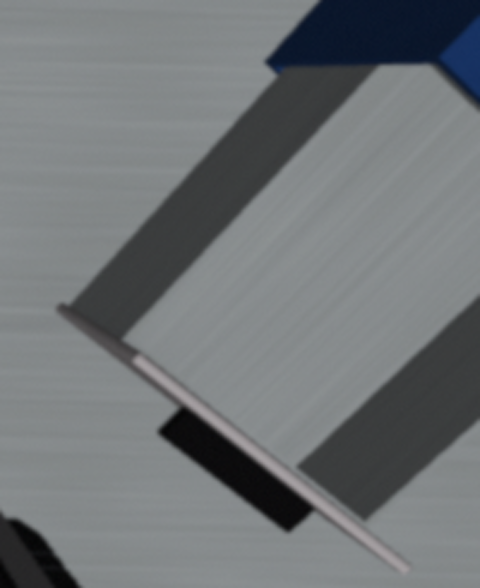

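```bash
cat > fitc.py <<'E'
from h import *
from scipy.optimize import minimize
def box(x0,x1,y0,y1,z0,z1): return np.array([(x,y,z) for x in(x0,x1) for y in(y0,y1) for z in(z0,z1)])
RIB=box(-.022,.022,-.009,.009,.014,.04)
SH={'sound':[box(-.05,.05,-.023,.023,0,.014),RIB],'short':[box(-.05,.024,-.023,.023,0,.014),RIB],
'chipped':[box(-.05,.024,-.023,.023,0,.014),box(0,.05,-.023,-.001,0,.014),RIB]}
U=4
def gmask(im):
    h=cv2.cvtColor(im,cv2.COLOR_BGR2HSV); m=cv2.inRange(h,(45,90,25),(85,255,255))
    return m
def render(k,kind,q,off,shape,z=0.0):
    m=np.zeros((shape[0]*U,shape[1]*U),np.uint8); c,s=np.cos(q[2]),np.sin(q[2])
    for B in SH[kind]:
        W=np.c_[q[0]+c*B[:,0]-s*B[:,1],q[1]+s*B[:,0]+c*B[:,1],B[:,2]+z]
        C=W@np.array(k['R']).T+np.array(k['t']); uv=np.c_[k['fx']*C[:,0]/C[:,2]+k['cx'],k['fy']*C[:,1]/C[:,2]+k['cy']]
        uv=((uv-off+.5)*U-.5)
        cv2.fillConvexPoly(m,cv2.convexHull(np.round(uv*16).astype(np.int32)),255,shift=4)
    return cv2.resize(m,(shape[1],shape[0]),interpolation=cv2.INTER_AREA).astype(float)/255
def fit(im,k,kind,q0,z=0.0,pad=45):
    c=proj(k,(q0[0],q0[1],.01+z)); x0=max(0,int(c[0])-pad);y0=max(0,int(c[1])-pad);x1=min(640,x0+2*pad);y1=min(480,y0+2*pad)
    g=gmask(im); 
    g=cv2.morphologyEx(g,cv2.MORPH_CLOSE,np.ones((3,3)))
    N,l,s,ce=cv2.connectedComponentsWithStats(g)
    best=min(range(1,N),key=lambda i: np.linalg.norm(ce[i]-c)+(1e6 if s[i,4]<60 else 0))
    m=(l==best).astype(np.uint8)
    cs,_=cv2.findContours(m,cv2.RETR_EXTERNAL,cv2.CHAIN_APPROX_NONE); m=cv2.drawContours(np.zeros_like(m),cs,-1,1,-1)
    m=m[y0:y1,x0:x1].astype(float)
    f=lambda q: np.abs(render(k,kind,q,np.array([x0,y0]),m.shape,z)-m).sum()/m.sum()
    b=None
    for st_ in (1,.3):
        q=np.array(q0) if b is None else b.x
        S=[q]+[q+np.eye(3)[i]*[.01,.01,.2][i]*st_ for i in range(3)]
        b=minimize(f,q,method='Nelder-Mead',options=dict(initial_simplex=S,xatol=1e-5,fatol=1e-5,maxiter=300))
    return b.x,b.fun
E
python3 - <<'E'
from fitc import *
np.set_printoptions(precision=4,suppress=True)
im=cv2.imread("pics/w4.png");k=np.load("k4.npy",allow_pickle=True).item()
it=cv2.imread("pics/t4.png");kt=robot.get_calibration("top")
isx=cv2.imread("pics/s3.png");ks=robot.get_calibration("scene")
I={'A':('sound',(.5495,.282,.6)),'B':('sound',(.391,.257,.25)),'C':('sound',(.4337,.151,.6)),'short':('short',(.4956,.3727,.3)),'chip':('chipped',(.608,.19,.6))}
for n,(kd,q) in I.items():
    print(n,'top',*fit(it,kt,kd,q,pad=25),'scene',*fit(isx,ks,kd,q,pad=30))
    if n in 'ABC': print('   wrist',*fit(im,k,kd,q,pad=60))
E
```

```text
A top [0.5448 0.2889 0.6132] 0.5130367559210064 scene [0.5437 0.2867 0.5571] 0.17211457699771196
   wrist [0.5448 0.2871 0.6452] 0.08794615502450981
B top [0.3946 0.2597 0.3302] 0.5251957438265409 scene [0.3922 0.2575 0.2649] 0.1555502200880352
   wrist [0.3944 0.2586 0.3015] 0.08559700823503798
C top [0.4291 0.1566 0.6511] 0.5171379428964568 scene [0.4262 0.1534 0.5837] 0.16717130860202628
   wrist [0.4287 0.1544 0.6288] 0.0790429075954522
short top [0.4901 0.3816 0.3216] 0.44897788902795155 scene [0.4911 0.3795 0.2546] 0.17802743414962552
chip top [0.6067 0.1866 0.599 ] 0.3642877739331027 scene [0.6045 0.1837 0.6075] 0.18270238788584742
```

Run:
```python
from h import *
plan([(0.4287,0.1544,0.22,0.629)],maxd=.12,maxa=.45)
```

```text
-0.012, -0.908, 0.749, -0.005, 0.003, -0.195
   0.260, -0.876, 0.742, 0.000, 0.000, -0.195
-> at [0.429 0.154 0.22  0.629]
```

>>> {"fn": "servo_tool", "kwargs": {
  "increments": [-0.01,-0.91,0.75,-0.005,0.003,-0.195,-1,-0.01,-0.91,0.75,-0.005,0.003,-0.195,-1,-0.01,-0.91,0.75,-0.005,0.003,-0.195,-1,-0.01,-0.91,0.75,-0.005,0.003,-0.195,-1]
}}

```text
time_s: 9.33
eef_pos: [0.431, 0.0656, 0.289]
tool_rot: [-3.138, 0.007, 0.33]
wrist_force: [-1.5, -0.1, -1.5]
grip_width: 0.999
```

>>> {"fn": "servo_tool", "kwargs": {
  "increments": [0.26,-0.875,0.74,0,0,-0.195,-1,0.26,-0.875,0.74,0,0,-0.195,-1,0.26,-0.875,0.74,0,0,-0.195,-1,0.26,-0.875,0.74,0,0,-0.195,-1,0.26,-0.875,0.74,0,0,-0.195,-1]
}}

```text
time_s: 9.75
eef_pos: [0.4268, 0.1569, 0.2139]
tool_rot: [-3.136, 0.009, 0.637]
wrist_force: [0.2, 0.4, 1.2]
grip_width: 1.0
```

```bash
cat > look.py <<'E'
from fitc import *
import sys
# look.py tag kind x y yaw
np.set_printoptions(precision=4,suppress=True)
tag,kind=sys.argv[1:3]; q0=[float(v) for v in sys.argv[3:6]]
st(); k=robot.get_calibration("wrist"); im=robot.camera("wrist"); cv2.imwrite(f"pics/{tag}.png",im); np.save("k_%s.npy"%tag,k,allow_pickle=True)
q,f=fit(im,k,kind,q0,pad=120); print("fit",q,f)
plan([(q[0],q[1],0.092,q[2])])
E
python3 look.py c1 sound .4287 .1544 .629
```

```text
t 9.75 pos [0.4268 0.1569 0.2139] rot [-3.136  0.009  0.637] F [0.2 0.4 1.2] w 1.000
fit [0.4281 0.1538 0.6415] 0.043545261489502655
   -0.001, 0.015, 0.617, -0.003, 0.004, -0.002
   -0.005, 0.012, 0.617, 0.000, 0.000, -0.002
-> at [0.428 0.154 0.092 0.641]
```

View pics/c1.png

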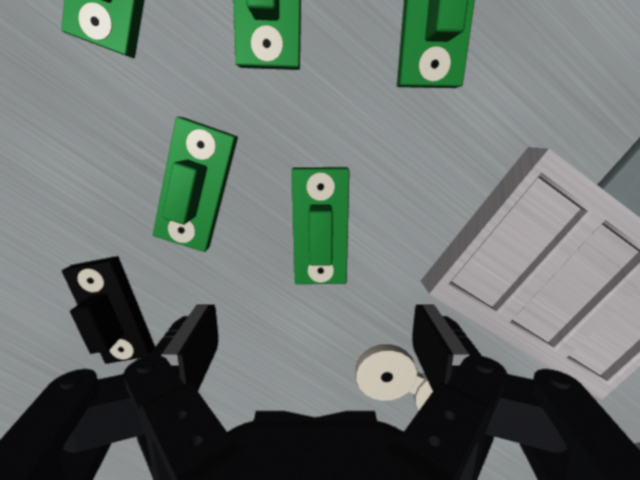

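>>> {"fn": "servo_tool", "kwargs": {
  "increments": [0,0.02,0.62,-0.003,0.004,-0.002,-1,0,0.02,0.62,-0.003,0.004,-0.002,-1,0,0.02,0.62,-0.003,0.004,-0.002,-1,0,0.02,0.62,-0.003,0.004,-0.002,-1]
}}

```text
time_s: 10.13
eef_pos: [0.4289, 0.1536, 0.1543]
tool_rot: [3.141, -0.0, 0.636]
wrist_force: [0.1, 0.3, 0.4]
grip_width: 1.004
```

```bash
python3 look.py c2 sound .4281 .1538 .6415
```

```text
t 10.13 pos [0.4289 0.1536 0.1543] rot [ 3.141 -0.     0.636] F [0.1 0.3 0.4] w 1.004
fit [0.4283 0.1536 0.6391] 0.039531270024349606
   -0.013, -0.004, 0.635, 0.001, -0.002, -0.002
-> at [0.428 0.154 0.092 0.639]
```

>>> {"fn": "servo_tool", "kwargs": {
  "increments": [0,0,0.3,0,0,0,-1,0,0,0.62,0,0,0,-1,0,0,0.62,0,0,0,-1,0,0,0.62,0,0,0,-1]
}}

```text
time_s: 10.52
eef_pos: [0.4301, 0.1539, 0.0947]
tool_rot: [3.14, -0.002, 0.636]
wrist_force: [0.8, 0.2, 1.6]
grip_width: 0.997
```

>>> {"fn": "servo_tool", "kwargs": {
  "increments": [0,0,0,0,0,0,1,0,0,0,0,0,0,1,0,0,0,0,0,0,1,0,0,0,0,0,0,1,0,0,0,0,0,0,1],
  "squeeze": 80
}}

```text
time_s: 10.93
eef_pos: [0.4305, 0.154, 0.0955]
tool_rot: [3.14, -0.004, 0.636]
wrist_force: [0.2, 0.5, 0.3]
grip_width: 0.303
```

>>> {"fn": "servo_tool", "kwargs": {
  "increments": [0,0,0,0,0,0,1,0,0,0,0,0,0,1,0,0,0,0,0,0,1,0,0,0,0,0,0,1]
}}

```text
time_s: 11.27
eef_pos: [0.4306, 0.154, 0.0959]
tool_rot: [3.14, -0.004, 0.636]
wrist_force: [-0.6, 0.2, 3.9]
grip_width: 0.19
```

Run:
```python
from h import *
st()
plan([(0.4287,0.1538,0.21,0.641),(0.5236,-0.1158,0.21,0.071),(0.5236,-0.1158,0.13,0.071)])
```

```text
t 11.27 pos [0.4306 0.154  0.0959] rot [ 3.14  -0.004  0.636] F [-0.6  0.2  3.9] w 0.190
   -0.006, -0.004, -0.571, 0.001, -0.003, -0.002
   -0.008, -0.005, -0.571, -0.000, 0.000, -0.002
-> at [0.429 0.154 0.21  0.641]
   -0.284, 0.909, 0.000, -0.000, -0.000, 0.121
   -0.107, 0.947, 0.000, -0.000, -0.000, 0.121
   0.074, 0.950, 0.000, 0.000, -0.000, 0.121
-> at [ 0.524 -0.116  0.21   0.071]
   0.000, -0.000, 0.800, 0.000, 0.000, 0.000
-> at [ 0.524 -0.116  0.13   0.071]
```

>>> {"fn": "servo_tool", "kwargs": {
  "increments": [0,0,-0.25,0,0,0,1,0,0,-0.5,0,0,0,1,0,0,-0.8,0,0,0,1,0,0,-1,0,0,0,1,0,0,-1,0,0,0,1]
}}

```text
time_s: 11.68
eef_pos: [0.4317, 0.1544, 0.2003]
tool_rot: [3.137, -0.011, 0.636]
wrist_force: [0.5, 0.9, -0.4]
grip_width: 0.187
```

```bash
cat > inhand.py <<'E'
from fitc import *
import sys
# inhand.py tag kind tcpz_at_grasp dx : fit cassette in hand; report in tool frame
np.set_printoptions(precision=4,suppress=True)
tag,kind,zg=sys.argv[1],sys.argv[2],float(sys.argv[3])
st(); s=robot.read_state(); k=robot.get_calibration("wrist"); im=robot.camera("wrist"); cv2.imwrite(f"pics/{tag}.png",im); np.save("k_%s.npy"%tag,k,allow_pickle=True)
p=s['eef_pos']; R=Ro.from_euler('xyz',s['tool_rot']).as_matrix(); yaw=np.arctan2(R[1,0],R[0,0])
z=p[2]-zg
q0=[p[0],p[1],yaw]
# partial fit: only use region rows < 300 & between fingers: fit front part
c=proj(k,(p[0],p[1],z+.01)); print("proj centre",c)
g=gmask(im); print("green near",np.argwhere(g[150:420,220:410]).min(0)+[150,220] if g[150:420,220:410].any() else None)
q,f=fit(im,k,kind,q0,z=z,pad=130)
d=R.T@np.array([q[0]-p[0],q[1]-p[1],0]); print("fit",q,f,"tool-frame off",d,"dyaw",wrap(q[2]-yaw))
E
python3 inhand.py c3 sound 0.0959
```

```text
t 11.68 pos [0.4317 0.1544 0.2003] rot [ 3.137 -0.011  0.636] F [ 0.5  0.9 -0.4] w 0.187
proj centre [312.9933 295.6683]
green near [150 220]
fit [0.4312 0.1527 0.6335] 0.3587246663371231 tool-frame off [-0.0014  0.001  -0.    ] dyaw -0.0025373844092699827
```

View pics/c3.png

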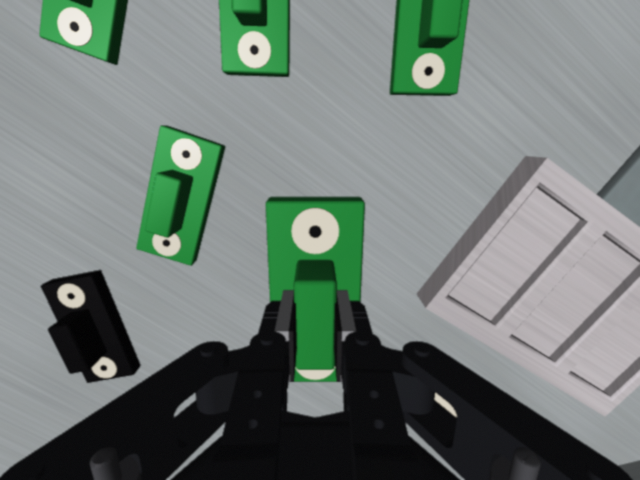

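```bash
cat > edge.py <<'E'
from fitc import *
import sys
# edge.py tag zg : columns-mean green start row -> front edge bottom in tool frame
tag,zg=sys.argv[1],float(sys.argv[2])
im=cv2.imread(f"pics/{tag}.png"); k=np.load(f"k_{tag}.npy",allow_pickle=True).item()
s=robot.read_state(); p=s['eef_pos']; R=Ro.from_euler('xyz',s['tool_rot']).as_matrix()
g=gmask(im)
for c in (285,300,315,330,345):
    col=im[150:235,c].astype(int); ex=2*col[:,1]-col[:,0]-col[:,2]
    gr=ex>40
    i=np.where(gr&(np.arange(85)>=0))[0]
    # last contiguous start before row 235
    runs=np.split(i,np.where(np.diff(i)>3)[0]+1) if len(i) else []
    if not runs: continue
    # subpixel
    r0=runs[0][0]; th=ex.max()/2*0.6
    row=150+r0
    P=onz(k,(c,row-0.5),p[2]-zg); print(c,row,R.T@(P-p))
gm=g[215:217]; 
for r in (225,240,255):
    cc=np.where(g[r,200:430])[0]+200
    cc=cc[(cc>250)&(cc<380)]
    for c in (cc.min()-.5,cc.max()+.5): 
        P=onz(k,(c,r),p[2]-zg+.014); print(r,c,(R.T@(P-p)))
E
python3 edge.py c3 .0959
```

```text
285 198 [ 0.04815752 -0.014053    0.09624009]
300 198 [ 0.04815295 -0.00650441  0.09626469]
315 198 [0.04814838 0.00104617 0.09628929]
330 198 [0.04814381 0.00859872 0.09631391]
345 198 [0.04813923 0.01615325 0.09633852]
225 266.5 [ 0.03758553 -0.02189353  0.08213004]
225 363.5 [0.03754637 0.02400575 0.08227951]
240 266.5 [ 0.03017205 -0.02220742  0.08207014]
240 362.5 [0.03012629 0.02384059 0.08222005]
255 267.5 [ 0.02255216 -0.02204413  0.08201017]
255 361.5 [0.02250014 0.02367084 0.08215894]
```

Run:
```python
from h import *
st()
plan([(0.5254,-0.1148,0.21,0.071),(0.5254,-0.1148,0.15,0.071)])
```

```text
t 11.73 pos [0.4309 0.1542 0.1976] rot [ 3.138 -0.008  0.636] F [-0.   0.7 -1.6] w 0.190
   -0.279, 0.908, -0.041, 0.002, -0.005, 0.120
   -0.104, 0.945, -0.041, -0.000, -0.000, 0.120
   0.075, 0.947, -0.041, 0.000, -0.000, 0.120
-> at [ 0.525 -0.115  0.21   0.071]
   -0.000, 0.000, 0.600, 0.000, 0.000, 0.000
-> at [ 0.525 -0.115  0.15   0.071]
```

>>> {"fn": "servo_tool", "kwargs": {
  "increments": [-0.14,0.45,-0.04,0,-0.005,0.06,1,-0.28,0.91,-0.04,0,-0.005,0.12,1,-0.28,0.91,-0.04,0,-0.005,0.12,1,-0.28,0.91,-0.04,0,-0.005,0.12,1]
}}

```text
time_s: 12.07
eef_pos: [0.4624, 0.0619, 0.1996]
tool_rot: [3.14, 0.003, 0.444]
wrist_force: [-0.9, -0.1, -0.7]
grip_width: 0.188
```

>>> {"fn": "servo_tool", "kwargs": {
  "increments": [-0.05,0.47,-0.04,0,0,0.06,1,-0.1,0.945,-0.04,0,0,0.12,1,-0.1,0.945,-0.04,0,0,0.12,1,-0.1,0.945,-0.04,0,0,0.12,1]
}}

```text
time_s: 12.4
eef_pos: [0.4939, -0.0296, 0.2019]
tool_rot: [3.14, 0.005, 0.252]
wrist_force: [1.1, -0.0, -0.9]
grip_width: 0.186
```

>>> {"fn": "servo_tool", "kwargs": {
  "increments": [0.04,0.47,-0.04,0,0,0.06,1,0.075,0.945,-0.04,0,0,0.12,1,0.075,0.945,-0.04,0,0,0.12,1,0.075,0.945,-0.04,0,0,0.12,1]
}}

```text
time_s: 12.73
eef_pos: [0.5248, -0.1203, 0.2043]
tool_rot: [3.14, 0.007, 0.063]
wrist_force: [-0.5, 0.1, -1.2]
grip_width: 0.189
```

Run:
```python
from h import *
st()
plan([(0.5254,-0.1148,0.15,0.071)])
```

```text
t 12.73 pos [ 0.5248 -0.1203  0.2043] rot [3.14  0.007 0.063] F [-0.5  0.1 -1.2] w 0.189
   0.013, -0.055, 0.543, 0.001, 0.004, -0.005
-> at [ 0.525 -0.115  0.15   0.071]
```

>>> {"fn": "servo_tool", "kwargs": {
  "increments": [0.01,-0.055,0.3,0.001,0.004,-0.005,1,0.01,-0.055,0.54,0.001,0.004,-0.005,1,0.01,-0.055,0.54,0.001,0.004,-0.005,1,0.01,-0.055,0.54,0.001,0.004,-0.005,1]
}}

```text
time_s: 13.07
eef_pos: [0.5241, -0.1129, 0.1488]
tool_rot: [-3.14, 0.005, 0.073]
wrist_force: [0.8, -0.3, 0.2]
grip_width: 0.19
```

```bash
python3 inhand.py c4 sound 0.0959; python3 edge.py c4 .0959
python3 - <<'E'
from h import *
im=cv2.imread("pics/c4.png"); cv2.imwrite("pics/c4x.png",cv2.resize(im[100:400,160:480],None,fx=2,fy=2,interpolation=cv2.INTER_CUBIC))
E
```

```text
t 13.07 pos [ 0.5241 -0.1129  0.1488] rot [-3.14   0.005  0.073] F [ 0.8 -0.3  0.2] w 0.190
proj centre [313.6524 293.8797]
green near [197 266]
fit [ 0.5217 -0.1137  0.0721] 0.3586109105513834 tool-frame off [-0.0024  0.0006  0.    ] dyaw -0.0007455985687907507
285 199 [ 0.04660809 -0.01463059  0.09585982]
300 199 [ 0.04661444 -0.00731008  0.09585734]
315 199 [4.66207907e-02 8.29951470e-06 9.58548540e-02]
330 198 [0.04711926 0.00731757 0.0958519 ]
345 198 [0.04712553 0.01462488 0.09584942]
225 266.5 [ 0.03702565 -0.02213927  0.08187164]
225 363.5 [0.03707595 0.02221301 0.08185658]
240 267.5 [ 0.02981748 -0.02199458  0.08187858]
240 362.5 [0.02987438 0.0220738  0.08186361]
255 267.5 [ 0.02239631 -0.0223168   0.08188589]
255 361.5 [0.02246059 0.02193048 0.08187085]
```

View pics/c4x.png

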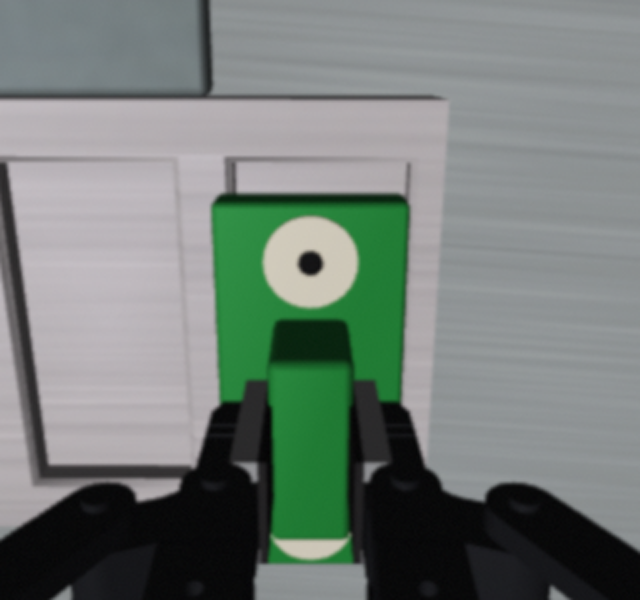

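```bash
cat > pk.py <<'E'
from h import *
import sys
tag=sys.argv[1]; zp=float(sys.argv[2]); k=np.load(f"k_{tag}.npy",allow_pickle=True).item()
s=robot.read_state(); p=s['eef_pos']; R=Ro.from_euler('xyz',s['tool_rot']).as_matrix()
for a in sys.argv[3:]:
    u=[float(v) for v in a.split(',')]; P=onz(k,u,zp); print(u,P[:2],R.T@(P-p))
E
python3 pk.py c4 .026 273,185 365.2,185 300,178.8 340,178.8 382.7,160 300,148.5 340,148.5
```

```text
[273.0, 185.0] [ 0.57195175 -0.08609175] [ 0.04883865 -0.0238863   0.12469853]
[365.2, 185.0] [ 0.57577443 -0.13821713] [0.04887716 0.02837905 0.12468081]
[300.0, 178.8] [ 0.57655253 -0.10116016] [ 0.05233633 -0.00852432  0.12468994]
[340.0, 178.8] [ 0.57820021 -0.12364582] [0.05235161 0.01402162 0.1246823 ]
[382.7, 160.0] [ 0.59020942 -0.14623705] [0.06269357 0.03742308 0.12466435]
[300.0, 148.5] [ 0.59301069 -0.10018785] [ 0.06882168 -0.00830243  0.12467389]
[340.0, 148.5] [ 0.59460788 -0.12206828] [0.06883043 0.01363622 0.12466646]
```

>>> {"fn": "servo_tool", "kwargs": {
  "increments": [0.02,0.021,0,0,0.002,0,1,0.02,0.021,0.15,0,0.002,0,1,0.02,0.021,0.2,0,0.002,0,1,0.02,0.021,0.2,0,0.002,0,1]
}}

```text
time_s: 13.45
eef_pos: [0.527, -0.1152, 0.1305]
tool_rot: [-3.141, -0.001, 0.073]
wrist_force: [0.2, -1.3, -2.2]
grip_width: 0.19
```

```bash
python3 inhand.py c5 sound 0.0959; python3 edge.py c5 .0959
python3 - <<'E'
from h import *
im=cv2.imread("pics/c5.png"); cv2.imwrite("pics/c5x.png",cv2.resize(im[100:400,160:480],None,fx=2.5,fy=2,interpolation=cv2.INTER_CUBIC))
E
```

```text
t 13.45 pos [ 0.527  -0.1152  0.1305] rot [-3.141 -0.001  0.073] F [ 0.2 -1.3 -2.2] w 0.190
proj centre [313.5729 294.7777]
green near [198 266]
fit [ 0.5252 -0.1159  0.0736] 0.3574782050105534 tool-frame off [-0.0019  0.0006 -0.    ] dyaw 0.0008485432851261798
285 199 [ 0.04727591 -0.01415845  0.09600716]
300 199 [ 0.04727865 -0.0067673   0.09600373]
315 199 [0.04728139 0.00062239 0.0960003 ]
330 199 [0.04728413 0.00801062 0.09599688]
345 199 [0.04728687 0.01539738 0.09599345]
225 265.5 [ 0.03754372 -0.0222321   0.08199021]
225 363.5 [0.0375687  0.0230404  0.08196924]
240 266.5 [ 0.03027582 -0.02208829  0.08197472]
240 362.5 [0.03030542 0.02289126 0.08195389]
255 267.5 [ 0.02279815 -0.02194032  0.08195878]
255 361.5 [0.02283245 0.02273782 0.0819381 ]
```

View pics/c5x.png

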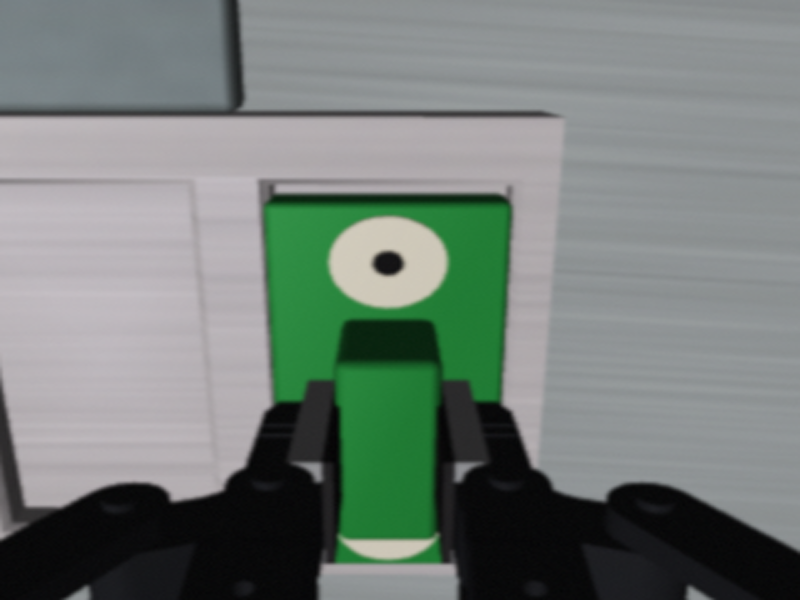

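```bash
python3 pk.py c5 .026 264.3,195 364.6,195 315,189.8 385,160 315,156.5
```

```text
[264.3, 195.0] [ 0.57287061 -0.08615081] [ 0.04737373 -0.02568646  0.10523628]
[364.6, 195.0] [ 0.57666691 -0.1380165 ] [0.0473918  0.02631798 0.10521217]
[315.0, 189.8] [ 0.57748149 -0.11218038] [0.0500813  0.00060932 0.10522981]
[385.0, 160.0] [ 0.5949874  -0.14615556] [0.06507251 0.03576658 0.10524531]
[315.0, 156.5] [ 0.5941329  -0.11096617] [0.06677688 0.0006081  0.10526525]
```

>>> {"fn": "servo_tool", "kwargs": {
  "increments": [0,0,0.06,0,0,0,1,0,0,0.12,0,0,0,1,0,0,0.16,0,0,0,1,0,0,0.18,0,0,0,1,0,0,0.185,0,0,0,1]
}}

```text
time_s: 13.92
eef_pos: [0.5273, -0.116, 0.116]
tool_rot: [3.14, -0.002, 0.072]
wrist_force: [-19.4, 0.5, 27.5]
grip_width: 0.19
```

>>> {"fn": "servo_tool", "kwargs": {
  "increments": [0,0,-0.05,0,0,0,1,-0.02,0,-0.05,0,0,0,1,-0.02,0,-0.05,0,0,0,1]
}}

```text
time_s: 14.17
eef_pos: [0.5253, -0.1163, 0.1212]
tool_rot: [3.14, -0.003, 0.072]
wrist_force: [0.8, 0.3, -1.2]
grip_width: 0.188
```

```bash
python3 inhand.py c6 sound 0.0959
python3 - <<'E'
from h import *
im=cv2.imread("pics/c6.png"); cv2.imwrite("pics/c6x.png",cv2.resize(im[140:400,220:420],None,fx=3,fy=2.3,interpolation=cv2.INTER_CUBIC))
E
```

```text
t 14.17 pos [ 0.5253 -0.1163  0.1212] rot [ 3.14  -0.003  0.072] F [ 0.8  0.3 -1.2] w 0.188
proj centre [313.1917 295.0015]
green near [195 264]
fit [ 0.525  -0.1168  0.0711] 0.35577340367781257 tool-frame off [-0.0003  0.0005 -0.    ] dyaw -0.0011816322984992134
```

View pics/c6x.png

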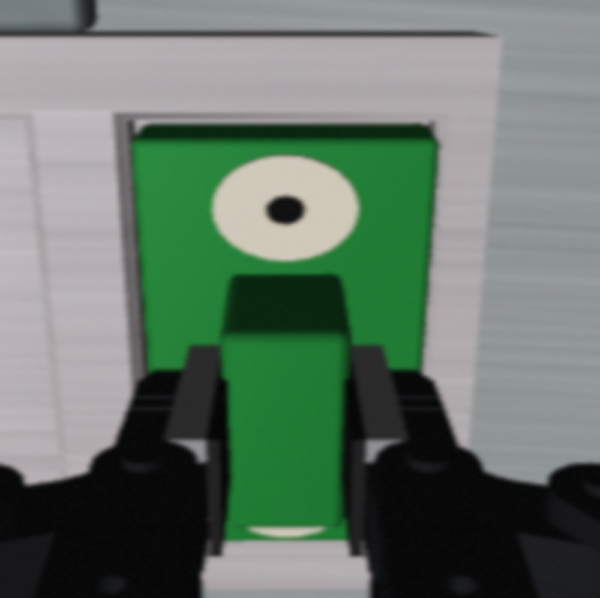

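```bash
python3 pk.py c6 .026 258.8,196 364.5,196 315,189.3 386.5,170 315,155.5; echo; python3 pk.py c6 .0395 263.8,201 366,201
python3 - <<'E'
from h import *
s=robot.read_state();print(s['wrist_torque'],s['eef_pos'])
E
```

```text
[258.8, 196.0] [ 0.57233254 -0.08609415] [ 0.04912968 -0.02663824  0.09468558]
[364.5, 196.0] [ 0.57608022 -0.13790267] [0.04912274 0.02530563 0.09473654]
[315.0, 189.3] [ 0.57760969 -0.11340255] [0.05241913 0.00098016 0.0947184 ]
[386.5, 170.0] [ 0.58933    -0.14697156] [0.06168233 0.03530849 0.09476819]
[315.0, 155.5] [ 0.59359288 -0.11224464] [0.06844418 0.00098054 0.09474627]

[263.8, 201.0] [ 0.57275012 -0.09048192] [ 0.04925249 -0.02221852  0.0811901 ]
[366.0, 201.0] [ 0.57609235 -0.13668523] [0.04924632 0.0241055  0.08123555]
[ 0.04488689 -0.01601315 -0.01012062] [ 0.52508592 -0.1161331   0.12062609]
```

>>> {"fn": "servo_tool", "kwargs": {
  "increments": [0,-0.008,0.03,0,0,0,1,0,-0.008,0.06,0,0,0,1,0,-0.008,0.07,0,0,0,1,0,-0.008,0.08,0,0,0,1]
}}

```text
time_s: 14.55
eef_pos: [0.5251, -0.1154, 0.1158]
tool_rot: [3.14, -0.001, 0.072]
wrist_force: [-22.3, 4.0, 34.7]
grip_width: 0.19
```

```bash
python3 inhand.py c7 sound 0.0959
python3 - <<'E'
from h import *
s=robot.read_state();print(s['wrist_torque'],s['wrist_force'])
im=cv2.imread("pics/c7.png"); cv2.imwrite("pics/c7x.png",cv2.resize(im[140:400,220:420],None,fx=3,fy=2.3,interpolation=cv2.INTER_CUBIC))
im=robot.camera("scene"); cv2.imwrite("pics/s7.png",cv2.resize(im[200:340,200:380],None,fx=4,fy=4,interpolation=cv2.INTER_CUBIC))
E
```

```text
t 14.55 pos [ 0.5251 -0.1154  0.1158] rot [ 3.14  -0.001  0.072] F [-22.3   4.   34.7] w 0.190
proj centre [313.174  294.7835]
green near [194 263]
fit [ 0.5252 -0.116   0.0716] 0.34300633736213815 tool-frame off [0.0001 0.0006 0.    ] dyaw -0.0008759329128391613
[0.58807113 2.32800869 0.08244536] [-17.88191603   2.75304981  28.37486953]
```

View pics/c7x.png

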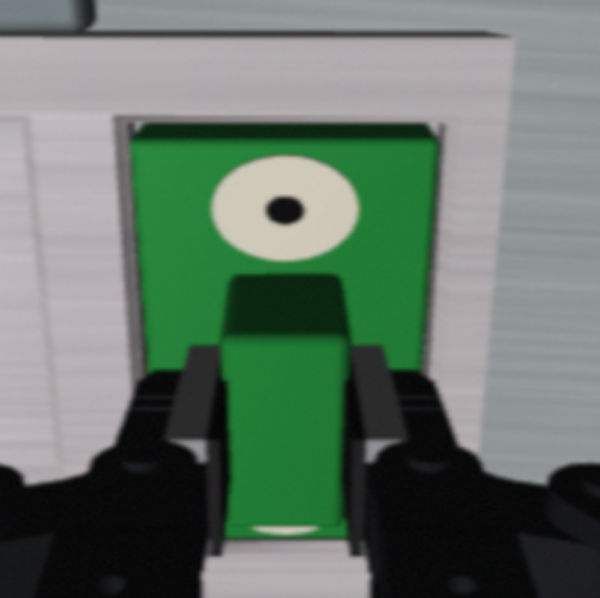

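View pics/s7.png

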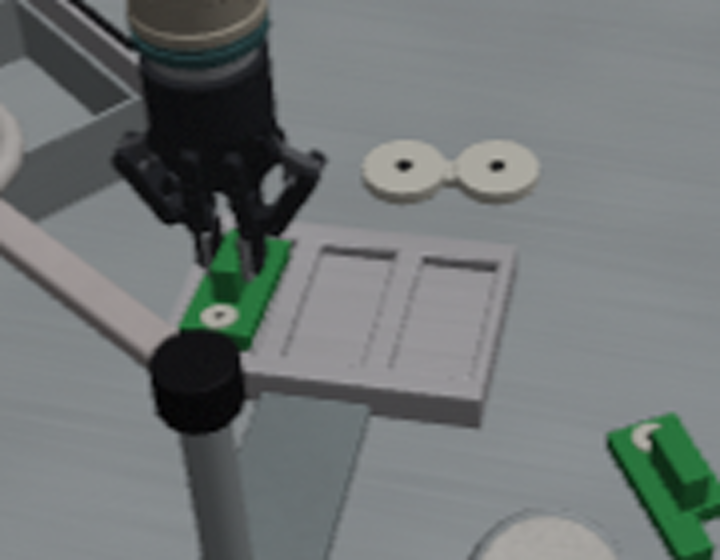

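>>> {"fn": "servo_tool", "kwargs": {
  "increments": [0,0,-0.06,0,0,0,1,-0.03,0,-0.06,0,0,0,1,-0.03,0,-0.06,0,0,0,1]
}}

```text
time_s: 14.9
eef_pos: [0.5216, -0.1156, 0.1212]
tool_rot: [3.14, -0.001, 0.073]
wrist_force: [0.7, -0.6, -1.2]
grip_width: 0.189
```

```bash
python3 inhand.py c8 sound 0.0959
python3 - <<'E'
from h import *
im=cv2.imread("pics/c8.png"); cv2.imwrite("pics/c8x.png",cv2.resize(im[140:400,220:420],None,fx=3,fy=2.3,interpolation=cv2.INTER_CUBIC))
E
```

```text
t 14.90 pos [ 0.5216 -0.1156  0.1212] rot [ 3.14  -0.001  0.073] F [ 0.7 -0.6 -1.2] w 0.189
proj centre [313.241  294.7318]
green near [195 264]
fit [ 0.5212 -0.1162  0.0726] 0.35419140896120915 tool-frame off [-0.0005  0.0005  0.    ] dyaw 5.30208502631524e-05
```

View pics/c8x.png

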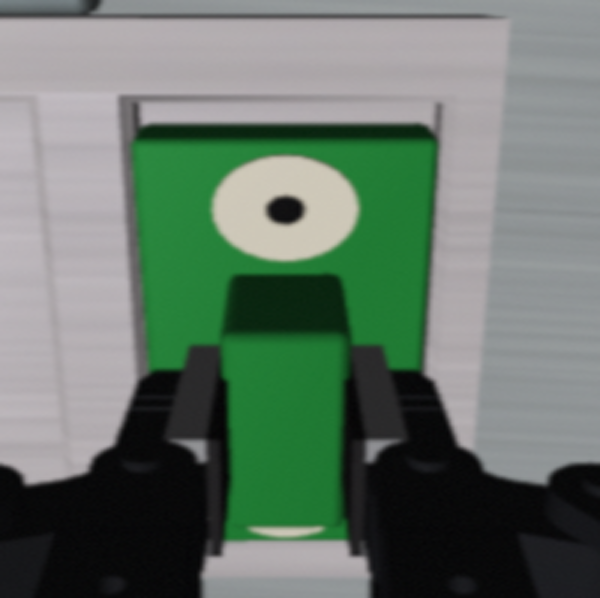

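```bash
cat > pitch.py <<'E'
from h import *
from scipy.optimize import least_squares
import sys
# pitch.py tag tcp(x,y,z,yaw) rows4 -> x,z,pitch in tool frame (z down tool => height rel TCP)
def run(tag,rows,p,rot):
    k=np.load(f"k_{tag}.npy",allow_pickle=True).item()
    R=Ro.from_euler('xyz',rot).as_matrix()
    pts=np.array([(.05,0),(.05,.014),(.022,.014),(.022,.04)])
    def res(q):
        x,h,t=q; r=[]
        for (a,b),v in zip(pts,rows):
            # pivot at (0,.03); nose up positive
            X=a*np.cos(t)-(b-.03)*np.sin(t); Z=.03+a*np.sin(t)+(b-.03)*np.cos(t)
            P=p+R@np.array([x+X,0,-(Z+h)]) 
            r.append(proj(k,P)[1]-v)
        return r
    s=least_squares(res,[-.002,-.096,0]); print(tag,"x %.4f  underside rel tcp %.4f pitch %.2f deg"%(s.x[0],s.x[1],np.degrees(s.x[2])),np.round(s.fun,2))
if __name__=="__main__":
    run("c3",[197.8,203,260.5,281],np.array([.4309,.1542,.1976]),[3.138,-.008,.636])
    run("c5",[197.3,202.7,260,281],np.array([.527,-.1152,.1305]),[-3.141,-.001,.073])
    run("c8",[193.9,200.2,259.6,285.2],np.array([.5216,-.1156,.1212]),[3.14,-.001,.073])
E
python3 pitch.py
```

```text
c3 x -0.0011  underside rel tcp -0.0937 pitch -1.63 deg [ 0.33 -0.26 -0.22  0.15]
c5 x -0.0017  underside rel tcp -0.0969 pitch -1.26 deg [ 0.29 -0.23 -0.2   0.14]
c8 x 0.0000  underside rel tcp -0.0916 pitch 1.63 deg [-0.07  0.06  0.05 -0.03]
```

```bash
python3 pk.py c8 .026 315,147 315,182.8 260.3,190 367,190 388,170; python3 pk.py c8 .034 315,194 264,200 366,200
```

```text
[315.0, 147.0] [ 0.59366631 -0.1112547 ] [0.07227616 0.0009263  0.09470112]
[315.0, 182.8] [ 0.57696819 -0.11246811] [0.05553401 0.00092742 0.09470014]
[260.3, 190.0] [ 0.57154412 -0.08606837] [ 0.05203576 -0.02579577  0.09467924]
[367.0, 190.0] [ 0.57531823 -0.13805733] [0.05203547 0.02632999 0.09471962]
[388.0, 170.0] [ 0.5855962  -0.14695891] [0.0616419  0.03595242 0.09472763]
[315.0, 194.0] [ 0.57289463 -0.11276332] [0.05145023 0.00093309 0.08669991]
[264.0, 200.0] [ 0.56834198 -0.08910757] [ 0.04862243 -0.02299021  0.08668121]
[366.0, 200.0] [ 0.57180652 -0.13682714] [0.04862253 0.02485494 0.08671827]
```

>>> {"fn": "servo_tool", "kwargs": {
  "increments": [0.015,0,0,0,0,0,1,0.015,0,0.04,0,0,0,1,0.015,0,0.06,0,0,0,1,0.015,0,0.07,0,0,0,1]
}}

```text
time_s: 15.28
eef_pos: [0.5233, -0.1153, 0.1141]
tool_rot: [3.141, -0.0, 0.072]
wrist_force: [-2.0, 1.5, 10.9]
grip_width: 0.185
```

>>> {"fn": "servo_tool", "kwargs": {
  "increments": [0,0,0.02,0,0,0,1,0,0,0.03,0,0,0,1]
}}

```text
time_s: 15.45
eef_pos: [0.5242, -0.1153, 0.1129]
tool_rot: [3.14, -0.002, 0.073]
wrist_force: [-1.9, 2.8, 17.5]
grip_width: 0.191
```

```bash
python3 inhand.py c9 sound 0.0915
python3 - <<'E'
from h import *
s=robot.read_state();print(s['wrist_torque'],s['wrist_force'])
im=cv2.imread("pics/c9.png"); cv2.imwrite("pics/c9x.png",cv2.resize(im[140:400,220:420],None,fx=3,fy=2.3,interpolation=cv2.INTER_CUBIC))
E
```

```text
t 15.45 pos [ 0.5242 -0.1153  0.1129] rot [ 3.14  -0.002  0.073] F [-1.9  2.8 17.5] w 0.191
proj centre [313.1139 298.9236]
green near [197 264]
fit [ 0.5237 -0.1161  0.0727] 0.40986743484621363 tool-frame off [-0.0006  0.0007 -0.    ] dyaw -9.684644904783823e-05
[0.30562255 1.40212373 0.00163831] [-4.08972992  2.24784166 15.26191002]
```

View pics/c9x.png

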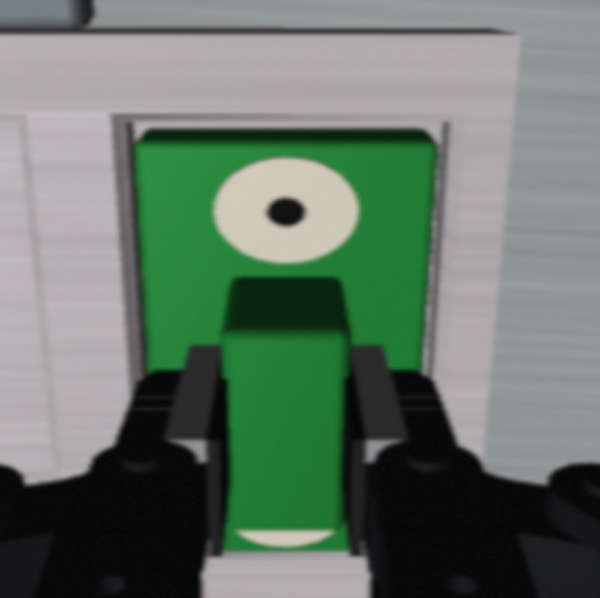

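>>> {"fn": "servo_tool", "kwargs": {
  "increments": [0,0,0,0,0,0,0,0,0,0,0,0,0,0,0,0,0,0,0,0,0,0,0,0,0,0,0,0]
}}

```text
time_s: 15.83
eef_pos: [0.5239, -0.1153, 0.1124]
tool_rot: [3.141, -0.001, 0.073]
wrist_force: [0.7, 0.4, 0.3]
grip_width: 0.506
```

>>> {"fn": "servo_tool", "kwargs": {
  "increments": [0,0,-0.4,0,0,0,0,0,0,-0.9,0,0,0,0,0,0,-0.9,0,0,0,0,0,0,-0.9,0,0,0,0]
}}

```text
time_s: 16.17
eef_pos: [0.5252, -0.1157, 0.2065]
tool_rot: [3.138, -0.008, 0.073]
wrist_force: [0.1, -0.2, -0.5]
grip_width: 0.498
```

Run:
```python
from fitc import *
np.set_printoptions(precision=4,suppress=True)
st(); k=robot.get_calibration("wrist"); im=robot.camera("wrist"); cv2.imwrite("pics/c10.png",im)
for z in (.016,.02): print(z,*fit(im,k,'sound',(.5236,-.1158,.071),z=z,pad=120))
cv2.imwrite("pics/c10x.png",cv2.resize(im[80:380,160:480],None,fx=2.4,fy=2,interpolation=cv2.INTER_CUBIC))
kt=robot.get_calibration("top"); it=robot.camera("top"); cv2.imwrite("pics/t10.png",it)
I={'A':('sound',(.5448,.287,.64)),'B':('sound',(.3944,.2586,.3)),'short':('short',(.4901,.38,.3)),'chip':('chipped',(.6067,.1866,.6))}
for n,(kd,q) in I.items(): print(n,*fit(it,kt,kd,q,pad=25))
```

```text
t 16.17 pos [ 0.5252 -0.1157  0.2065] rot [ 3.138 -0.008  0.073] F [ 0.1 -0.2 -0.5] w 0.498
0.016 [ 0.5235 -0.1157  0.0706] 0.04581073516689834
0.02 [ 0.5239 -0.1155  0.0752] 0.07860492646724036
A [0.5441 0.2882 0.5997] 0.5094665823318574
B [0.3955 0.2603 0.3045] 0.5204348406029078
short [0.4909 0.3828 0.3265] 0.4502795160617438
chip [0.6062 0.1861 0.6013] 0.3729686708631792
```

View pics/c10x.png

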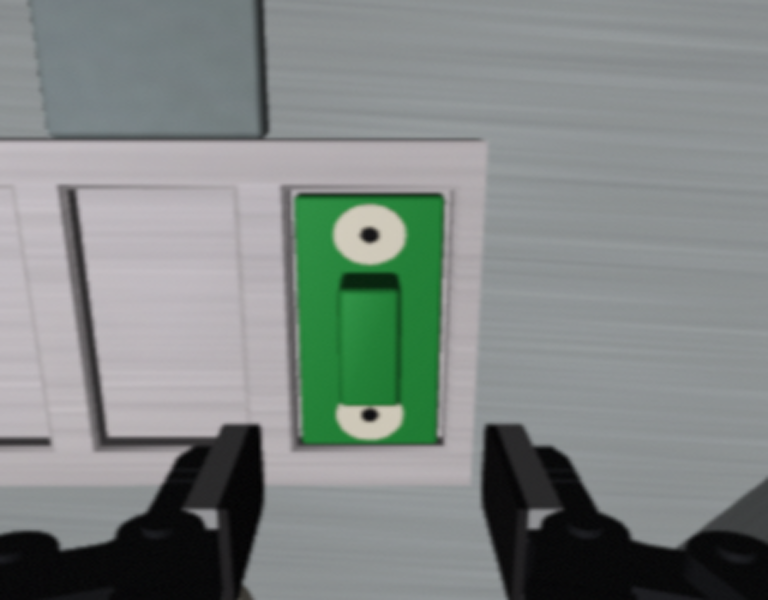

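Run:
```python
from h import *
plan([(0.3944,0.2592,0.17,0.302)],maxd=.12,maxa=.45)
```

```text
-0.254, -0.957, 0.079, 0.001, -0.001, -0.036
   -0.199, -0.970, 0.080, -0.000, 0.000, -0.036
   -0.143, -0.980, 0.080, 0.000, 0.000, -0.036
   -0.087, -0.986, 0.080, -0.000, 0.000, -0.036
-> at [0.394 0.259 0.17  0.302]
```

>>> {"fn": "servo_tool", "kwargs": {
  "increments": [-0.255,-0.957,0.08,0,0,-0.036,0,-0.255,-0.957,0.08,0,0,-0.036,0,-0.255,-0.957,0.08,0,0,-0.036,0]
}}

```text
time_s: 16.52
eef_pos: [0.4889, -0.0186, 0.1906]
tool_rot: [-3.14, 0.005, 0.131]
wrist_force: [-0.6, 0.6, 0.2]
grip_width: 0.501
```

>>> {"fn": "servo_tool", "kwargs": {
  "increments": [-0.2,-0.97,0.08,0,0,-0.036,0,-0.2,-0.97,0.08,0,0,-0.036,0,-0.2,-0.97,0.08,0,0,-0.036,0]
}}

```text
time_s: 16.77
eef_pos: [0.4539, 0.0778, 0.1801]
tool_rot: [-3.138, 0.009, 0.189]
wrist_force: [0.3, -0.4, 0.1]
grip_width: 0.499
```

>>> {"fn": "servo_tool", "kwargs": {
  "increments": [-0.143,-0.98,0.08,0,0,-0.036,0,-0.143,-0.98,0.08,0,0,-0.036,0,-0.143,-0.98,0.08,0,0,-0.036,0]
}}

```text
time_s: 17.02
eef_pos: [0.4187, 0.174, 0.1699]
tool_rot: [-3.136, 0.014, 0.248]
wrist_force: [0.0, -0.2, 0.0]
grip_width: 0.501
```

>>> {"fn": "servo_tool", "kwargs": {
  "increments": [-0.087,-0.985,0.08,0,0,-0.036,0,-0.087,-0.985,0.08,0,0,-0.036,0,-0.087,-0.985,0.08,0,0,-0.036,0,-0.087,-0.985,0.08,0,0,-0.036,0]
}}

```text
time_s: 17.35
eef_pos: [0.3834, 0.2698, 0.1598]
tool_rot: [-3.136, 0.018, 0.309]
wrist_force: [-0.4, -1.4, -0.5]
grip_width: 0.503
```

```bash
python3 look.py b1 sound .3944 .2586 .302
```

```text
t 17.35 pos [0.3834 0.2698 0.1598] rot [-3.136  0.018  0.309] F [-0.4 -1.4 -0.5] w 0.503
fit [0.3937 0.2575 0.3096] 0.04862507352684985
   0.069, 0.135, 0.680, -0.003, 0.011, -0.001
-> at [0.394 0.258 0.092 0.31 ]
```

View pics/b1.png

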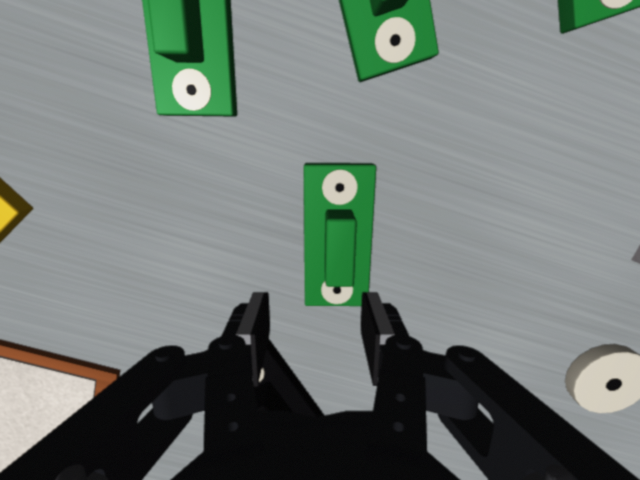

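>>> {"fn": "servo_tool", "kwargs": {
  "increments": [0.07,0.135,0,-0.003,0.011,0,0,0.07,0.135,0.1,-0.003,0.011,0,0,0.07,0.135,0.1,-0.003,0.011,0,0,0.07,0.135,0.1,-0.003,0.011,0,0]
}}

```text
time_s: 17.73
eef_pos: [0.3944, 0.2567, 0.1485]
tool_rot: [3.141, 0.004, 0.307]
wrist_force: [-0.1, 0.5, 0.5]
grip_width: 0.497
```

```bash
python3 look.py b2 sound .3937 .2575 .31
```

```text
t 17.73 pos [0.3944 0.2567 0.1485] rot [3.141 0.004 0.307] F [-0.1  0.5  0.5] w 0.497
fit [0.3941 0.2572 0.3068] 0.03614227086183311
   -0.003, -0.003, 0.572, -0.000, 0.001, 0.000
-> at [0.394 0.257 0.092 0.307]
```

>>> {"fn": "servo_tool", "kwargs": {
  "increments": [-0.005,-0.005,0.25,0,0.002,0,0,-0.005,-0.005,0.45,0,0.002,0,0,-0.005,-0.005,0.57,0,0.002,0,0,-0.005,-0.005,0.58,0,0.002,0,0]
}}

```text
time_s: 18.12
eef_pos: [0.3926, 0.2565, 0.0887]
tool_rot: [3.141, 0.004, 0.306]
wrist_force: [-0.3, 0.1, -0.5]
grip_width: 0.503
```

>>> {"fn": "servo_tool", "kwargs": {
  "increments": [0,0,0,0,0,0,1,0,0,0,0,0,0,1,0,0,0,0,0,0,1,0,0,0,0,0,0,1,0,0,0,0,0,0,1],
  "squeeze": 90
}}

```text
time_s: 18.53
eef_pos: [0.3931, 0.2568, 0.0897]
tool_rot: [3.141, 0.002, 0.307]
wrist_force: [0.2, 0.1, 3.2]
grip_width: 0.192
```

Run:
```python
from h import *
st()
```

```text
t 18.53 pos [0.3931 0.2568 0.0897] rot [3.141e+00 2.000e-03 3.070e-01] F [0.2 0.1 3.2] w 0.192
```

>>> {"fn": "servo_tool", "kwargs": {
  "increments": [0,0,-0.25,0,0,0,1,0,0,-0.5,0,0,0,1,0,0,-0.8,0,0,0,1,0,0,-1,0,0,0,1,0,0,-1,0,0,0,1]
}}

```text
time_s: 18.95
eef_pos: [0.3949, 0.2578, 0.1947]
tool_rot: [-3.14, -0.007, 0.307]
wrist_force: [1.2, -0.2, -0.9]
grip_width: 0.19
```

```bash
python3 inhand.py b3 sound 0.0897; python3 edge.py b3 .0897|head -5;python3 - <<'E'
from h import *
plan([(0.5178,-0.0481,0.19,0.071)],maxd=.12,maxa=.45)
E
```

```text
t 18.95 pos [0.3949 0.2578 0.1947] rot [-3.14  -0.007  0.307] F [ 1.2 -0.2 -0.9] w 0.190
proj centre [313.6587 300.9758]
green near [192 263]
fit [0.3973 0.2579 0.3076] 0.3353645443557335 tool-frame off [0.0023 0.0006 0.    ] dyaw 0.0010419961733849625
285 192 [ 0.05252402 -0.0139664   0.08985682]
300 192 [ 0.0525269  -0.0067303   0.08985206]
315 192 [0.05252978 0.00050387 0.0898473 ]
330 192 [0.05253267 0.00773614 0.08984254]
345 192 [0.05253555 0.01496648 0.08983779]
   0.064, 0.821, 0.004, -0.000, -0.002, 0.037
   0.113, 0.816, 0.005, 0.000, -0.000, 0.037
   0.160, 0.808, 0.005, -0.000, -0.000, 0.037
   0.208, 0.797, 0.005, 0.000, -0.000, 0.037
-> at [ 0.518 -0.048  0.19   0.071]
```

>>> {"fn": "servo_tool", "kwargs": {
  "increments": [0.03,0.4,0,0,-0.002,0.018,1,0.064,0.82,0,0,-0.002,0.037,1,0.064,0.82,0,0,-0.002,0.037,1,0.064,0.82,0,0,-0.002,0.037,1]
}}

```text
time_s: 19.33
eef_pos: [0.4249, 0.1793, 0.19]
tool_rot: [-3.141, 0.003, 0.245]
wrist_force: [0.7, 0.6, -1.4]
grip_width: 0.191
```

>>> {"fn": "servo_tool", "kwargs": {
  "increments": [0.05,0.4,0,0,0,0.018,1,0.113,0.815,0,0,0,0.037,1,0.113,0.815,0,0,0,0.037,1,0.113,0.815,0,0,0,0.037,1]
}}

```text
time_s: 19.67
eef_pos: [0.4555, 0.1021, 0.1885]
tool_rot: [-3.141, 0.006, 0.184]
wrist_force: [-0.1, -0.2, -2.1]
grip_width: 0.184
```

>>> {"fn": "servo_tool", "kwargs": {
  "increments": [0.08,0.4,0,0,0,0.018,1,0.16,0.81,0,0,0,0.037,1,0.16,0.81,0,0,0,0.037,1,0.16,0.81,0,0,0,0.037,1]
}}

```text
time_s: 20.0
eef_pos: [0.4859, 0.0255, 0.1873]
tool_rot: [-3.14, 0.007, 0.125]
wrist_force: [-0.1, -0.0, -1.6]
grip_width: 0.189
```

>>> {"fn": "servo_tool", "kwargs": {
  "increments": [0.1,0.4,0,0,0,0.018,1,0.205,0.797,0,0,0,0.037,1,0.205,0.797,0,0,0,0.037,1,0.205,0.797,0,0,0,0.037,1,0.205,0.797,0,0,0,0.037,1]
}}

```text
time_s: 20.42
eef_pos: [0.5159, -0.0491, 0.1864]
tool_rot: [-3.14, 0.009, 0.069]
wrist_force: [-0.8, -0.0, -1.4]
grip_width: 0.191
```

Run:
```python
from h import *
st()
plan([(0.5171,-0.0481,0.14,0.071)],maxd=.12,maxa=.45)
```

```text
t 20.42 pos [ 0.5159 -0.0491  0.1864] rot [-3.14   0.009  0.069] F [-0.8 -0.  -1.4] w 0.191
   0.017, -0.009, 0.463, -0.001, 0.006, -0.001
-> at [ 0.517 -0.048  0.14   0.071]
```

>>> {"fn": "servo_tool", "kwargs": {
  "increments": [0.017,-0.009,0.2,-0.001,0.006,-0.001,1,0.017,-0.009,0.4,-0.001,0.006,-0.001,1,0.017,-0.009,0.6,-0.001,0.006,-0.001,1,0.017,-0.009,0.62,-0.001,0.006,-0.001,1,0.017,-0.009,0.62,-0.001,0.006,-0.001,1]
}}

```text
time_s: 20.83
eef_pos: [0.516, -0.0463, 0.1233]
tool_rot: [-3.14, 0.002, 0.073]
wrist_force: [0.3, -0.2, -0.5]
grip_width: 0.19
```

```bash
python3 inhand.py b4 sound 0.0897; python3 edge.py b4 .0897
python3 - <<'E'
from h import *
im=cv2.imread("pics/b4.png"); cv2.imwrite("pics/b4x.png",cv2.resize(im[120:400,210:430],None,fx=3,fy=2,interpolation=cv2.INTER_CUBIC))
E
```

```text
t 20.83 pos [ 0.516  -0.0463  0.1233] rot [-3.14   0.002  0.073] F [ 0.3 -0.2 -0.5] w 0.190
proj centre [313.6063 299.9968]
green near [185 264]
fit [ 0.5178 -0.0469  0.0747] 0.33455916864070323 tool-frame off [ 0.0018  0.0007 -0.    ] dyaw 0.0014230598536144612
285 193 [ 0.0507051  -0.01386932  0.08973569]
300 193 [ 0.0507113  -0.00684189  0.08973039]
315 193 [0.0507175  0.00018369 0.08972509]
330 193 [0.0507237  0.00720743 0.08971979]
345 193 [0.0507299  0.01422931 0.0897145 ]
225 264.5 [ 0.03874321 -0.02200632  0.07573589]
225 365.5 [0.03879553 0.02241686 0.07570238]
240 264.5 [ 0.03181409 -0.02232317  0.07573268]
240 364.5 [0.03187299 0.02229417 0.07569904]
255 265.5 [ 0.02468299 -0.02219618  0.07572904]
255 364.5 [0.02474872 0.02262017 0.07569525]
```

View pics/b4x.png

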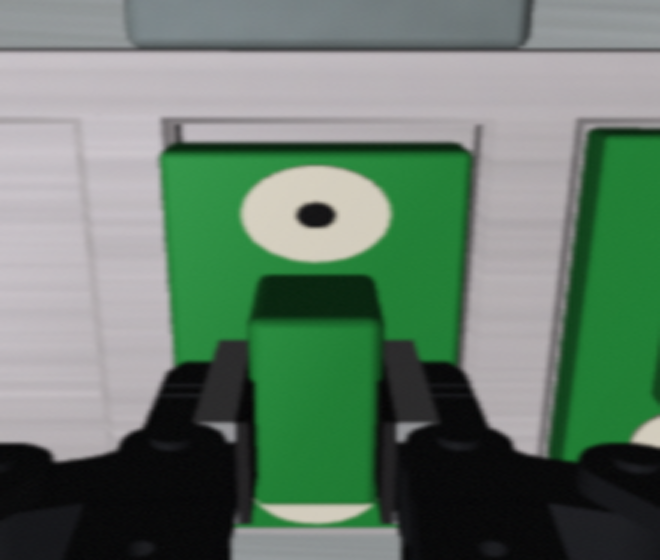

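```bash
python3 pk.py b4 .026 264.3,187 370.5,187 315,180.2 315,144
```

```text
[264.3, 187.0] [ 0.5668518  -0.01810611] [ 0.05185617 -0.02483317  0.09884581]
[370.5, 187.0] [ 0.57070371 -0.07030465] [0.05189985 0.02750726 0.09880633]
[315.0, 180.2] [ 0.57200973 -0.04279411] [0.0552041  0.00016469 0.09882861]
[315.0, 144.0] [ 0.58900606 -0.04154575] [0.07224622 0.00015631 0.09883708]
```

>>> {"fn": "servo_tool", "kwargs": {
  "increments": [0.014,0.013,0,0,0.002,0,1,0.014,0.013,0.04,0,0.002,0,1,0.014,0.013,0.08,0,0.002,0,1,0.014,0.013,0.12,0,0.002,0,1]
}}

```text
time_s: 21.22
eef_pos: [0.5186, -0.048, 0.1136]
tool_rot: [-3.141, -0.004, 0.073]
wrist_force: [-9.2, -0.2, 15.6]
grip_width: 0.19
```

>>> {"fn": "servo_tool", "kwargs": {
  "increments": [0,0,-0.04,0,0,0,1,-0.015,0,-0.04,0,-0.002,0,1,-0.018,0,-0.04,0,-0.002,0,1]
}}

```text
time_s: 21.47
eef_pos: [0.5167, -0.0482, 0.1177]
tool_rot: [-3.141, -0.001, 0.073]
wrist_force: [-1.5, 0.2, -1.7]
grip_width: 0.191
```

```bash
python3 inhand.py b5 sound 0.0897; python3 edge.py b5 .0897|head -5
python3 - <<'E'
from h import *
im=cv2.imread("pics/b5.png"); cv2.imwrite("pics/b5x.png",cv2.resize(im[120:400,210:430],None,fx=3,fy=2,interpolation=cv2.INTER_CUBIC))
E
```

```text
t 21.47 pos [ 0.5167 -0.0482  0.1177] rot [-3.141 -0.001  0.073] F [-1.5  0.2 -1.7] w 0.191
proj centre [313.3622 300.537 ]
green near [188 263]
fit [ 0.5188 -0.0486  0.072 ] 0.34341597887916314 tool-frame off [0.0021 0.0006 0.    ] dyaw -0.0007729876874815744
285 192 [ 0.05208242 -0.01336259  0.08975412]
300 192 [ 0.05208388 -0.00625583  0.0897508 ]
315 192 [0.05208534 0.00084981 0.08974748]
330 192 [0.0520868  0.00795435 0.08974416]
345 192 [0.05208826 0.01505778 0.08974084]
```

View pics/b5x.png

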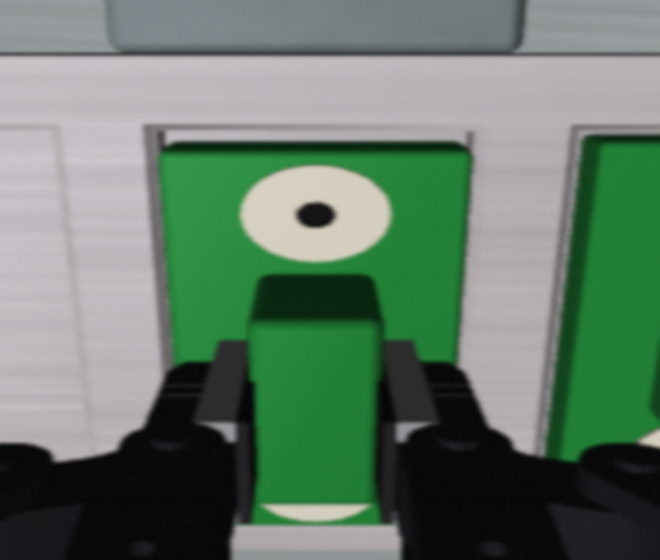

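```bash
python3 pk.py b5 .026 258.5,190 367.6,190 315,183.2 315,147; python3 pk.py b5 .042 264,195 366.7,195
```

```text
[258.5, 190.0] [ 0.56711558 -0.01819058] [ 0.05250427 -0.02618452  0.09154373]
[367.6, 190.0] [ 0.57091561 -0.07023712] [0.05251458 0.02600055 0.09151935]
[315.0, 183.2] [ 0.57231152 -0.04491638] [0.05574563 0.00084804 0.09153407]
[315.0, 147.0] [ 0.58884892 -0.04371174] [0.07232684 0.00084755 0.0915493 ]
[264.0, 195.0] [ 0.56786982 -0.02312213] [ 0.05291308 -0.0212187   0.07554178]
[366.7, 195.0] [ 0.57110809 -0.06745868] [0.05292302 0.02323594 0.07552101]
```

>>> {"fn": "servo_tool", "kwargs": {
  "increments": [0,-0.007,0,0,0,0,1,0,-0.007,0.03,0,0,0,1,0,-0.007,0.06,0,0,0,1,0,-0.007,0.08,0,0,0,1]
}}

```text
time_s: 21.85
eef_pos: [0.5162, -0.0474, 0.1087]
tool_rot: [-3.141, 0.0, 0.073]
wrist_force: [0.2, -0.3, -2.3]
grip_width: 0.192
```

>>> {"fn": "servo_tool", "kwargs": {
  "increments": [0,0,0.01,0,0,0,1,0,0,0.02,0,0,0,1,0,0,0.03,0,0,0,1]
}}

```text
time_s: 22.1
eef_pos: [0.5162, -0.0474, 0.1059]
tool_rot: [-3.141, 0.0, 0.073]
wrist_force: [-3.2, 0.9, 6.0]
grip_width: 0.189
```

>>> {"fn": "servo_tool", "kwargs": {
  "increments": [0,0,0,0,0,0,0,0,0,0,0,0,0,0,0,0,0,0,0,0,0,0,0,0,0,0,0,0]
}}

```text
time_s: 22.43
eef_pos: [0.5164, -0.0474, 0.1061]
tool_rot: [-3.141, -0.0, 0.073]
wrist_force: [0.9, -1.0, 0.5]
grip_width: 0.498
```

>>> {"fn": "servo_tool", "kwargs": {
  "increments": [0,0,-0.4,0,0,0,0,0,0,-0.9,0,0,0,0,0,0,-0.9,0,0,0,0,0,0,-0.9,0,0,0,0]
}}

```text
time_s: 22.77
eef_pos: [0.518, -0.0477, 0.2006]
tool_rot: [3.14, -0.008, 0.073]
wrist_force: [-0.2, -0.4, -0.2]
grip_width: 0.505
```

Run:
```python
from fitc import *
np.set_printoptions(precision=4,suppress=True)
st(); k=robot.get_calibration("wrist"); im=robot.camera("wrist"); cv2.imwrite("pics/b6.png",im)
for z in (.016,.02): print(z,*fit(im,k,'sound',(.5188,-.048,.071),z=z,pad=120))
cv2.imwrite("pics/b6x.png",cv2.resize(im[80:380,160:480],None,fx=2.4,fy=2,interpolation=cv2.INTER_CUBIC))
kt=robot.get_calibration("top"); it=robot.camera("top"); cv2.imwrite("pics/t11.png",it)
I={'A':('sound',(.5448,.287,.64)),'short':('short',(.4901,.38,.3)),'chip':('chipped',(.6067,.1866,.6))}
for n,(kd,q) in I.items(): print(n,*fit(it,kt,kd,q,pad=25))
plan([(0.5448,0.2871,0.2,0.62)],maxd=.12,maxa=.45)
```

```text
t 22.77 pos [ 0.518  -0.0477  0.2006] rot [ 3.14  -0.008  0.073] F [-0.2 -0.4 -0.2] w 0.505
0.016 [ 0.5177 -0.0478  0.0734] 0.04746822649195395
0.02 [ 0.5181 -0.0472  0.0714] 0.08047685210062101
A [0.5441 0.2882 0.5997] 0.5094665823318574
short [0.4902 0.3817 0.3297] 0.4449318710535061
chip [0.6062 0.1861 0.6013] 0.3729686708631792
   0.132, -0.829, -0.010, -0.000, -0.000, -0.087
   0.244, -0.803, -0.010, 0.000, 0.000, -0.087
   0.351, -0.763, -0.010, 0.000, 0.000, -0.087
   0.452, -0.708, -0.010, 0.000, 0.000, -0.087
-> at [0.545 0.287 0.2   0.62 ]
```

View pics/b6x.png

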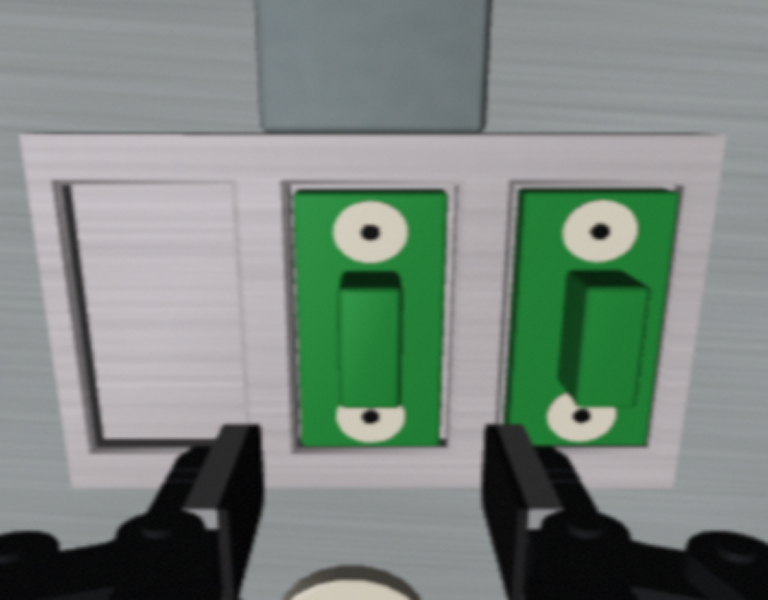

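>>> {"fn": "servo_tool", "kwargs": {
  "increments": [0.13,-0.83,-0.05,0,0,-0.087,0,0.13,-0.83,-0.05,0,0,-0.087,0,0.13,-0.83,-0.05,0,0,-0.087,0]
}}

```text
time_s: 23.12
eef_pos: [0.5226, 0.0414, 0.1991]
tool_rot: [-3.138, 0.002, 0.215]
wrist_force: [-0.2, -0.6, -0.5]
grip_width: 0.495
```

>>> {"fn": "servo_tool", "kwargs": {
  "increments": [0.245,-0.8,-0.01,0,0,-0.087,0,0.245,-0.8,-0.01,0,0,-0.087,0,0.245,-0.8,-0.01,0,0,-0.087,0]
}}

```text
time_s: 23.37
eef_pos: [0.5285, 0.1297, 0.198]
tool_rot: [-3.135, 0.004, 0.357]
wrist_force: [0.5, 1.2, -0.6]
grip_width: 0.499
```

>>> {"fn": "servo_tool", "kwargs": {
  "increments": [0.35,-0.763,-0.01,0,0,-0.087,0,0.35,-0.763,-0.01,0,0,-0.087,0,0.35,-0.763,-0.01,0,0,-0.087,0]
}}

```text
time_s: 23.62
eef_pos: [0.5335, 0.2182, 0.197]
tool_rot: [-3.132, 0.006, 0.499]
wrist_force: [0.4, -0.1, -0.2]
grip_width: 0.503
```

Run:
```python
from h import *
st()
plan([(0.5448,0.2871,0.18,0.64)],maxd=.14,maxa=.45)
```

```text
t 23.62 pos [0.5335 0.2182 0.197 ] rot [-3.132  0.006  0.499] F [ 0.4 -0.1 -0.2] w 0.503
   0.430, -0.549, 0.172, -0.006, 0.003, -0.090
-> at [0.545 0.287 0.18  0.64 ]
```

>>> {"fn": "servo_tool", "kwargs": {
  "increments": [0.43,-0.55,0.17,-0.006,0.003,-0.09,0,0.43,-0.55,0.17,-0.006,0.003,-0.09,0,0.43,-0.55,0.17,-0.006,0.003,-0.09,0,0.43,-0.55,0.17,-0.006,0.003,-0.09,0]
}}

```text
time_s: 23.95
eef_pos: [0.5437, 0.288, 0.1769]
tool_rot: [-3.14, 0.005, 0.642]
wrist_force: [-0.1, -0.1, 0.0]
grip_width: 0.496
```

```bash
python3 look.py a1 sound .5448 .2871 .64
```

```text
t 23.95 pos [0.5437 0.288  0.1769] rot [-3.14   0.005  0.642] F [-0.1 -0.1  0. ] w 0.496
fit [0.5445 0.2861 0.6067] 0.040046971169420145
   0.001, 0.009, 0.860, -0.000, 0.003, 0.021
-> at [0.544 0.286 0.092 0.607]
```

View pics/a1.png

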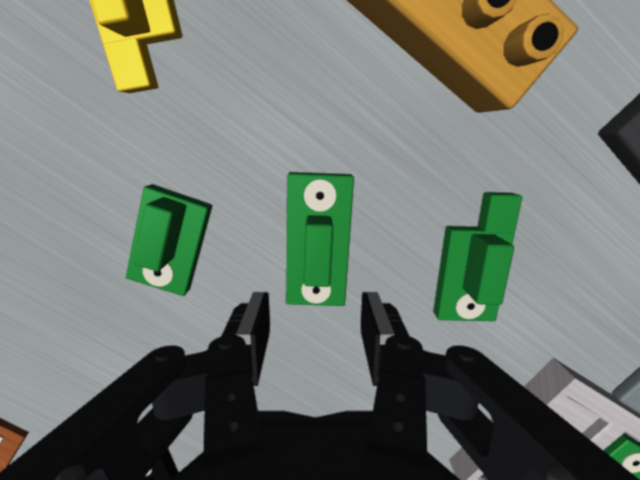

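>>> {"fn": "servo_tool", "kwargs": {
  "increments": [0,0.01,0.2,0,0.003,0.021,0,0,0.01,0.3,0,0.003,0.021,0,0,0.01,0.3,0,0.003,0.021,0,0,0.01,0.3,0,0.003,0.021,0]
}}

```text
time_s: 24.33
eef_pos: [0.5444, 0.285, 0.1474]
tool_rot: [-3.141, 0.001, 0.607]
wrist_force: [0.7, -0.3, 0.6]
grip_width: 0.5
```

```bash
python3 look.py a2 sound .5445 .2861 .607
```

```text
t 24.33 pos [0.5444 0.285  0.1474] rot [-3.141  0.001  0.607] F [ 0.7 -0.3  0.6] w 0.500
fit [0.5447 0.2859 0.6085] 0.04053857062948126
   0.001, -0.004, 0.564, -0.000, -0.000, -0.001
-> at [0.545 0.286 0.092 0.608]
```

>>> {"fn": "servo_tool", "kwargs": {
  "increments": [0.005,-0.004,0.25,0,0,0,0,0.005,-0.004,0.45,0,0,0,0,0.005,-0.004,0.56,0,0,0,0,0.005,-0.004,0.56,0,0,0,0]
}}

```text
time_s: 24.72
eef_pos: [0.5441, 0.2854, 0.0903]
tool_rot: [-3.14, 0.003, 0.607]
wrist_force: [-0.4, 0.1, -0.9]
grip_width: 0.502
```

>>> {"fn": "servo_tool", "kwargs": {
  "increments": [0,0,0,0,0,0,1,0,0,0,0,0,0,1,0,0,0,0,0,0,1,0,0,0,0,0,0,1,0,0,0,0,0,0,1],
  "squeeze": 90
}}

```text
time_s: 25.13
eef_pos: [0.5448, 0.2857, 0.092]
tool_rot: [-3.141, 0.001, 0.607]
wrist_force: [-0.1, -1.0, 5.8]
grip_width: 0.184
```

>>> {"fn": "servo_tool", "kwargs": {
  "increments": [0,0,-0.25,0,0,0,1,0,0,-0.5,0,0,0,1,0,0,-0.8,0,0,0,1,0,0,-1,0,0,0,1,0,0,-1,0,0,0,1]
}}

```text
time_s: 25.55
eef_pos: [0.5465, 0.2864, 0.1979]
tool_rot: [3.141, -0.008, 0.607]
wrist_force: [0.7, 0.4, -1.4]
grip_width: 0.186
```

```bash
python3 inhand.py a3 sound 0.092; python3 edge.py a3 .092|head -5;python3 - <<'E'
from h import *
plan([(0.5139,0.0199,0.19,0.071)],maxd=.12,maxa=.45)
E
```

```text
t 25.55 pos [0.5465 0.2864 0.1979] rot [ 3.141 -0.008  0.607] F [ 0.7  0.4 -1.4] w 0.186
proj centre [313.561  298.7887]
green near [194 264]
fit [0.5476 0.2864 0.6057] 0.3477063010053393 tool-frame off [0.0009 0.0007 0.    ] dyaw -0.001316903183294027
285 194 [ 0.05085692 -0.01393759  0.09222834]
300 194 [ 0.05085754 -0.00656937  0.09223011]
315 194 [0.05085815 0.0007984  0.09223188]
330 193 [0.0513509  0.00815917 0.09223589]
345 194 [0.05085939 0.01553259 0.09223543]
   -0.593, 0.668, 0.013, -0.000, -0.003, 0.114
   -0.465, 0.763, 0.016, -0.000, -0.000, 0.114
   -0.322, 0.834, 0.016, 0.000, -0.000, 0.114
-> at [0.514 0.02  0.19  0.071]
```

>>> {"fn": "servo_tool", "kwargs": {
  "increments": [-0.3,0.33,0,0,-0.003,0.057,1,-0.593,0.668,0.013,0,-0.003,0.114,1,-0.593,0.668,0.013,0,-0.003,0.114,1,-0.593,0.668,0.013,0,-0.003,0.114,1]
}}

```text
time_s: 25.93
eef_pos: [0.5344, 0.1952, 0.1908]
tool_rot: [-3.141, 0.004, 0.425]
wrist_force: [-0.2, 1.0, -1.4]
grip_width: 0.191
```

>>> {"fn": "servo_tool", "kwargs": {
  "increments": [-0.23,0.38,0,0,0,0.057,1,-0.465,0.763,0.016,0,0,0.114,1,-0.465,0.763,0.016,0,0,0.114,1,-0.465,0.763,0.016,0,0,0.114,1]
}}

```text
time_s: 26.27
eef_pos: [0.5231, 0.1052, 0.1881]
tool_rot: [-3.142, 0.006, 0.244]
wrist_force: [0.3, 0.2, -1.5]
grip_width: 0.188
```

Run:
```python
from h import *
st()
plan([(0.513,0.0198,0.17,0.071)],maxd=.14,maxa=.45)
```

```text
t 26.27 pos [0.5231 0.1052 0.1881] rot [-3.142  0.006  0.244] F [ 0.3  0.2 -1.5] w 0.188
   -0.304, 0.804, 0.183, 0.000, 0.004, 0.110
-> at [0.513 0.02  0.17  0.071]
```

>>> {"fn": "servo_tool", "kwargs": {
  "increments": [-0.15,0.4,0.1,0,0.004,0.055,1,-0.304,0.804,0.18,0,0.004,0.11,1,-0.304,0.804,0.18,0,0.004,0.11,1,-0.304,0.804,0.18,0,0.004,0.11,1,-0.304,0.804,0.18,0,0.004,0.11,1]
}}

```text
time_s: 26.68
eef_pos: [0.5133, 0.0211, 0.1699]
tool_rot: [-3.141, -0.0, 0.073]
wrist_force: [0.3, 0.9, -2.7]
grip_width: 0.189
```

Run:
```python
from h import *
st()
plan([(0.513,0.0198,0.125,0.071)],maxd=.14,maxa=.45)
```

```text
t 26.68 pos [0.5133 0.0211 0.1699] rot [-3.141 -0.     0.073] F [ 0.3  0.9 -2.7] w 0.189
   -0.004, 0.013, 0.449, -0.000, -0.000, 0.002
-> at [0.513 0.02  0.125 0.071]
```

>>> {"fn": "servo_tool", "kwargs": {
  "increments": [-0.004,0.013,0.2,0,0,0,1,-0.004,0.013,0.4,0,0,0,1,-0.004,0.013,0.45,0,0,0,1,-0.004,0.013,0.45,0,0,0,1]
}}

```text
time_s: 27.02
eef_pos: [0.5124, 0.0215, 0.1234]
tool_rot: [-3.14, 0.003, 0.076]
wrist_force: [-0.5, -0.4, -1.8]
grip_width: 0.191
```

```bash
python3 inhand.py a4 sound 0.092; python3 edge.py a4 .092|head -5
python3 - <<'E'
from h import *
im=cv2.imread("pics/a4.png"); cv2.imwrite("pics/a4x.png",cv2.resize(im[120:400,210:430],None,fx=3,fy=2,interpolation=cv2.INTER_CUBIC))
E
```

```text
t 27.02 pos [0.5124 0.0215 0.1234] rot [-3.14   0.003  0.076] F [-0.5 -0.4 -1.8] w 0.191
proj centre [313.5986 297.6354]
green near [188 265]
fit [0.5128 0.0211 0.0787] 0.3441012102915696 tool-frame off [ 0.0004  0.0005 -0.    ] dyaw 0.0024484434682676692
285 195 [ 0.04956184 -0.01392922  0.09197036]
300 195 [ 0.04956845 -0.00678666  0.09196288]
315 195 [0.04957505 0.00035407 0.09195541]
330 195 [0.04958165 0.00749297 0.09194795]
345 195 [0.04958826 0.01463005 0.09194048]
```

View pics/a4x.png

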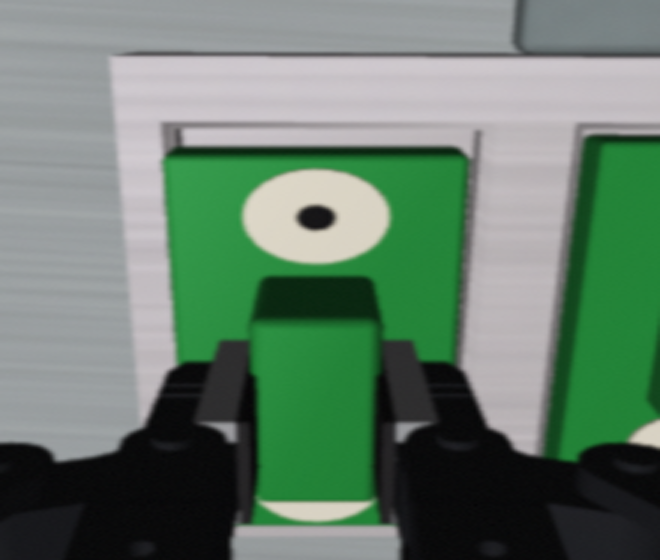

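```bash
python3 pk.py a4 .026 264,187 370.3,187 315,182.3 315,146.5 247,150; python3 pk.py a4 .0454 265,200 366,200
```

```text
[264.0, 187.0] [0.56304394 0.04994904] [ 0.0520513  -0.02481701  0.09887725]
[370.3, 187.0] [ 0.56705445 -0.00231349] [0.05209645 0.02759914 0.09882242]
[315.0, 182.3] [0.56726775 0.02503874] [0.05437843 0.00034144 0.09884887]
[315.0, 146.5] [0.58415064 0.02632868] [0.07131053 0.00033244 0.09883375]
[247.0, 150.0] [0.58007431 0.05856155] [ 0.06968442 -0.03211642  0.09886912]
[265.0, 200.0] [0.56058546 0.04660302] [ 0.04932939 -0.02168684  0.07947639]
[366.0, 200.0] [0.5639983  0.00219359] [0.04937269 0.02285348 0.0794298 ]
```

>>> {"fn": "servo_tool", "kwargs": {
  "increments": [0.004,0.014,0,0,0,0.003,1,0.004,0.014,0,0,0,0.003,1,0.004,0.014,0.04,0,0,0.003,1]
}}

```text
time_s: 27.32
eef_pos: [0.5147, 0.02, 0.1228]
tool_rot: [-3.141, -0.003, 0.071]
wrist_force: [0.4, 0.8, -1.4]
grip_width: 0.187
```

>>> {"fn": "servo_tool", "kwargs": {
  "increments": [-0.013,0,0,0,0,0,1,-0.013,0,0.02,0,0,0,1,-0.013,0,0.04,0,0,0,1,-0.013,0,0.06,0,0,0,1]
}}

```text
time_s: 27.65
eef_pos: [0.5134, 0.0199, 0.1167]
tool_rot: [-3.141, -0.003, 0.071]
wrist_force: [0.3, 0.1, -1.1]
grip_width: 0.189
```

>>> {"fn": "servo_tool", "kwargs": {
  "increments": [0,0,0.02,0,0,0,1,0,0,0.04,0,0,0,1,0,0,0.06,0,0,0,1]
}}

```text
time_s: 27.9
eef_pos: [0.5134, 0.0199, 0.1104]
tool_rot: [-3.141, -0.003, 0.071]
wrist_force: [-0.1, -0.0, -2.3]
grip_width: 0.186
```

>>> {"fn": "servo_tool", "kwargs": {
  "increments": [0,0,0.01,0,0,0,1,0,0,0.02,0,0,0,1,0,0,0.025,0,0,0,1]
}}

```text
time_s: 28.15
eef_pos: [0.5134, 0.0198, 0.108]
tool_rot: [-3.141, -0.003, 0.071]
wrist_force: [-1.0, -0.5, 2.4]
grip_width: 0.191
```

>>> {"fn": "servo_tool", "kwargs": {
  "increments": [0,0,0,0,0,0,0,0,0,0,0,0,0,0,0,0,0,0,0,0,0,0,0,0,0,0,0,0]
}}

```text
time_s: 28.48
eef_pos: [0.5136, 0.0198, 0.1082]
tool_rot: [-3.141, -0.003, 0.071]
wrist_force: [-0.6, -0.7, -0.3]
grip_width: 0.498
```

>>> {"fn": "servo_tool", "kwargs": {
  "increments": [0,0,-0.4,0,0,0,0,0,0,-0.9,0,0,0,0,0,0,-0.9,0,0,0,0,0,0,-0.9,0,0,0,0]
}}

```text
time_s: 28.82
eef_pos: [0.515, 0.0197, 0.2027]
tool_rot: [3.141, -0.012, 0.071]
wrist_force: [0.2, 0.6, -0.5]
grip_width: 0.5
```

Run:
```python
from fitc import *
np.set_printoptions(precision=4,suppress=True)
st(); k=robot.get_calibration("wrist"); im=robot.camera("wrist"); cv2.imwrite("pics/a6.png",im)
for z in (.016,.02): print(z,*fit(im,k,'sound',(.5139,.0199,.071),z=z,pad=120))
cv2.imwrite("pics/a6x.png",cv2.resize(im[80:380,160:480],None,fx=2.4,fy=2,interpolation=cv2.INTER_CUBIC))
kt=robot.get_calibration("top"); it=robot.camera("top"); cv2.imwrite("pics/t12.png",it)
for n,(kd,q) in {'short':('short',(.4901,.38,.3)),'chip':('chipped',(.6067,.1866,.6))}.items(): print(n,*fit(it,kt,kd,q,pad=25))
plan([(0.606,0.185,0.19,0.6)],maxd=.12,maxa=.45)
```

```text
t 28.82 pos [0.515  0.0197 0.2027] rot [ 3.141 -0.012  0.071] F [ 0.2  0.6 -0.5] w 0.500
0.016 [0.5143 0.0192 0.0708] 0.046270247229326524
0.02 [0.5147 0.0191 0.0701] 0.07724460940261577
short [0.4902 0.3817 0.3297] 0.4510805173133083
chip [0.6062 0.1861 0.6013] 0.3729686708631792
   0.521, -0.791, 0.042, -0.000, -0.002, -0.168
   0.710, -0.627, 0.040, 0.000, 0.000, -0.168
-> at [0.606 0.185 0.19  0.6  ]
```

View pics/a6x.png

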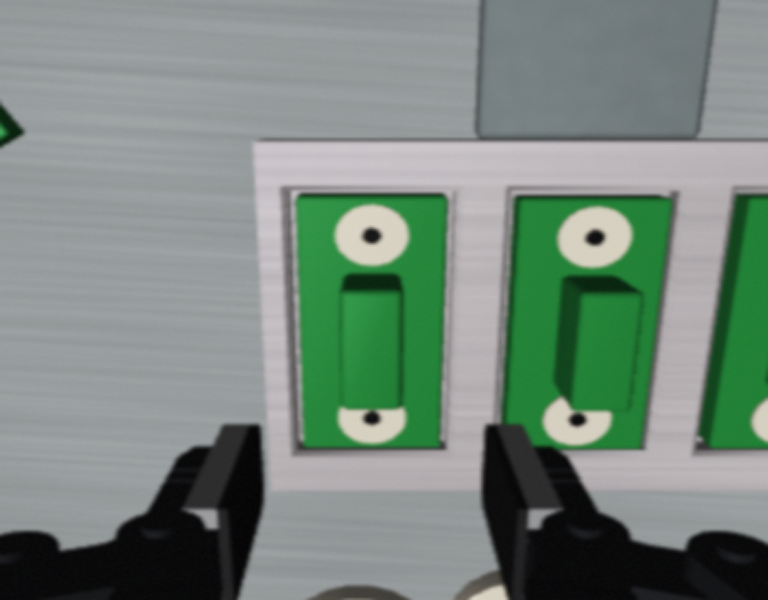

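>>> {"fn": "servo_tool", "kwargs": {
  "increments": [0.52,-0.79,0.04,0,-0.002,-0.168,0,0.52,-0.79,0.04,0,-0.002,-0.168,0,0.52,-0.79,0.04,0,-0.002,-0.168,0,0.52,-0.79,0.04,0,-0.002,-0.168,0]
}}

```text
time_s: 29.25
eef_pos: [0.5593, 0.1046, 0.1913]
tool_rot: [-3.14, 0.004, 0.339]
wrist_force: [-0.5, 0.5, -0.3]
grip_width: 0.497
```

Run:
```python
from h import *
k=np.load("k4.npy",allow_pickle=True).item()
a=onz(k,(465,228),.095); b=onz(k,(609.5,337.5),.095); print("front",a,b,np.linalg.norm(a-b))
d=(b-a)[:2]/np.linalg.norm((b-a)[:2]); n=np.array([-d[1],d[0]]); n=n if n[0]>0 else -n
m=(a+b)[:2]/2; print("dir into",n,np.arctan2(n[1],n[0]),"spot if inner=outer",m+n*.066)
print(tri(robot.get_calibration("top"),(434.6,287.8),robot.get_calibration("scene"),(204.4,234.6)))
st()
plan([(0.606,0.185,0.17,0.6)],maxd=.14,maxa=.5)
```

```text
front [ 0.41986637 -0.18442824  0.095     ] [ 0.29100729 -0.37336874  0.095     ] 0.2286988750329728
dir into [ 0.82615407 -0.56344428] -0.5985489552694029 spot if inner=outer [ 0.409963   -0.31608581]
(array([ 0.39950027, -0.33620825,  0.0121674 ]), np.float64(0.00820020653128459))
t 29.25 pos [0.5593 0.1046 0.1913] rot [-3.14   0.004  0.339] F [-0.5  0.5 -0.3] w 0.497
   0.709, -0.603, 0.211, -0.001, 0.002, -0.166
-> at [0.606 0.185 0.17  0.6  ]
```

>>> {"fn": "servo_tool", "kwargs": {
  "increments": [0.71,-0.6,0.21,-0.001,0.002,-0.166,0,0.71,-0.6,0.21,-0.001,0.002,-0.166,0,0.71,-0.6,0.21,-0.001,0.002,-0.166,0,0.71,-0.6,0.21,-0.001,0.002,-0.166,0]
}}

```text
time_s: 29.58
eef_pos: [0.6057, 0.1862, 0.1665]
tool_rot: [-3.139, 0.005, 0.601]
wrist_force: [-0.5, 0.6, 0.5]
grip_width: 0.501
```

```bash
python3 look.py d1 chipped .606 .185 .6
```

```text
t 29.58 pos [0.6057 0.1862 0.1665] rot [-3.139  0.005  0.601] F [-0.5  0.6  0.5] w 0.501
fit [0.6045 0.1832 0.6256] 0.049964775545586204
   -0.014, 0.009, 0.755, -0.001, 0.003, -0.017
-> at [0.605 0.183 0.092 0.626]
```

View pics/d1.png

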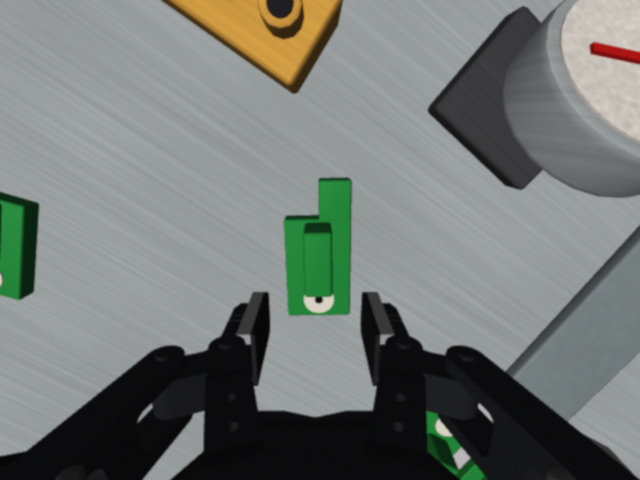

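>>> {"fn": "servo_tool", "kwargs": {
  "increments": [-0.014,0.01,0.3,-0.001,0.003,-0.016,0,-0.014,0.01,0.55,-0.001,0.003,-0.016,0,-0.014,0.01,0.74,-0.001,0.003,-0.016,0,-0.014,0.01,0.75,-0.001,0.003,-0.016,0]
}}

```text
time_s: 29.97
eef_pos: [0.6019, 0.1807, 0.0872]
tool_rot: [-3.138, 0.008, 0.621]
wrist_force: [-0.3, 0.3, -1.3]
grip_width: 0.497
```

>>> {"fn": "servo_tool", "kwargs": {
  "increments": [0,0,0,0,0,0,1,0,0,0,0,0,0,1,0,0,0,0,0,0,1,0,0,0,0,0,0,1,0,0,0,0,0,0,1],
  "squeeze": 90
}}

```text
time_s: 30.38
eef_pos: [0.6023, 0.1807, 0.0885]
tool_rot: [-3.139, 0.007, 0.621]
wrist_force: [0.3, -0.3, -0.9]
grip_width: 0.192
```

>>> {"fn": "servo_tool", "kwargs": {
  "increments": [0,0,-0.25,0,0,0,1,0,0,-0.5,0,0,0,1,0,0,-0.8,0,0,0,1,0,0,-1,0,0,0,1,0,0,-1,0,0,0,1]
}}

```text
time_s: 30.8
eef_pos: [0.6049, 0.1814, 0.1954]
tool_rot: [3.14, -0.003, 0.621]
wrist_force: [0.6, 0.7, -0.9]
grip_width: 0.19
```

```bash
python3 inhand.py d2 chipped 0.092|head -1;python3 - <<'E'
from h import *
plan([(0.45,-0.05,0.25,0.2),(0.36,-0.24,0.25,-0.6)],maxd=.13,maxa=.5)
E
```

```text
t 30.80 pos [0.6049 0.1814 0.1954] rot [ 3.14  -0.003  0.621] F [ 0.6  0.7 -0.9] w 0.190
   -0.866, 0.328, -0.192, 0.000, 0.000, 0.089
   -0.812, 0.446, -0.193, 0.000, -0.000, 0.089
   -0.742, 0.555, -0.193, -0.000, -0.000, 0.089
-> at [ 0.45 -0.05  0.25  0.2 ]
   -0.420, 0.561, 0.000, 0.000, -0.000, 0.170
   -0.257, 0.652, 0.000, -0.000, -0.000, 0.170
   -0.076, 0.697, 0.000, 0.000, -0.000, 0.170
-> at [ 0.36 -0.24  0.25 -0.6 ]
```

View pics/d2.png

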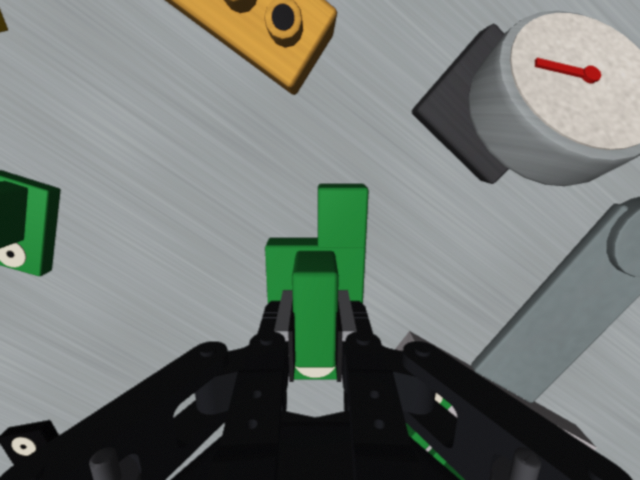

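>>> {"fn": "servo_tool", "kwargs": {
  "increments": [-0.43,0.16,-0.19,0,0,0.045,1,-0.866,0.328,-0.19,0,0,0.089,1,-0.866,0.328,-0.19,0,0,0.089,1,-0.866,0.328,-0.19,0,0,0.089,1]
}}

```text
time_s: 31.18
eef_pos: [0.5513, 0.1018, 0.21]
tool_rot: [-3.142, 0.003, 0.479]
wrist_force: [-0.1, -0.1, -2.4]
grip_width: 0.191
```

>>> {"fn": "servo_tool", "kwargs": {
  "increments": [-0.4,0.22,-0.19,0,0,0.045,1,-0.812,0.446,-0.19,0,0,0.089,1,-0.812,0.446,-0.19,0,0,0.089,1,-0.812,0.446,-0.19,0,0,0.089,1]
}}

```text
time_s: 31.52
eef_pos: [0.4987, 0.0231, 0.2285]
tool_rot: [3.141, 0.004, 0.336]
wrist_force: [0.2, 0.0, -0.0]
grip_width: 0.188
```

>>> {"fn": "servo_tool", "kwargs": {
  "increments": [-0.37,0.28,-0.19,0,0,0.045,1,-0.742,0.555,-0.19,0,0,0.089,1,-0.742,0.555,-0.19,0,0,0.089,1,-0.742,0.555,-0.19,0,0,0.089,1]
}}

```text
time_s: 31.85
eef_pos: [0.4464, -0.0551, 0.2474]
tool_rot: [3.14, 0.005, 0.194]
wrist_force: [0.8, 0.5, -1.0]
grip_width: 0.195
```

>>> {"fn": "servo_tool", "kwargs": {
  "increments": [-0.21,0.28,0,0,0,0.08,1,-0.42,0.56,0,0,0,0.17,1,-0.42,0.56,0,0,0,0.17,1,-0.42,0.56,0,0,0,0.17,1]
}}

```text
time_s: 32.18
eef_pos: [0.4162, -0.1184, 0.247]
tool_rot: [3.14, 0.005, -0.075]
wrist_force: [-0.4, 0.2, -0.6]
grip_width: 0.191
```

Run:
```python
from h import *
st()
k=robot.get_calibration("wrist"); im=robot.camera("wrist"); cv2.imwrite("pics/d3.png",im);np.save("k_d3.npy",k,allow_pickle=True)
r=robot.mark_of("wrist","drawer_spot"); print([(x['location'],x['p'],onz(k,x['location'],.011)) for x in r])
plan([(0.36,-0.24,0.25,-0.6)],maxd=.13,maxa=.5)
```

```text
t 32.18 pos [ 0.4162 -0.1184  0.247 ] rot [ 3.14   0.005 -0.075] F [-0.4  0.2 -0.6] w 0.191
[([554.3, 215.8], 0.66, array([ 0.40365925, -0.3410877 ,  0.011     ]))]
   -0.240, 0.632, -0.012, 0.001, 0.003, 0.169
   -0.066, 0.673, -0.014, 0.000, -0.000, 0.169
-> at [ 0.36 -0.24  0.25 -0.6 ]
```

View pics/d3.png

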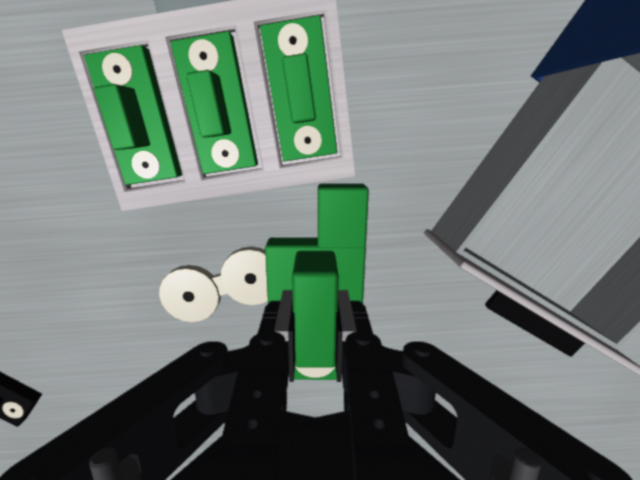

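Run:
```python
from h import *
plan([(0.345,-0.295,0.25,-0.62)],maxd=.13,maxa=.5)
```

```text
-0.295, 0.912, -0.011, 0.001, 0.003, 0.175
   -0.036, 0.958, -0.014, 0.000, -0.000, 0.175
-> at [ 0.345 -0.295  0.25  -0.62 ]
```

>>> {"fn": "servo_tool", "kwargs": {
  "increments": [-0.15,0.45,-0.01,0,0.003,0.09,1,-0.295,0.912,-0.01,0,0.003,0.175,1,-0.295,0.912,-0.01,0,0.003,0.175,1,-0.295,0.912,-0.01,0,0.003,0.175,1]
}}

```text
time_s: 32.62
eef_pos: [0.3809, -0.2071, 0.2481]
tool_rot: [3.139, 0.0, -0.346]
wrist_force: [0.6, 0.5, -1.7]
grip_width: 0.193
```

>>> {"fn": "servo_tool", "kwargs": {
  "increments": [-0.02,0.48,-0.01,0,0,0.09,1,-0.036,0.958,-0.01,0,0,0.175,1,-0.036,0.958,-0.01,0,0,0.175,1,-0.036,0.958,-0.01,0,0,0.175,1]
}}

```text
time_s: 32.95
eef_pos: [0.3452, -0.2969, 0.2489]
tool_rot: [3.139, 0.0, -0.622]
wrist_force: [0.6, -0.0, -1.4]
grip_width: 0.193
```

Run:
```python
from h import *
st()
k=robot.get_calibration("wrist"); im=robot.camera("wrist"); cv2.imwrite("pics/d4.png",im);np.save("k_d4.npy",k,allow_pickle=True)
r=robot.mark_of("wrist","drawer_spot"); print([(x['location'],x['p'],onz(k,x['location'],.011)) for x in r])
```

```text
t 32.95 pos [ 0.3452 -0.2969  0.2489] rot [ 3.139  0.    -0.622] F [ 0.6 -0.  -1.4] w 0.193
[([312.2, 139.5], 0.86, array([ 0.40552478, -0.33852179,  0.011     ]))]
```

View pics/d4.png

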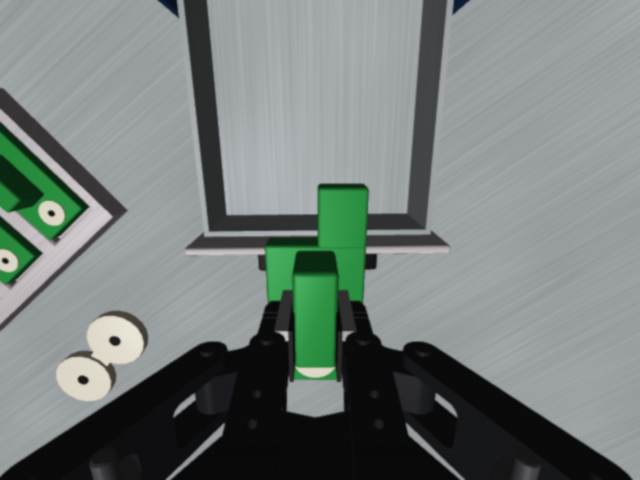

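Run:
```python
from h import *
k=np.load("k_d4.npy",allow_pickle=True).item()
a=onz(k,(226,215),.011);b=onz(k,(410,214.5),.011);c=onz(k,(207,0),.011);print(a,b,np.linalg.norm(a-b))
d=(b-a)[:2]; n=np.array([-d[1],d[0]])/np.linalg.norm(d); print(n,np.arctan2(n[1],n[0]))
m=(a+b)[:2]/2; s=m+.066*n; print("spot",s)
y=np.array([-n[1],n[0]])
th=np.arctan2(n[1],n[0])
for sy in(-.042,.042):
    t=s+sy*y; print(sy,t)
t=s-.042*y
plan([(t[0],t[1],0.25,th),(t[0],t[1],.113,th)],maxd=.13)
```

```text
[ 0.39765853 -0.23381934  0.011     ] [ 0.29805846 -0.37352746  0.011     ] 0.1715766019775436
[ 0.81426087 -0.58049912] -0.6193415340836786
spot [ 0.40159971 -0.34198634]
-0.042 [ 0.37721875 -0.3761853 ]
0.042 [ 0.42598067 -0.30778738]
   0.725, 0.482, -0.011, 0.001, 0.000, 0.001
-> at [ 0.377 -0.376  0.25  -0.619]
   0.000, -0.000, 0.685, 0.000, 0.000, 0.000
   0.000, -0.000, 0.685, 0.000, 0.000, 0.000
-> at [ 0.377 -0.376  0.113 -0.619]
```

>>> {"fn": "servo_tool", "kwargs": {
  "increments": [0.36,0.2,0,0,0,0,1,0.72,0.4,0,0,0,0,1,0.72,0.4,0,0,0,0,1,0.72,0.4,0,0,0,0,1]
}}

```text
time_s: 33.38
eef_pos: [0.3832, -0.3684, 0.2467]
tool_rot: [-3.141, 0.004, -0.614]
wrist_force: [0.4, -0.2, -1.1]
grip_width: 0.188
```

>>> {"fn": "servo_tool", "kwargs": {
  "increments": [0,0,0.3,0,0,0,1,0,0,0.6,0,0,0,1,0,0,0.8,0,0,0,1,0,0,0.8,0,0,0,1]
}}

```text
time_s: 33.72
eef_pos: [0.3824, -0.3646, 0.1625]
tool_rot: [-3.139, 0.012, -0.611]
wrist_force: [-0.7, 0.5, -1.6]
grip_width: 0.193
```

Run:
```python
from h import *
st()
k=robot.get_calibration("wrist"); im=robot.camera("wrist"); cv2.imwrite("pics/d5.png",im)
plan([(.3807,-.3713,.101,-.619)])
```

```text
t 33.72 pos [ 0.3824 -0.3646  0.1625] rot [-3.139  0.012 -0.611] F [-0.7  0.5 -1.6] w 0.193
   0.018, 0.061, 0.644, -0.001, 0.005, 0.005
-> at [ 0.381 -0.371  0.101 -0.619]
```

View pics/d5.png

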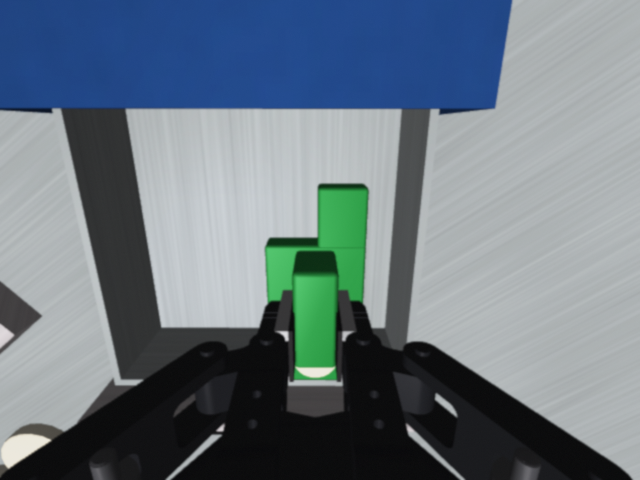

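>>> {"fn": "servo_tool", "kwargs": {
  "increments": [0,0,0.25,0,0.005,0.005,1,0,0,0.45,0,0.005,0.005,1,0,0,0.58,0,0.005,0.005,1,0,0,0.6,0,0.005,0.005,1]
}}

```text
time_s: 34.1
eef_pos: [0.383, -0.3642, 0.1054]
tool_rot: [-3.14, 0.001, -0.617]
wrist_force: [0.1, 0.2, -0.6]
grip_width: 0.194
```

>>> {"fn": "servo_tool", "kwargs": {
  "increments": [0,0,0.02,0,0,0,1,0,0,0.045,0,0,0,1,0,0,0.045,0,0,0,1]
}}

```text
time_s: 34.35
eef_pos: [0.3837, -0.3644, 0.1025]
tool_rot: [-3.14, -0.002, -0.617]
wrist_force: [-0.8, 0.0, -1.8]
grip_width: 0.195
```

>>> {"fn": "servo_tool", "kwargs": {
  "increments": [0,0,0,0,0,0,0.1,0,0,0,0,0,0,0.1,0,0,0,0,0,0,0.1,0,0,0,0,0,0,0.1]
}}

```text
time_s: 34.68
eef_pos: [0.3839, -0.3646, 0.103]
tool_rot: [-3.14, -0.002, -0.617]
wrist_force: [0.4, 0.4, -1.1]
grip_width: 0.447
```

>>> {"fn": "servo_tool", "kwargs": {
  "increments": [0,0,-0.4,0,0,0,0.1,0,0,-0.9,0,0,0,0.1,0,0,-0.9,0,0,0,0.1,0,0,-0.9,0,0,0,0.1]
}}

```text
time_s: 35.02
eef_pos: [0.3848, -0.3659, 0.1977]
tool_rot: [3.141, -0.011, -0.617]
wrist_force: [1.1, 0.1, 0.2]
grip_width: 0.456
```

Run:
```python
from fitc import *
np.set_printoptions(precision=4,suppress=True)
st(); k=robot.get_calibration("wrist"); im=robot.camera("wrist"); cv2.imwrite("pics/d6.png",im)
kt=robot.get_calibration("top"); it=robot.camera("top"); cv2.imwrite("pics/t13.png",it)
print(fit(it,kt,'short',(.4901,.38,.3),pad=25))
plan([(.41,-.1,.26,-.1),(0.44,0.2,0.26,0.3),(.49,.38,.19,.32)],maxd=.13,maxa=.5)
```

```text
t 35.02 pos [ 0.3848 -0.3659  0.1977] rot [ 3.141 -0.011 -0.617] F [1.1 0.1 0.2] w 0.456
(array([0.491 , 0.382 , 0.2975]), np.float64(0.4394142467113427))
   -0.438, -0.771, -0.224, -0.001, -0.002, -0.110
   -0.300, -0.834, -0.223, 0.000, 0.000, -0.110
   -0.152, -0.873, -0.223, 0.000, 0.000, -0.110
-> at [ 0.41 -0.1   0.26 -0.1 ]
   -0.000, -0.754, -0.000, 0.000, 0.000, -0.064
   0.075, -0.750, -0.000, -0.000, 0.000, -0.064
   0.150, -0.739, -0.000, 0.000, 0.000, -0.064
   0.223, -0.720, -0.000, -0.000, 0.000, -0.064
-> at [0.44 0.2  0.26 0.3 ]
   0.505, -0.786, 0.350, 0.000, 0.000, -0.006
   0.513, -0.781, 0.350, -0.000, 0.000, -0.006
-> at [0.49 0.38 0.19 0.32]
```

View pics/d6.png

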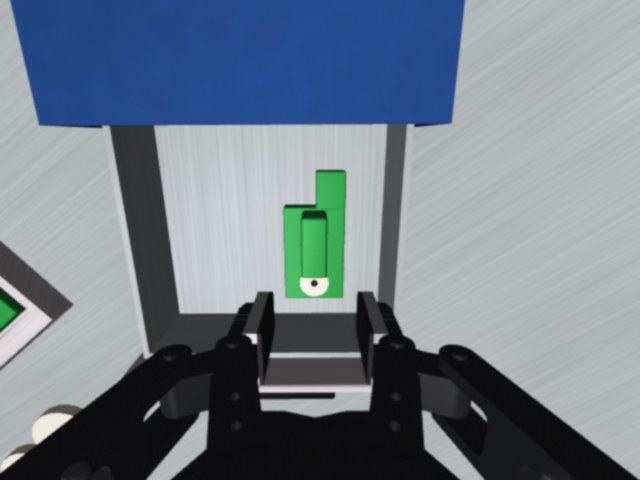

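>>> {"fn": "servo_tool", "kwargs": {
  "increments": [-0.44,-0.77,-0.5,0,0,-0.11,0,-0.44,-0.77,-0.5,0,0,-0.11,0,-0.44,-0.77,-0.5,0,0,-0.11,0]
}}

```text
time_s: 35.37
eef_pos: [0.3922, -0.2737, 0.243]
tool_rot: [-3.139, -0.001, -0.44]
wrist_force: [0.8, -0.7, 1.1]
grip_width: 0.501
```

>>> {"fn": "servo_tool", "kwargs": {
  "increments": [-0.3,-0.835,-0.1,0,0,-0.11,0,-0.3,-0.835,-0.1,0,0,-0.11,0,-0.3,-0.835,-0.1,0,0,-0.11,0]
}}

```text
time_s: 35.62
eef_pos: [0.4006, -0.1813, 0.2522]
tool_rot: [-3.138, -0.0, -0.261]
wrist_force: [0.1, -0.7, -0.1]
grip_width: 0.5
```

>>> {"fn": "servo_tool", "kwargs": {
  "increments": [-0.15,-0.87,0,0,0,-0.11,0,-0.15,-0.87,0,0,0,-0.11,0,-0.15,-0.87,0,0,0,-0.11,0]
}}

```text
time_s: 35.87
eef_pos: [0.4083, -0.0895, 0.2508]
tool_rot: [-3.135, 0.002, -0.083]
wrist_force: [-0.2, -1.2, 0.0]
grip_width: 0.499
```

>>> {"fn": "servo_tool", "kwargs": {
  "increments": [0,-0.95,0,0,0,-0.085,0,0,-0.95,0,0,0,-0.085,0,0,-0.95,0,0,0,-0.085,0]
}}

```text
time_s: 36.12
eef_pos: [0.4157, 0.0083, 0.2498]
tool_rot: [-3.134, 0.004, 0.053]
wrist_force: [0.5, -1.3, -0.3]
grip_width: 0.506
```

>>> {"fn": "servo_tool", "kwargs": {
  "increments": [0.1,-0.95,0,0,0,-0.085,0,0.1,-0.95,0,0,0,-0.085,0,0.1,-0.95,0,0,0,-0.085,0]
}}

```text
time_s: 36.37
eef_pos: [0.42, 0.1069, 0.2488]
tool_rot: [-3.132, 0.006, 0.19]
wrist_force: [-0.1, -0.8, -0.1]
grip_width: 0.5
```

Run:
```python
from h import *
st()
plan([(.489,.379,.19,.31)],maxd=.13,maxa=.5)
```

```text
t 36.37 pos [0.42   0.1069 0.2488] rot [-3.132  0.006  0.19 ] F [-0.1 -0.8 -0.1] w 0.500
   0.398, -0.845, 0.202, -0.006, 0.003, -0.026
   0.431, -0.831, 0.196, 0.000, 0.000, -0.026
   0.463, -0.813, 0.196, 0.000, 0.000, -0.026
-> at [0.489 0.379 0.19  0.31 ]
```

>>> {"fn": "servo_tool", "kwargs": {
  "increments": [0.4,-0.845,0.2,-0.006,0.003,-0.026,0,0.4,-0.845,0.2,-0.006,0.003,-0.026,0,0.4,-0.845,0.2,-0.006,0.003,-0.026,0]
}}

```text
time_s: 36.62
eef_pos: [0.4429, 0.2007, 0.2263]
tool_rot: [-3.141, 0.005, 0.232]
wrist_force: [-0.6, -0.3, -0.0]
grip_width: 0.499
```

>>> {"fn": "servo_tool", "kwargs": {
  "increments": [0.43,-0.83,0.2,0,0,-0.026,0,0.43,-0.83,0.2,0,0,-0.026,0,0.43,-0.83,0.2,0,0,-0.026,0]
}}

```text
time_s: 36.87
eef_pos: [0.4651, 0.2943, 0.2023]
tool_rot: [-3.141, 0.009, 0.275]
wrist_force: [0.1, -0.2, -0.3]
grip_width: 0.499
```

>>> {"fn": "servo_tool", "kwargs": {
  "increments": [0.4,-0.72,0.2,0,0,-0.026,0,0.4,-0.72,0.2,0,0,-0.026,0,0.4,-0.72,0.2,0,0,-0.026,0,0.4,-0.72,0.2,0,0,-0.026,0]
}}

```text
time_s: 37.2
eef_pos: [0.4831, 0.3752, 0.1775]
tool_rot: [3.141, 0.015, 0.317]
wrist_force: [-0.9, -1.1, 0.6]
grip_width: 0.497
```

```bash
python3 look.py e1 short .489 .379 .31
```

```text
t 37.20 pos [0.4831 0.3752 0.1775] rot [3.141 0.015 0.317] F [-0.9 -1.1  0.6] w 0.497
fit [0.4901 0.3791 0.2924] 0.05056793894126131
   0.090, -0.027, 0.873, 0.000, 0.008, 0.015
-> at [0.49  0.379 0.092 0.292]
```

View pics/e1.png

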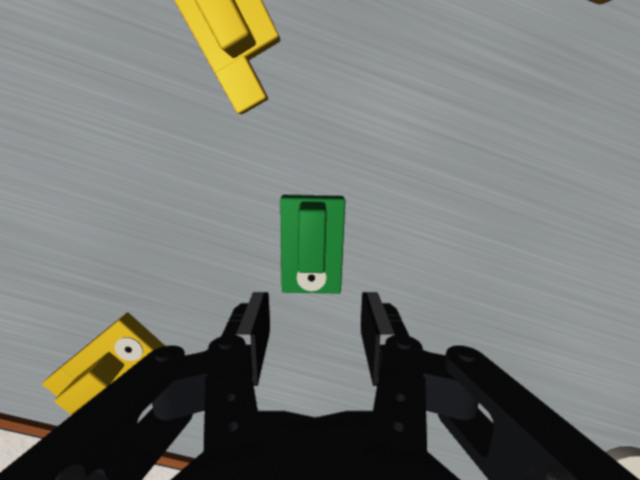

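>>> {"fn": "servo_tool", "kwargs": {
  "increments": [0.08,-0.02,0.3,0,0.008,0.015,0,0.08,-0.02,0.6,0,0.008,0.015,0,0.08,-0.02,0.84,0,0.008,0.015,0,0.08,-0.02,0.84,0,0.008,0.015,0,0.08,-0.02,0.84,0,0.008,0.015,0]
}}

```text
time_s: 37.67
eef_pos: [0.4894, 0.3765, 0.0951]
tool_rot: [3.14, 0.002, 0.291]
wrist_force: [0.3, 0.1, 0.6]
grip_width: 0.501
```

Run:
```python
from h import *
st(); plan([(.4901,.3791,.092,.2924)])
```

```text
t 37.67 pos [0.4894 0.3765 0.0951] rot [3.14e+00 2.00e-03 2.91e-01] F [0.3 0.1 0.6] w 0.501
   0.014, -0.023, 0.031, 0.001, 0.002, -0.001
-> at [0.49  0.379 0.092 0.292]
```

>>> {"fn": "servo_tool", "kwargs": {
  "increments": [0.014,-0.023,0.04,0,0.002,0,0,0.014,-0.023,0.04,0,0.002,0,0]
}}

```text
time_s: 37.83
eef_pos: [0.4911, 0.3792, 0.0933]
tool_rot: [3.141, -0.004, 0.29]
wrist_force: [0.5, 1.0, 0.2]
grip_width: 0.499
```

>>> {"fn": "servo_tool", "kwargs": {
  "increments": [0,0,0,0,0,0,1,0,0,0,0,0,0,1,0,0,0,0,0,0,1,0,0,0,0,0,0,1,0,0,0,0,0,0,1],
  "squeeze": 90
}}

```text
time_s: 38.25
eef_pos: [0.4919, 0.3797, 0.0956]
tool_rot: [-3.141, -0.008, 0.29]
wrist_force: [-0.7, -0.5, 5.8]
grip_width: 0.184
```

>>> {"fn": "servo_tool", "kwargs": {
  "increments": [0,0,-0.25,0,0,0,1,0,0,-0.5,0,0,0,1,0,0,-0.8,0,0,0,1,0,0,-1,0,0,0,1,0,0,-1,0,0,0,1]
}}

```text
time_s: 38.67
eef_pos: [0.4926, 0.3805, 0.202]
tool_rot: [-3.138, -0.017, 0.29]
wrist_force: [1.5, 0.2, -0.6]
grip_width: 0.184
```

Run:
```python
from h import *
st(); cv2.imwrite("pics/e2.png",robot.camera("wrist"))
plan([(0.42,0.1,.25,.1),(.40,-.1,.25,-.2),(.345,-.295,.25,-.62)],maxd=.105,maxa=.5)
```

```text
t 38.67 pos [0.4926 0.3805 0.202 ] rot [-3.138 -0.017  0.29 ] F [ 1.5  0.2 -0.6] w 0.184
   -0.495, 0.826, -0.179, -0.002, -0.009, 0.040
   -0.444, 0.856, -0.170, 0.000, -0.000, 0.040
   -0.389, 0.882, -0.170, -0.000, -0.000, 0.040
-> at [0.42 0.1  0.25 0.1 ]
   -0.133, 0.657, 0.000, 0.000, -0.000, 0.064
   -0.067, 0.667, 0.000, -0.000, -0.000, 0.064
   0.000, 0.670, 0.000, 0.000, -0.000, 0.064
-> at [ 0.4  -0.1   0.25 -0.2 ]
   -0.051, 0.673, 0.000, 0.000, -0.000, 0.089
   0.044, 0.674, 0.000, -0.000, -0.000, 0.089
   0.138, 0.661, 0.000, 0.000, -0.000, 0.089
-> at [ 0.345 -0.295  0.25  -0.62 ]
```

View pics/e2.png

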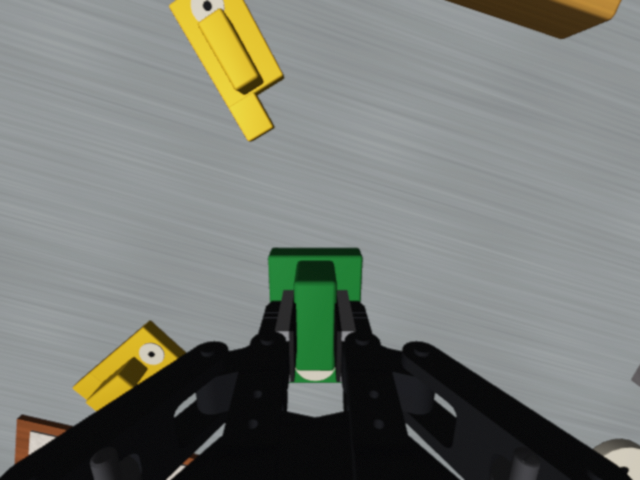

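>>> {"fn": "servo_tool", "kwargs": {
  "increments": [-0.25,0.41,-0.18,0,-0.009,0.02,1,-0.495,0.826,-0.18,0,-0.009,0.04,1,-0.495,0.826,-0.18,0,-0.009,0.04,1,-0.495,0.826,-0.18,0,-0.009,0.04,1]
}}

```text
time_s: 39.05
eef_pos: [0.4672, 0.2838, 0.2146]
tool_rot: [-3.141, 0.003, 0.224]
wrist_force: [-0.8, 0.1, -0.7]
grip_width: 0.181
```

>>> {"fn": "servo_tool", "kwargs": {
  "increments": [-0.22,0.43,-0.17,0,0,0.02,1,-0.444,0.856,-0.17,0,0,0.04,1,-0.444,0.856,-0.17,0,0,0.04,1,-0.444,0.856,-0.17,0,0,0.04,1]
}}

```text
time_s: 39.38
eef_pos: [0.4424, 0.1881, 0.2307]
tool_rot: [3.141, 0.005, 0.159]
wrist_force: [-1.3, 0.4, -0.7]
grip_width: 0.185
```

>>> {"fn": "servo_tool", "kwargs": {
  "increments": [-0.2,0.44,-0.17,0,0,0.02,1,-0.39,0.88,-0.17,0,0,0.04,1,-0.39,0.88,-0.17,0,0,0.04,1,-0.39,0.88,-0.17,0,0,0.04,1]
}}

```text
time_s: 39.72
eef_pos: [0.4177, 0.0933, 0.2474]
tool_rot: [3.141, 0.006, 0.094]
wrist_force: [0.2, 0.3, -1.6]
grip_width: 0.189
```

>>> {"fn": "servo_tool", "kwargs": {
  "increments": [-0.07,0.45,0,0,0,0.04,1,-0.133,0.9,0,0,0,0.085,1,-0.133,0.9,0,0,0,0.085,1,-0.133,0.9,0,0,0,0.085,1]
}}

```text
time_s: 40.05
eef_pos: [0.4131, 0.0014, 0.2468]
tool_rot: [3.14, 0.007, -0.042]
wrist_force: [0.1, 1.0, -1.2]
grip_width: 0.18
```

>>> {"fn": "servo_tool", "kwargs": {
  "increments": [-0.03,0.45,0,0,0,0.04,1,-0.06,0.9,0,0,0,0.085,1,-0.06,0.9,0,0,0,0.085,1,-0.06,0.9,0,0,0,0.085,1]
}}

```text
time_s: 40.38
eef_pos: [0.4037, -0.0887, 0.2463]
tool_rot: [3.14, 0.007, -0.177]
wrist_force: [0.6, -0.1, -1.1]
grip_width: 0.183
```

Run:
```python
from h import *
st()
plan([(.345,-.295,.25,-.62)],maxd=.12,maxa=.5)
```

```text
t 40.38 pos [ 0.4037 -0.0887  0.2463] rot [ 3.14   0.007 -0.177] F [ 0.6 -0.1 -1.1] w 0.183
   -0.071, 0.711, -0.010, 0.002, 0.005, 0.094
   0.034, 0.714, -0.012, -0.000, -0.000, 0.094
   0.139, 0.701, -0.012, 0.000, -0.000, 0.094
-> at [ 0.345 -0.295  0.25  -0.62 ]
```

Run:
```python
from h import *
plan([(.4237,-.3111,.25,-.62)],maxd=.12,maxa=.5)
```

```text
0.196, 0.718, -0.012, 0.002, 0.005, 0.094
   0.300, 0.681, -0.012, -0.000, -0.000, 0.094
   0.397, 0.630, -0.012, 0.000, -0.000, 0.094
-> at [ 0.424 -0.311  0.25  -0.62 ]
```

>>> {"fn": "servo_tool", "kwargs": {
  "increments": [0.1,0.36,-0.01,0,0.005,0.047,1,0.196,0.718,-0.01,0.002,0.005,0.094,1,0.196,0.718,-0.01,0.002,0.005,0.094,1]
}}

```text
time_s: 40.63
eef_pos: [0.4114, -0.165, 0.2468]
tool_rot: [3.142, -0.0, -0.329]
wrist_force: [0.5, 0.0, -1.3]
grip_width: 0.187
```

>>> {"fn": "servo_tool", "kwargs": {
  "increments": [0.15,0.34,-0.01,0,0,0.047,1,0.3,0.68,-0.01,0,0,0.094,1,0.3,0.68,-0.01,0,0,0.094,1]
}}

```text
time_s: 40.88
eef_pos: [0.419, -0.2413, 0.247]
tool_rot: [3.141, -0.0, -0.481]
wrist_force: [0.8, 0.2, -1.1]
grip_width: 0.183
```

>>> {"fn": "servo_tool", "kwargs": {
  "increments": [0.2,0.32,-0.01,0,0,0.047,1,0.397,0.63,-0.01,0,0,0.094,1,0.397,0.63,-0.01,0,0,0.094,1,0.397,0.63,-0.01,0,0,0.094,1]
}}

```text
time_s: 41.22
eef_pos: [0.4263, -0.3148, 0.2467]
tool_rot: [-3.141, 0.002, -0.628]
wrist_force: [-0.9, -0.2, -1.0]
grip_width: 0.182
```

Run:
```python
from h import *
st(); cv2.imwrite("pics/e3.png",robot.camera("wrist"))
plan([(.4237,-.3111,.14,-.62)],maxd=.15,maxa=.5)
```

```text
t 41.22 pos [ 0.4263 -0.3148  0.2467] rot [-3.141e+00  2.000e-03 -6.280e-01] F [-0.9 -0.2 -1. ] w 0.182
   -0.018, -0.004, 0.535, -0.000, 0.001, -0.002
   -0.018, -0.004, 0.535, 0.000, 0.000, -0.002
-> at [ 0.424 -0.311  0.14  -0.62 ]
```

View pics/e3.png

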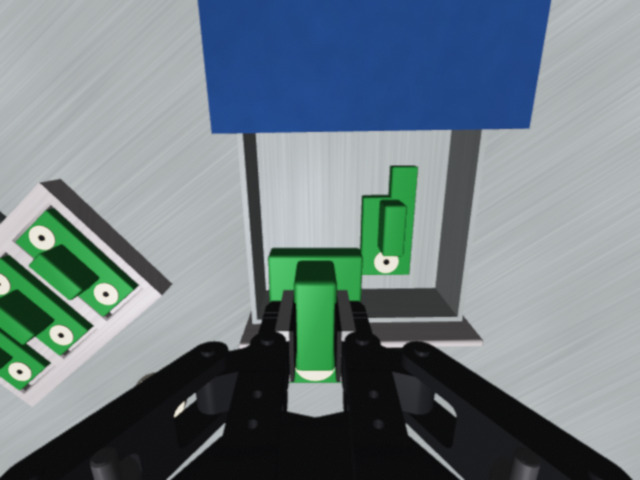

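>>> {"fn": "servo_tool", "kwargs": {
  "increments": [-0.035,-0.008,0.3,0,0.001,-0.004,1,-0.035,-0.008,0.6,0,0.001,-0.004,1,-0.035,-0.008,0.85,0,0.001,-0.004,1,-0.035,-0.008,0.85,0,0.001,-0.004,1]
}}

```text
time_s: 41.6
eef_pos: [0.4227, -0.3073, 0.1565]
tool_rot: [-3.14, 0.01, -0.616]
wrist_force: [-1.4, 0.4, -2.6]
grip_width: 0.184
```

Run:
```python
from h import *
st(); cv2.imwrite("pics/e4.png",robot.camera("wrist"))
plan([(.4237,-.3111,.109,-.62)],maxd=.15,maxa=.5)
```

```text
t 41.60 pos [ 0.4227 -0.3073  0.1565] rot [-3.14   0.01  -0.616] F [-1.4  0.4 -2.6] w 0.184
   0.020, 0.022, 0.508, -0.001, 0.004, 0.002
-> at [ 0.424 -0.311  0.109 -0.62 ]
```

View pics/e4.png

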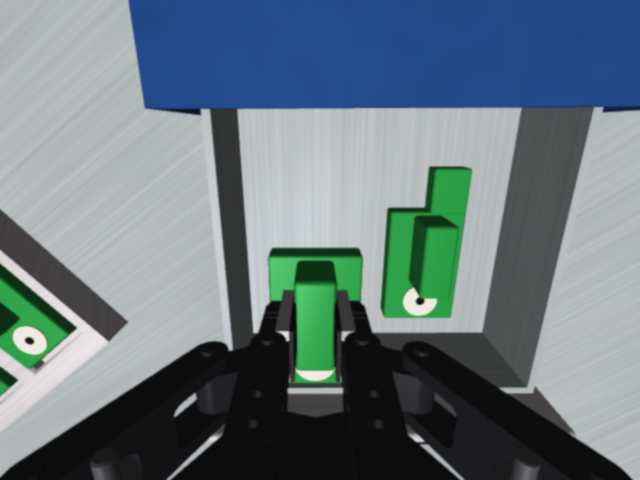

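>>> {"fn": "servo_tool", "kwargs": {
  "increments": [0.02,0.012,0.2,0,0.004,0.002,1,0.02,0.012,0.38,0,0.004,0.002,1,0.02,0.012,0.45,0,0.004,0.002,1,0.02,0.012,0.46,0,0.004,0.002,1]
}}

```text
time_s: 41.98
eef_pos: [0.4247, -0.3095, 0.114]
tool_rot: [-3.14, 0.0, -0.619]
wrist_force: [0.1, 0.5, -0.6]
grip_width: 0.185
```

>>> {"fn": "servo_tool", "kwargs": {
  "increments": [0,0,0.015,0,0,0,1,0,0,0.02,0,0,0,1]
}}

```text
time_s: 42.15
eef_pos: [0.4256, -0.3097, 0.1139]
tool_rot: [-3.14, -0.003, -0.618]
wrist_force: [-0.7, -0.5, -2.0]
grip_width: 0.184
```

>>> {"fn": "servo_tool", "kwargs": {
  "increments": [0,0,0.03,0,0,0,1,0,0,0.055,0,0,0,1,0,0,0.055,0,0,0,1]
}}

```text
time_s: 42.4
eef_pos: [0.4256, -0.3098, 0.1085]
tool_rot: [-3.14, -0.003, -0.618]
wrist_force: [0.6, 0.6, -1.6]
grip_width: 0.188
```

>>> {"fn": "servo_tool", "kwargs": {
  "increments": [0,0,0,0,0,0,0.1,0,0,0,0,0,0,0.1,0,0,0,0,0,0,0.1,0,0,0,0,0,0,0.1]
}}

```text
time_s: 42.73
eef_pos: [0.4257, -0.3099, 0.1087]
tool_rot: [-3.14, -0.003, -0.618]
wrist_force: [0.2, -0.3, 0.4]
grip_width: 0.449
```

>>> {"fn": "servo_tool", "kwargs": {
  "increments": [0,0,-0.4,0,0,0,0.1,0,0,-0.9,0,0,0,0.1,0,0,-0.9,0,0,0,0.1,0,0,-0.9,0,0,0,0.1]
}}

```text
time_s: 43.07
eef_pos: [0.4267, -0.3109, 0.2034]
tool_rot: [-3.141, -0.012, -0.618]
wrist_force: [0.7, -1.3, -0.1]
grip_width: 0.447
```

>>> {"fn": "servo_tool", "kwargs": {
  "increments": [0,0,-0.9,0,0,0,-1,0,0,-0.9,0,0,0,-1,0,0,-0.9,0,0,0,-1]
}}

```text
time_s: 43.32
eef_pos: [0.4265, -0.311, 0.2992]
tool_rot: [-3.141, -0.02, -0.618]
wrist_force: [0.5, -0.5, 0.5]
grip_width: 0.859
```

Run:
```python
from h import *
st(); cv2.imwrite("pics/e5.png",robot.camera("wrist")); cv2.imwrite("pics/t14.png",robot.camera("top"))
```

```text
t 43.32 pos [ 0.4265 -0.311   0.2992] rot [-3.141 -0.02  -0.618] F [ 0.5 -0.5  0.5] w 0.859
```

View pics/e5.png

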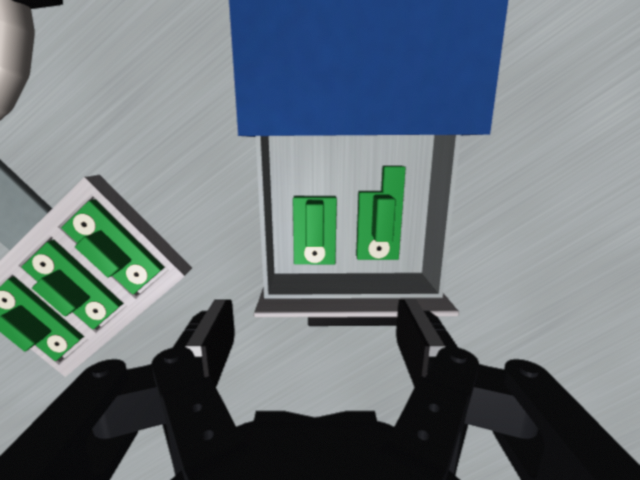

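View pics/t14.png

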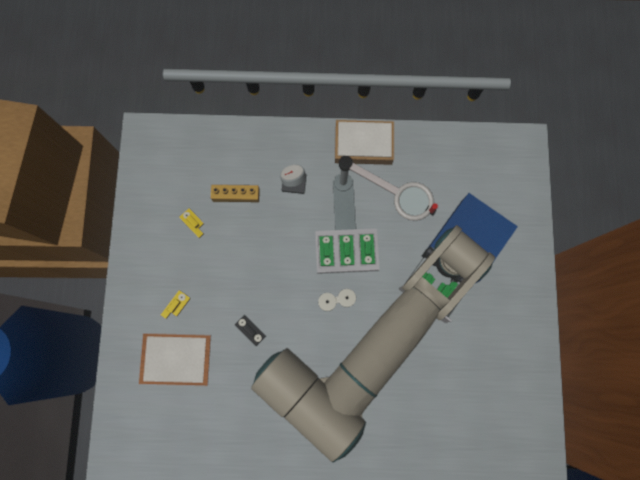

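Run:
```python
from h import *
plan([(.44,-.311,.375,-.45),(.613,-.2936,.38,1.004)],maxd=.12,maxa=.5)
```

```text
0.125, -0.079, -0.786, 0.001, -0.011, -0.107
-> at [ 0.44  -0.311  0.375 -0.45 ]
   0.494, -0.303, -0.017, 0.000, 0.000, -0.309
   0.578, -0.038, -0.017, 0.000, 0.000, -0.309
   0.529, 0.236, -0.017, -0.000, 0.000, -0.309
-> at [ 0.613 -0.294  0.38   1.004]
```

>>> {"fn": "servo_tool", "kwargs": {
  "increments": [0.125,-0.08,-0.79,0,-0.011,-0.107,-1,0.125,-0.08,-0.79,0,-0.011,-0.107,-1,0.125,-0.08,-0.79,0,-0.011,-0.107,-1]
}}

```text
time_s: 43.67
eef_pos: [0.4412, -0.3112, 0.3813]
tool_rot: [3.139, -0.009, -0.447]
wrist_force: [-0.4, -0.4, 1.5]
grip_width: 1.0
```

>>> {"fn": "servo_tool", "kwargs": {
  "increments": [0.5,-0.3,-0.02,0,0,-0.309,-1,0.5,-0.3,-0.02,0,0,-0.309,-1,0.5,-0.3,-0.02,0,0,-0.309,-1,0.5,-0.3,-0.02,0,0,-0.309,-1]
}}

```text
time_s: 44.0
eef_pos: [0.5004, -0.3055, 0.3803]
tool_rot: [3.137, -0.003, 0.045]
wrist_force: [-0.6, -0.5, -0.5]
grip_width: 1.001
```

>>> {"fn": "servo_tool", "kwargs": {
  "increments": [0.58,-0.04,-0.02,0,0,-0.309,-1,0.58,-0.04,-0.02,0,0,-0.309,-1,0.58,-0.04,-0.02,0,0,-0.309,-1,0.58,-0.04,-0.02,0,0,-0.309,-1]
}}

```text
time_s: 44.33
eef_pos: [0.5593, -0.2986, 0.3784]
tool_rot: [3.141, 0.001, 0.538]
wrist_force: [-0.9, -0.8, 0.4]
grip_width: 1.001
```

Run:
```python
from h import *
st()
plan([(.613,-.2936,.38,1.004)],maxd=.12,maxa=.6)
```

```text
t 44.33 pos [ 0.5593 -0.2986  0.3784] rot [3.141e+00 1.000e-03 5.380e-01] F [-0.9 -0.8  0.4] w 1.001
   0.487, 0.232, -0.016, 0.000, 0.001, -0.297
-> at [ 0.613 -0.294  0.38   1.004]
```

>>> {"fn": "servo_tool", "kwargs": {
  "increments": [0.487,0.232,-0.016,0,0.001,-0.297,-1,0.487,0.232,-0.016,0,0.001,-0.297,-1,0.487,0.232,-0.016,0,0.001,-0.297,-1,0.487,0.232,-0.016,0,0.001,-0.297,-1,0.487,0.232,-0.016,0,0.001,-0.297,-1]
}}

```text
time_s: 44.75
eef_pos: [0.6135, -0.2936, 0.3766]
tool_rot: [-3.138, 0.0, 1.008]
wrist_force: [-0.3, 0.6, 0.9]
grip_width: 1.003
```

Run:
```python
from h import *
st()
k=robot.get_calibration("wrist"); im=robot.camera("wrist"); cv2.imwrite("pics/l1.png",im);np.save("k_l1.npy",k,allow_pickle=True)
m=((im[...,2].astype(int)>110)&(im[...,1]<60)&(im[...,0]<60)).astype(np.uint8)
N,l,s,c=cv2.connectedComponentsWithStats(m); print([(s[i],c[i]) for i in range(1,N) if s[i,4]>30])
plan([(.613,-.2936,.38,1.004)],maxd=.12,maxa=.6)
```

```text
t 44.75 pos [ 0.6135 -0.2936  0.3766] rot [-3.138  0.     1.008] F [-0.3  0.6  0.9] w 1.003
[(array([300, 237,  29,  49, 772], dtype=int32), array([312.53367876, 267.15544041]))]
   -0.001, -0.003, -0.027, -0.002, 0.000, -0.001
-> at [ 0.613 -0.294  0.38   1.004]
```

View pics/l1.png

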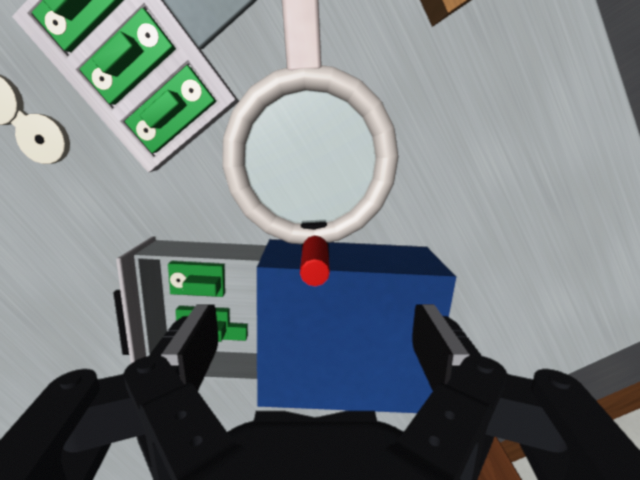

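Pin at (313,265) is centred between the fingers. Descending to grip it.

>>> {"fn": "servo_tool", "kwargs": {
  "increments": [0,0,0.4,0,0,0,-1,0,0,0.84,0,0,0,-1,0,0,0.84,0,0,0,-1,0,0,0.84,0,0,0,-1]
}}

```text
time_s: 45.13
eef_pos: [0.6121, -0.2932, 0.289]
tool_rot: [-3.13, 0.001, 1.0]
wrist_force: [0.2, -0.2, 0.6]
grip_width: 1.002
```

>>> {"fn": "servo_tool", "kwargs": {
  "increments": [0,0,0,0,0,0,1,0,0,0,0,0,0,1,0,0,0,0,0,0,1,0,0,0,0,0,0,1,0,0,0,0,0,0,1],
  "squeeze": 60
}}

```text
time_s: 45.55
eef_pos: [0.6124, -0.2934, 0.2907]
tool_rot: [-3.133, 0.001, 0.999]
wrist_force: [0.8, -0.1, -0.4]
grip_width: 0.301
```

>>> {"fn": "servo_tool", "kwargs": {
  "increments": [0,0,0,0,0,0,1,0,0,0,0,0,0,1,0,0,0,0,0,0,1,0,0,0,0,0,0,1]
}}

```text
time_s: 45.88
eef_pos: [0.6124, -0.2935, 0.2909]
tool_rot: [-3.133, 0.001, 0.999]
wrist_force: [0.0, -0.4, -1.2]
grip_width: 0.194
```

Run:
```python
from h import *
st()
s=robot.read_state();p=s['eef_pos'];yaw=s['tool_rot'][2]
H=np.array([.7582,-.0310]); v=p[:2]-H; a=np.arctan2(-v[1],-v[0]); print(np.linalg.norm(v),a,a-.071)
a1=.071; n=5; w=[]
for i in range(1,n+1):
    aa=a+(a1-a)*i/n; w.append((H[0]-.3*np.cos(aa),H[1]-.3*np.sin(aa),p[2],yaw+(a1-a)*i/n))
plan(w)
```

```text
t 45.88 pos [ 0.6124 -0.2935  0.2909] rot [-3.133e+00  1.000e-03  9.990e-01] F [ 0.  -0.4 -1.2] w 0.194
0.300230930204725 1.063899791292736 0.992899791292736
   0.023, -0.595, 0.005, -0.005, 0.001, 0.126
-> at [ 0.564 -0.259  0.291  0.801]
   0.021, -0.594, -0.000, 0.000, -0.000, 0.126
-> at [ 0.522 -0.217  0.291  0.602]
   0.021, -0.594, -0.000, -0.000, -0.000, 0.126
-> at [ 0.49  -0.166  0.291  0.403]
   0.021, -0.594, -0.000, -0.000, -0.000, 0.126
-> at [ 0.469 -0.111  0.291  0.205]
   0.021, -0.594, -0.000, -0.000, -0.000, 0.126
-> at [ 0.459 -0.052  0.291  0.006]
```

>>> {"fn": "servo_tool", "kwargs": {
  "increments": [-0.005,-0.15,0,0,0,0.03,1,0,-0.3,0,0,0,0.06,1,0.01,-0.45,0,0,0,0.095,1,0.022,-0.594,0,0,0,0.126,1,0.022,-0.594,0,0,0,0.126,1]
}}

```text
time_s: 46.3
eef_pos: [0.5624, -0.2585, 0.2909]
tool_rot: [-3.132, 0.003, 0.8]
wrist_force: [-2.8, 1.8, -5.1]
grip_width: 0.194
```

>>> {"fn": "servo_tool", "kwargs": {
  "increments": [-0.005,-0.15,0,0,0,0.03,1,0,-0.3,0,0,0,0.06,1,0.01,-0.45,0,0,0,0.095,1,0.022,-0.594,0,0,0,0.126,1,0.022,-0.594,0,0,0,0.126,1]
}}

```text
time_s: 46.72
eef_pos: [0.5208, -0.2146, 0.2909]
tool_rot: [-3.131, 0.006, 0.602]
wrist_force: [-1.4, 1.4, -6.8]
grip_width: 0.193
```

>>> {"fn": "servo_tool", "kwargs": {
  "increments": [-0.005,-0.15,0,0,0,0.03,1,0,-0.3,0,0,0,0.06,1,0.01,-0.45,0,0,0,0.095,1,0.022,-0.594,0,0,0,0.126,1,0.022,-0.594,0,0,0,0.126,1]
}}

```text
time_s: 47.13
eef_pos: [0.489, -0.1634, 0.2909]
tool_rot: [-3.131, 0.008, 0.406]
wrist_force: [1.0, 2.6, -8.1]
grip_width: 0.188
```

Run:
```python
from h import *
st()
s=robot.read_state();p=s['eef_pos'];yaw=s['tool_rot'][2]
H=np.array([.7582,-.0310]); v=p[:2]-H; a=np.arctan2(-v[1],-v[0]); print(np.linalg.norm(v),a,a-.071)
a1=.071; n=2; w=[]
for i in range(1,n+1):
    aa=a+(a1-a)*i/n; w.append((H[0]-.3*np.cos(aa),H[1]-.3*np.sin(aa),p[2],yaw+(a1-a)*i/n))
plan(w)
```

```text
t 47.13 pos [ 0.489  -0.1634  0.2909] rot [-3.131  0.008  0.406] F [ 1.   2.6 -8.1] w 0.188
0.3000136140042035 0.45715691842438066 0.38615691842438066
   0.026, -0.578, 0.006, -0.006, 0.006, 0.123
-> at [ 0.469 -0.109  0.291  0.213]
   0.026, -0.578, -0.000, -0.000, -0.000, 0.123
-> at [ 0.459 -0.052  0.291  0.02 ]
```

>>> {"fn": "servo_tool", "kwargs": {
  "increments": [-0.005,-0.15,0,0,0,0.03,1,0,-0.3,0,-0.003,0.003,0.06,1,0.01,-0.44,0,-0.003,0.003,0.093,1,0.026,-0.578,0,-0.003,0.003,0.123,1,0.026,-0.578,0,-0.003,0.003,0.123,1]
}}

```text
time_s: 47.55
eef_pos: [0.4684, -0.1088, 0.2909]
tool_rot: [-3.136, 0.008, 0.215]
wrist_force: [-2.6, 0.6, -7.6]
grip_width: 0.191
```

Run:
```python
from h import *
st()
s=robot.read_state();p=s['eef_pos'];yaw=s['tool_rot'][2]
H=np.array([.7582,-.0310]); v=p[:2]-H; a=np.arctan2(-v[1],-v[0]); print(np.linalg.norm(v),a,a-.071)
a1=.071;w=[(H[0]-.3*np.cos(a1),H[1]-.3*np.sin(a1),.291,yaw+(a1-a))]
plan(w)
```

```text
t 47.55 pos [ 0.4684 -0.1088  0.2909] rot [-3.136  0.008  0.215] F [-2.6  0.6 -7.6] w 0.191
0.30007003182818553 0.26229836071941665 0.19129836071941664
   0.028, -0.572, 0.002, -0.003, 0.005, 0.122
-> at [ 0.459 -0.052  0.291  0.024]
```

>>> {"fn": "servo_tool", "kwargs": {
  "increments": [0,-0.15,0,0,0,0.03,1,0,-0.3,0,0,0,0.06,1,0.01,-0.44,0,-0.002,0.003,0.093,1,0.028,-0.572,0,-0.002,0.003,0.122,1,0.028,-0.572,0,-0.002,0.003,0.122,1]
}}

```text
time_s: 47.97
eef_pos: [0.4588, -0.0519, 0.2908]
tool_rot: [-3.139, 0.007, 0.026]
wrist_force: [-5.5, 1.4, -6.4]
grip_width: 0.193
```

Run:
```python
from h import *
st()
s=robot.read_state();p=s['eef_pos'];yaw=s['tool_rot'][2]
H=np.array([.7582,-.0310]); v=p[:2]-H; a=np.arctan2(-v[1],-v[0]); print(np.linalg.norm(v),a,a-.071)
k=robot.get_calibration("wrist"); im=robot.camera("wrist"); cv2.imwrite("pics/l2.png",im);np.save("k_l2.npy",k,allow_pickle=True)
cv2.imwrite("pics/t15.png",robot.camera("top"))
```

```text
t 47.97 pos [ 0.4588 -0.0519  0.2908] rot [-3.139  0.007  0.026] F [-5.5  1.4 -6.4] w 0.193
0.3001076779491884 0.06956242260794174 -0.0014375773920582563
```

View pics/l2.png

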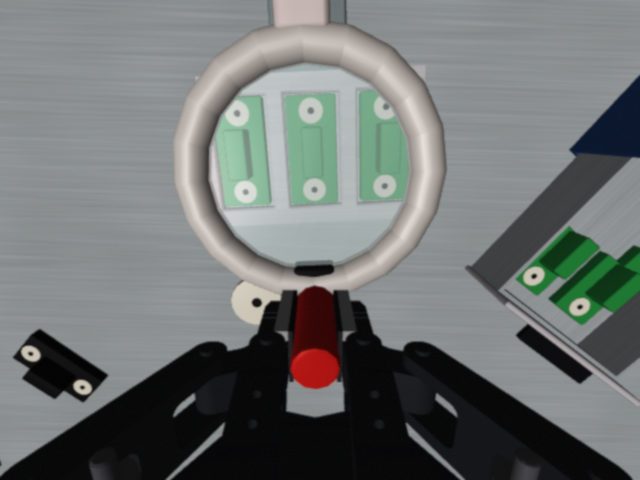

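>>> {"fn": "servo_tool", "kwargs": {
  "increments": [0,0,0,0,0,0,-1,0,0,0,0,0,0,-1,0,0,0,0,0,0,-1,0,0,0,0,0,0,-1,0,0,0,0,0,0,-1]
}}

```text
time_s: 48.48
eef_pos: [0.4592, -0.0529, 0.2914]
tool_rot: [-3.139, 0.006, 0.029]
wrist_force: [0.6, 0.3, -0.0]
grip_width: 0.887
```

>>> {"fn": "servo_tool", "kwargs": {
  "increments": [0,0,0,0,0,0,-1,0,0,-0.4,0,0,0,-1,0,0,-0.9,0,0,0,-1,0,0,-0.9,0,0,0,-1,0,0,-0.9,0,0,0,-1]
}}

```text
time_s: 48.9
eef_pos: [0.4603, -0.0532, 0.3857]
tool_rot: [-3.141, -0.002, 0.029]
wrist_force: [0.3, 0.6, -0.6]
grip_width: 1.003
```

```bash
cat > lens.py <<'E'
from h import *
from scipy.optimize import least_squares
import sys
tag=sys.argv[1]
st()
k=robot.get_calibration("wrist"); im=robot.camera("wrist"); cv2.imwrite(f"pics/{tag}.png",im);np.save(f"k_{tag}.npy",k,allow_pickle=True)
# ring outer ellipse via edge search from centre projection, ring mid z=.206
b,g,r=[im[...,i].astype(int) for i in range(3)]
m=((r-b>8)&(r>120)&(r-g>=0)&(r<240)).astype(np.uint8)
cv2.imwrite(f"pics/{tag}m.png",m*255)
c0=proj(k,(.5188,-.048,.206)); print("expected lens px",c0)
pt=proj(k,(.4589,-.0522,.263)); print("expected pin top px",pt)
mr=((r>110)&(g<60)&(b<60)).astype(np.uint8); N,l,s,c=cv2.connectedComponentsWithStats(mr); print([(s[i],c[i]) for i in range(1,N) if s[i,4]>30])
E
python3 lens.py l3
```

```text
t 48.90 pos [ 0.4603 -0.0532  0.3857] rot [-3.141e+00 -2.000e-03  2.900e-02] F [ 0.3  0.6 -0.6] w 1.003
expected lens px [309.29426768 162.14167229]
expected pin top px [312.13591149 269.61320175]
[(array([301, 257,  27,  24, 507], dtype=int32), array([313.64497041, 268.28599606]))]
```

View pics/l3.png

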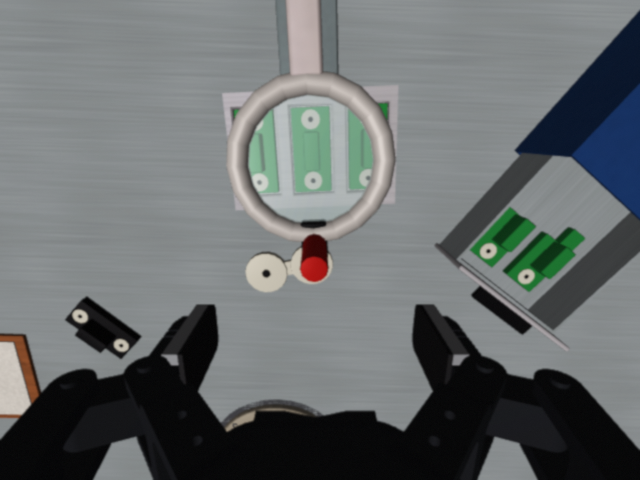

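Run:
```python
from h import *
im=robot.camera("scene"); cv2.imwrite("pics/sf.png",cv2.resize(im[130:350,60:460],None,fx=2,fy=2,interpolation=cv2.INTER_CUBIC))
```

```text
(no output)
```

View pics/sf.png

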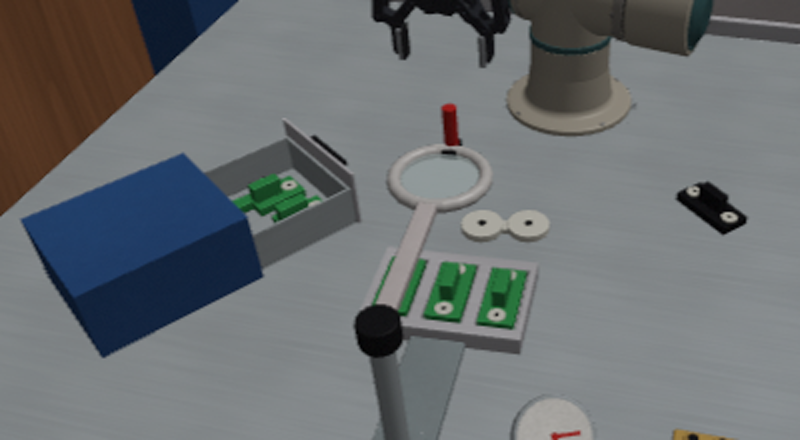

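The scene view shows three cassettes seated in the nest, two in the drawer, and the lens back over the plate. The gripper is clear, and the gauge, manifold and discs look untouched.

Run:
```python
from h import *
print(robot.hand_in()); st()
```

```text
the job is handed in; nothing more can be done
None
the job is handed in; nothing more can be done
```

The job is done and handed in at about 49 s of the 208 s allowed. I swung the magnifier about 1 rad clear by its pin. The three sound cassettes went into pockets a, b and c, and the chipped and short ones (no bent one was there) went into the drawer. Then I swung the magnifier back over the nest plate.

**Nest:** After each placing, the wrist-camera fit at floor height put the cassette within about 1.1 mm and 0.003 rad of its pocket centre. The views showed all three flat and rib up.

**Contacts:** The first sound cassette touched the pocket rim twice and the second once, with at most about 35 N vertically. I backed off, re-centred and seated each one. The force dropped to near zero at release.

**Drawer:** Both rejects lie flat inside, side by side, and the last pictures show them there.

**Lens:** From the pose in which I let go of the pin, the arm was within about 0.002 rad of centred. The camera check afterwards showed the pin and lens about 1 to 1.5 mm to the -y side (about 0.005 rad). It also put the lens centre about 4 mm off along the arm. The hinge fixes that distance, so I took it as calibration error and left it.

**Bystanders:** The gauge, manifold, discs, yellow look-alikes and black cassette looked unmoved in the pictures I took. I saw no knocked cassette and no grip slackening.

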